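Load the cell tester

TASK

Pull the black plug out of the supply box and put it in the small white tray while the tester's cover is still shut, and only then swing the cover fully open so that it stays open. Stand every blue block-shaped cell lying on the table in the tester, one to a pocket, fully down and upright with its two terminals up, then lower the cover gently all the way onto its stop without letting it fall. Leave the other things on the table where they are.

Things in the scene. Friction and masses are not known exactly. Their poses are not given: they have to be found in the camera images.
- tester: Cell tester, fixed: grey block 75 x 242 mm, 52 mm high, with three open-topped rectangular pockets in a row along its y axis, and two aluminium hinge columns (132 mm high, at x = +78, y = +-128 mm) on its hinge side. Origin: table level under the middle pocket; x points to the hinge (roughly to the robot's left, world +y), z up; the row of pockets runs roughly away from the robot.
- pocket0 (a point): Middle of the floor of the tester's pocket 0 (y = +85 mm in the tester's frame), 12 mm above the table. The pocket is 33 mm along the tester's x, 55 mm along y and 40 mm deep with chamfered mouth; its axes are the tester's.
- pocket1 (a point): Middle of the floor of the tester's pocket 1 (y = +0 mm in the tester's frame), 12 mm above the table. The pocket is 33 mm along the tester's x, 55 mm along y and 40 mm deep with chamfered mouth; its axes are the tester's.
- pocket2 (a point): Middle of the floor of the tester's pocket 2 (y = -85 mm in the tester's frame), 12 mm above the table. The pocket is 33 mm along the tester's x, 55 mm along y and 40 mm deep with chamfered mouth; its axes are the tester's.
- cover (a joint): Angle of the tester's hinged clear cover, rad: 0 = shut, level on its stop; 1.75 = fully open, leaning back just past upright, where it stays. It falls if let go in between. The cover is a plate 130 x 262 mm, 9 mm thick, 125 mm above the table when shut.
- cover_bar (a point): Middle of the cover's handle: a dark round bar 12 mm thick, 120 mm long, parallel to the hinge (tester's y), 44 mm clear of the cover's front edge and 180 mm from the hinge axis. 125 mm above the table when shut. Axes turn with the cover.
- cover_hinge (a point): Point of the hinge axis beside the middle pocket, 125 mm high; the axis runs along the tester's y. With the cover at angle a the bar lies 180*cos(a) mm towards the tester's -x from here and 180*sin(a) mm above.
- supply: Grey supply box, fixed, 120 (x) x 90 (y) x 70 mm high, with a socket in the middle of its top. Origin: centre of its underside.
- plug: Black power plug. Origin: middle of its shoulder's underside, which sits on the supply's top while plugged in; z points out of the grip's top. Shoulder 34 x 52 x 16 mm, on it a grip 20 mm (x) x 46 mm (y) reaching from 16 to 56 mm above the origin; below the origin a brass blade 24.5 mm long. A sprung detent holds it in the socket: pulling it straight up takes about 10 N.
- tray: Small white open tray, fixed, 120 (x) x 110 (y) mm, 30 mm high, walls and floor about 4 mm. Origin: centre of its underside.
- cell0: Blue prismatic battery cell, 0.28 kg, 95 mm long (x), 50 mm wide (y), 28 mm thick (z); origin at its middle; x points to its white terminal end, from which two round aluminium terminals stick out 6 mm more. Starts lying flat on the table, terminals pointing roughly away from the robot. May be absent.
- cell1: Blue prismatic battery cell, 0.28 kg, 95 mm long (x), 50 mm wide (y), 28 mm thick (z); origin at its middle; x points to its white terminal end, from which two round aluminium terminals stick out 6 mm more. Starts lying flat on the table, terminals pointing roughly away from the robot. May be absent.
- cell2: Blue prismatic battery cell, 0.28 kg, 95 mm long (x), 50 mm wide (y), 28 mm thick (z); origin at its middle; x points to its white terminal end, from which two round aluminium terminals stick out 6 mm more. Starts lying flat on the table, terminals pointing roughly away from the robot. May be absent.
- meter: Bystander: orange multimeter, 150 x 78 x 34 mm. Leave alone.
- tape: Bystander: roll of amber tape, 96 mm across, 24 mm. Leave alone.
- driver: Bystander: screwdriver. Leave alone.
- mug: Bystander: white mug. Leave alone.
- cleaner: Bystander: white bottle 160 mm. Leave alone.
- spool: Bystander: steel spool, 80 mm across, 30 mm. Leave alone.

How it is judged (in metres and radians):
On the way, in this order (a step that is already met when the one before it is completed fails the run):
1. the plug is out of its socket and in the tray, cover still shut (x of plug in the frame of tray between -0.058 and 0.058 m and y of plug in the frame of tray between -0.053 and 0.053 m and z of plug in the frame of tray below 0.045 m and linear speed of plug below 0.03 m/s and value of joint cover below 0.1 rad), for 0.2 s.
2. the cover is fully open (value of joint cover above 1.62 rad), for 0.2 s.
3. every cell stands in a pocket, terminals up, cover still open (((horizontal distance between cell0 and pocket0 below 0.01 m and z of cell0 in the frame of pocket0 between 0.043 and 0.053 m) or (horizontal distance between cell0 and pocket1 below 0.01 m and z of cell0 in the frame of pocket1 between 0.043 and 0.053 m) or (horizontal distance between cell0 and pocket2 below 0.01 m and z of cell0 in the frame of pocket2 between 0.043 and 0.053 m)) and angle between each of cell0, cell1, cell2's own x axis and vertical below 0.12 rad and linear speed of each of cell0, cell1, cell2 below 0.03 m/s and ((horizontal distance between cell1 and pocket0 below 0.01 m and z of cell1 in the frame of pocket0 between 0.043 and 0.053 m) or (horizontal distance between cell1 and pocket1 below 0.01 m and z of cell1 in the frame of pocket1 between 0.043 and 0.053 m) or (horizontal distance between cell1 and pocket2 below 0.01 m and z of cell1 in the frame of pocket2 between 0.043 and 0.053 m)) and ((horizontal distance between cell2 and pocket0 below 0.01 m and z of cell2 in the frame of pocket0 between 0.043 and 0.053 m) or (horizontal distance between cell2 and pocket1 below 0.01 m and z of cell2 in the frame of pocket1 between 0.043 and 0.053 m) or (horizontal distance between cell2 and pocket2 below 0.01 m and z of cell2 in the frame of pocket2 between 0.043 and 0.053 m)) and value of joint cover above 1.5 rad), for 0.2 s.
At the end, for the whole second after the job is handed in: Every cell present stands at rest in a pocket (within 10 mm of its middle, on the floor within 5 mm, within 0.12 rad of upright) terminals up; the plug lies in the tray; the cover is shut within 0.03 rad (((horizontal distance between cell0 and pocket0 below 0.01 m and z of cell0 in the frame of pocket0 between 0.043 and 0.053 m) or (horizontal distance between cell0 and pocket1 below 0.01 m and z of cell0 in the frame of pocket1 between 0.043 and 0.053 m) or (horizontal distance between cell0 and pocket2 below 0.01 m and z of cell0 in the frame of pocket2 between 0.043 and 0.053 m)) and angle between each of cell0, cell1, cell2's own x axis and vertical below 0.12 rad and linear speed of each of cell0, cell1, cell2, plug below 0.03 m/s and ((horizontal distance between cell1 and pocket0 below 0.01 m and z of cell1 in the frame of pocket0 between 0.043 and 0.053 m) or (horizontal distance between cell1 and pocket1 below 0.01 m and z of cell1 in the frame of pocket1 between 0.043 and 0.053 m) or (horizontal distance between cell1 and pocket2 below 0.01 m and z of cell1 in the frame of pocket2 between 0.043 and 0.053 m)) and ((horizontal distance between cell2 and pocket0 below 0.01 m and z of cell2 in the frame of pocket0 between 0.043 and 0.053 m) or (horizontal distance between cell2 and pocket1 below 0.01 m and z of cell2 in the frame of pocket1 between 0.043 and 0.053 m) or (horizontal distance between cell2 and pocket2 below 0.01 m and z of cell2 in the frame of pocket2 between 0.043 and 0.053 m)) and x of plug in the frame of tray between -0.058 and 0.058 m and y of plug in the frame of tray between -0.053 and 0.053 m and z of plug in the frame of tray below 0.045 m and value of joint cover below 0.03 rad); the robot touches nothing.
It fails at once if the cover comes down onto its stop faster than 1.5 rad/s (value of joint cover below 0.5 rad and velocity of joint cover below -1.5 rad/s).
It fails at once if the cover is lifted while the plug is still in its socket (value of joint cover above 0.15 rad and distance between plug and supply below 0.08 m and horizontal distance between plug and supply below 0.02 m).
It fails at once if a bystander is moved more than 60 mm (distance of any of meter, tape, driver, mug, cleaner, spool from where it was at the start of the episode above 0.06 m).
Of cell0, cell1, cell2 only 2 to 3 are there at a start; the rules pass over those that are not, and their reading is None.
At some moment in a run one of cell0, cell1, cell2 may be knocked a few centimetres aside while the robot is not near it.
It also fails if it takes over 200 s, if anything falls off the work surface, if the arm or the gripper's body presses on something with over 40 N, if the wrist force passes 120 N, or if a joint passes its speed limit or range.

ROBOT

A 6-joint arm with a two-finger parallel gripper is mounted at the origin on the work surface. World frame = base frame: x ahead of the robot, y to its left, z up, the work surface at z = 0. Lengths are in m, angles in degrees, forces in N, time in s.
With the tool pointing down it reaches from about 0.375 to 0.9 m from the base axis. Payload 3.1 kg.
Tool frame: the origin (TCP) lies where the fingers leave the gripper's body, on its centre line; the fingertips stand 70 mm ahead of it and the grasp point (between the pads) lies 51 mm ahead of it; y points along the fingers, z is the direction in which the jaws open and shut, and the axes are right-handed (so a half turn about y gives the same grasp; the last joint's range is limited). The gripper opens to 87 mm and grips with 3 to 60 N. Pads are 19 mm wide; open, the fingers measure 117 mm over their backs; the gripper's body (75 mm by 190 mm) begins 51 mm behind the grasp point.
Start: joints at [52.855, 30.224, 82.088, -0, 67.689, -10.227], TCP at [0.283, 0.557, 0.292] pointing down, gripper open.
Joint ranges: [-176.69, 176.69], [-43.24, 126.21], [12.49, 139.97], [-82, 262], [0, 151.66], [-163.58, 163.58]. Speed limits (degrees/s): [159.86, 159.86, 180, 180, 180, 180].

INTERFACE

Orientations are given as a 3x3 rotation matrix whose columns are the frame's x, y, z axes.
In Python, from rig import bot gives the robot as it stands.
- The arm moves only by the shell command python3 -m pendant 'ROWS'. ROWS is JSON, a list of rows, each a list of 3 entries, a list of its own where there are three numbers: the shift along the tool's x, y, z in cm, then the turn, a rotation vector about the tool's x, y, z in rad, then the closure, from 0 (fully open) to 1 (shut). In form: [[[dx, dy, dz], [ax, ay, az], jaw], ...]. A call has 1 to 20 rows; each row shifts and turns the commanded pose from where the row before left it, along the tool's axes as they then stand; what a row does not reach is not made up. A row lasts 1/12 s, in which the tool goes at most 41.7 mm and 7.16 degrees, less where a joint would pass 70% of its speed; a pose out of reach is approached as far as the arm can. A call with a gripper value outside its range is refused whole. The fingers move at their own pace and stop on an object; the grip force is fixed at half the most. Time passes only in rows, so rows that do not move let the fingers close. It gives the time, the measured TCP pose, the force and the opening at its end, in the units of the state.
- bot.read_state(): the state, without advancing time (a new reading comes with each control period).
- bot.capture(name): name is "side" or "top" or "wrist"; returns a dict with "img" (420x560x3 uint8, red, green, blue), "fx", "fy", "cx", "cy" (pixels), "k1" (the pictures are not rectified: a ray, as slopes to the right and down, at radius r is drawn at 1 + k1 r^2 times it, then the intrinsics apply), "R" (3x3) and "t" (3): a world point X has camera coordinates R X + t. Camera axes: x right, y down, z forward; pixel columns grow to the right and rows downward; lengths in m; the calibration is good to about 2 mm. A picture is of the moment at which its call begins. There is no depth.
- bot.hand_in(): hands the job in, once; it reports no verdict.
The state is a dict: "time_s": time; "joint_positions": joint angles; "qvel": joint speeds; "tau": joint torques, N m; "position": TCP position; "tcp_rot": TCP orientation; "force": force on the tool from outside, world axes, zero at the start; "moment": the same for the moment, N m; "opening": opening from 0.0 (shut) to 1.0 (fully open).
Only numpy, scipy, OpenCV 4.12 (cv2) and the standard library are available. Lean on these libraries where they do the work, as an engineer would, in place of code of your own. Each camera call takes 0.05 s, during which the arm holds its last target.

## Working session

There is one attempt and no reset: what is moved stays moved. The work goes in short steps, Python scripts to look and compute and a shell command to move; the robot and the scene stay as the last step left them, time stands still between calls to the robot, and variables do not carry over. Pictures are saved under pics/ and viewed, and the job is handed in when it is done.

```bash
ls; mkdir -p pics; python3 - <<'E'
from rig import bot
import cv2
s=bot.read_state()
print({k:s[k] for k in ('time_s','position','tcp_rot','force','opening')})
for n in('side','top','wrist'):
    c=bot.capture(n); cv2.imwrite(f'pics/{n}0.png',c['img'][:,:,::-1])
    print(n,c['fx'],c['fy'],c['cx'],c['cy'],c['k1'],c['R'],c['t'])
E
```

```text
pics
{'time_s': 0.0, 'position': array([0.2825827 , 0.55682459, 0.29126469]), 'tcp_rot': array([[ 8.91660071e-01, -1.26672979e-03,  4.52703781e-01],
       [-4.52705436e-01, -1.77475884e-03,  8.91658364e-01],
       [-3.26050176e-04, -9.99997623e-01, -2.15593705e-03]]), 'force': array([ 0.02984865,  0.22877912, -0.56643691]), 'opening': 1.004220871621094}
side 481.79127981572276 481.79127981572276 282.31221589463104 202.79430074079556 -0.024442976367426872 [[ 0.96014246 -0.27939384 -0.00809529]
 [-0.22109931 -0.741456   -0.6335283 ]
 [ 0.1710016   0.61006728 -0.77367717]] [-0.52480898  0.1690597   1.51910882]
top 461.01474094409076 461.01474094409076 277.64043368892624 214.90598899943302 -0.14512115093681083 [[-0.08365495 -0.99649059  0.00289141]
 [-0.9748216   0.0812333  -0.20766321]
 [ 0.20669956 -0.02019066 -0.97819611]] [0.009926   0.52350802 1.12284557]
wrist 301.5814070845705 301.5814070845705 276.2018076783474 212.42432832564003 -0.06398600808347688 [[ 0.45269863  0.89165867 -0.00296114]
 [ 0.85655128 -0.43394692  0.27930267]
 [ 0.24775767 -0.12897631 -0.96019855]] [-0.62473246 -0.03448536  0.39136761]
```

View pics/side0.png

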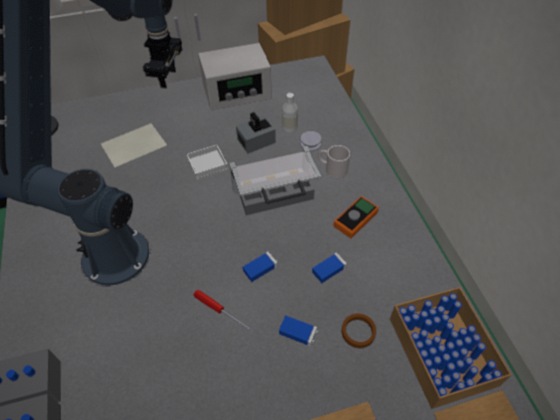

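View pics/top0.png

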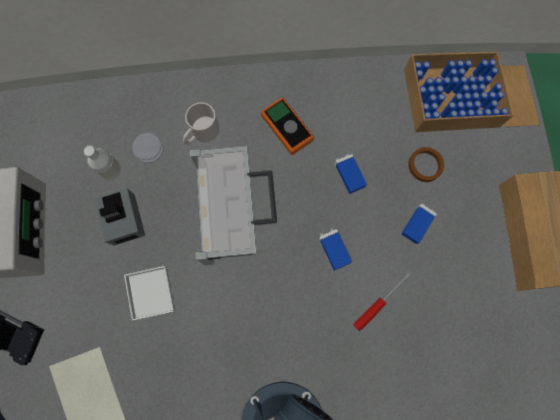

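View pics/wrist0.png

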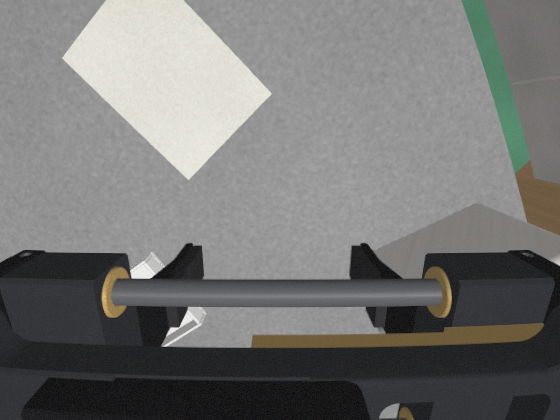

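The top view shows everything: three cells at about (351,173), (419,224) and (335,250), supply with plug at (118,215), tray at (149,293), and the tester at (228,203) with its bar at x≈270. Next I'll enlarge crops.

```bash
cat > h.py <<'E'
from rig import bot
import cv2, numpy as np
def K(c): return np.array([[c['fx'],0,c['cx']],[0,c['fy'],c['cy']],[0,0,1]],float)
def D(c): 
    return np.array([c['k1'],0,0,0,0],float)
def proj(c,X):
    rv,_=cv2.Rodrigues(c['R']); p,_=cv2.projectPoints(np.array(X,float).reshape(-1,3),rv,c['t'],K(c),D(c)); return p[:,0]
def unp(c,uv,z):
    n=cv2.undistortPoints(np.array(uv,float).reshape(-1,1,2),K(c),D(c))[:,0]
    o=-c['R'].T@c['t']; d=np.c_[n,np.ones(len(n))]@c['R']
    z=np.broadcast_to(z,len(n)); return o+d*((z-o[2])/d[:,2])[:,None]
def cap(n,name=None):
    c=bot.capture(n)
    if name: cv2.imwrite(f'pics/{name}.png',c['img'][:,:,::-1])
    return c
def crop(c,x0,y0,w,h,s,name,grid=True,pts=None):
    im=cv2.resize(np.ascontiguousarray(c['img'][y0:y0+h,x0:x0+w,::-1]),None,fx=s,fy=s,interpolation=cv2.INTER_CUBIC)
    if pts is not None:
        for p in pts:
            q=((np.array(p)-[x0,y0]+.5)*s).astype(int); cv2.circle(im,(int(q[0]),int(q[1])),3,(0,255,255),1)
    if grid:
        for v in range((x0+9)//10*10,x0+w,10):
            X=int((v-x0+.5)*s); L=8 if v%50 else 16; cv2.line(im,(X,0),(X,L),(0,255,0),1)
            if v%20==0: cv2.putText(im,str(v),(X-10,26),0,.4,(0,255,0),1)
        for v in range((y0+9)//10*10,y0+h,10):
            Y=int((v-y0+.5)*s); cv2.line(im,(0,Y),(8,Y),(0,255,0),1)
            if v%20==0: cv2.putText(im,str(v),(10,Y+4),0,.4,(0,255,0),1)
    cv2.imwrite(f'pics/{name}.png',im)
E
python3 - <<'E'
from h import *
c=cap('top')
crop(c,80,140,120,100,6,'t_sup'); crop(c,185,135,100,135,5,'t_tester' ); crop(c,310,140,140,140,5,'t_cells')
crop(c,90,250,100,80,5,'t_tray')
c=cap('side')
crop(c,160,80,170,140,4,'s_tester');
crop(c,220,230,150,120,5,'s_cells')
E
```

```text
(no output)
```

View pics/t_sup.png

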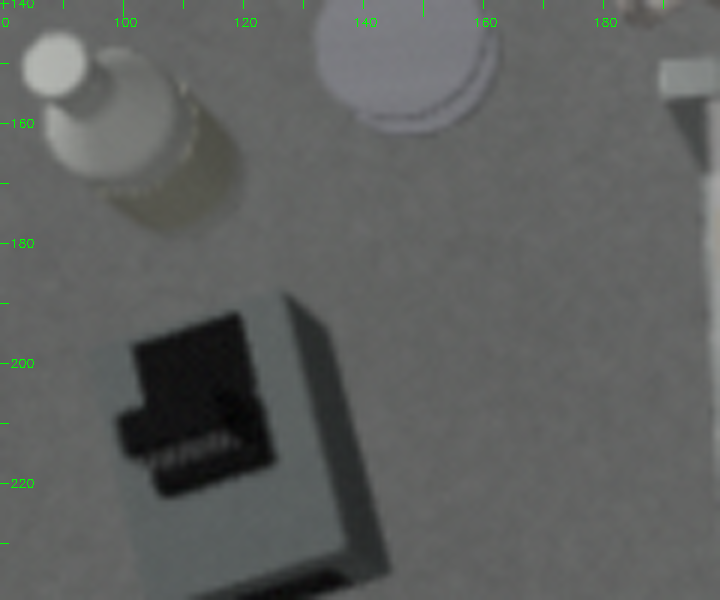

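View pics/t_tester.png

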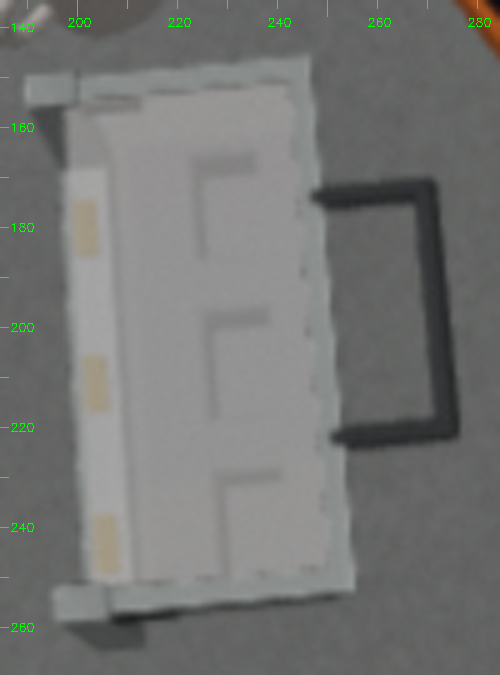

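View pics/t_cells.png

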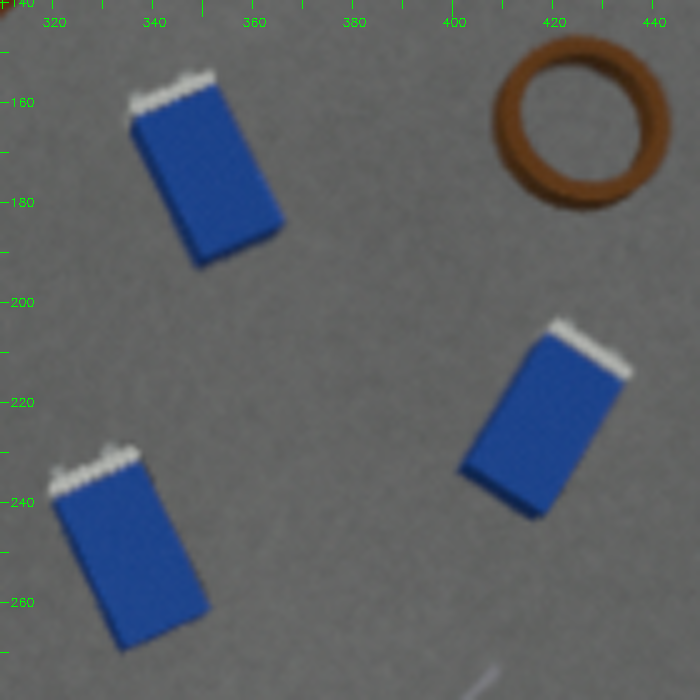

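View pics/t_tray.png

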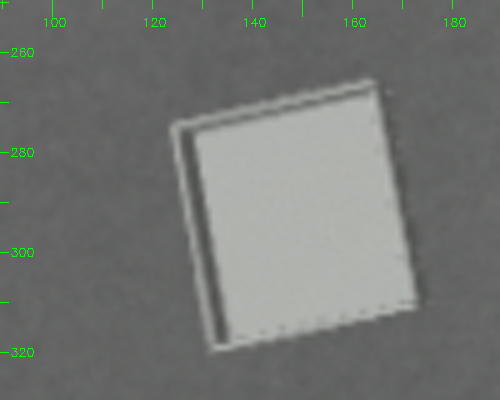

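View pics/s_tester.png

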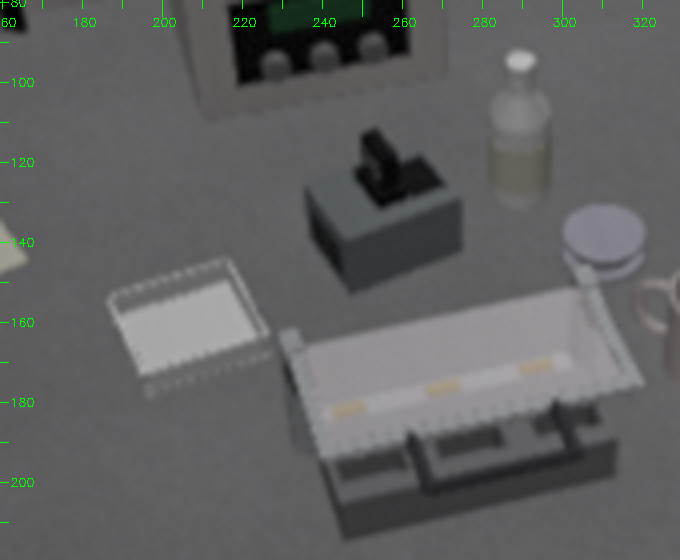

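View pics/s_cells.png

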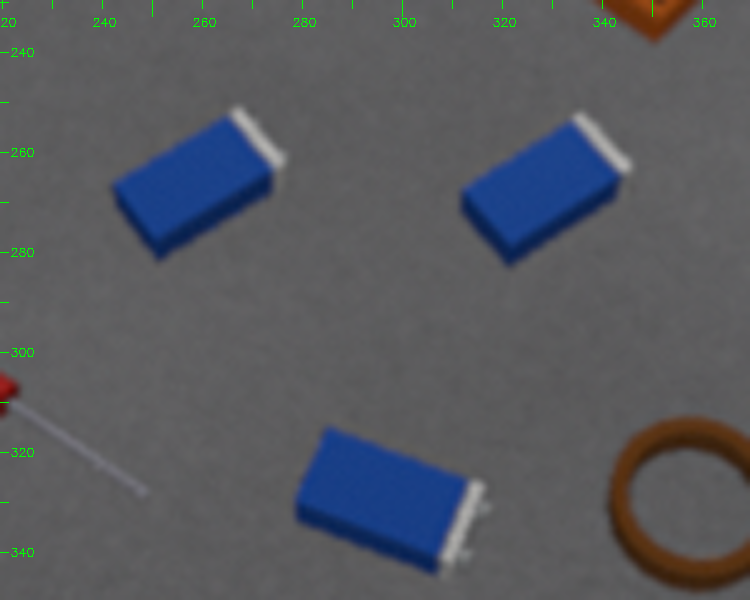

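```bash
python3 - <<'E'
from h import *
c=cap('top')
def P(crop,s,x0,y0): return np.array(crop,float)/s+[x0-.5,y0-.5]
np.set_printoptions(precision=4,suppress=True)
print('cam',-c['R'].T@c['t'])
col=unp(c,P([(51,89),(80,604)],5,185,135),.132); print('cols',col, np.linalg.norm(col[0]-col[1]))
b=unp(c,P([(427,188),(448,430)],5,185,135),.128); print('bar',b,np.linalg.norm(b[0]-b[1]))
for n,q in dict(A=[(130,108),(214,74),(284,222),(201,262)],B=[(553,322),(632,374),(542,512),(462,465)],C=[(50,492),(137,450),(210,602),(122,645)]).items():
    X=unp(c,P(q,5,310,140),.028); e=X[0]+X[1]-X[2]-X[3]
    print(n,X.mean(0)[:2],'yaw',np.degrees(np.arctan2(e[1],e[0])),[np.linalg.norm(X[i]-X[i-3]).round(4) for i in range(4)])
X=unp(c,P([(172,125),(375,80),(416,305),(212,352)],5,90,250),.03);print('tray',X,X.mean(0)); e=X[0]+X[1]-X[2]-X[3];print(np.degrees(np.arctan2(e[1],e[0])))
S=unp(c,P([(285,292),(345,545)],6,80,140),.07);print('sup right edge',S,np.linalg.norm(S[0]-S[1]))
G=unp(c,P([(133,347),(240,313)],6,80,140),.126);print('grip',G,np.linalg.norm(G[0]-G[1]))
im=cv2.convertScaleAbs(c['img'],alpha=2.5,beta=10); c2=dict(c,img=im); crop(c2,85,180,65,70,9,'t_plug')
c=cap('side'); im=cv2.convertScaleAbs(c['img'],alpha=2.5,beta=10); crop(dict(c,img=im),225,105,60,55,10,'s_plug')
E
```

```text
cam [ 0.2791 -0.01    1.207 ]
cols [[0.6809 0.159  0.132 ]
 [0.4245 0.1567 0.132 ]] 0.25641026075936996
bar [[ 0.6152 -0.0223  0.128 ]
 [ 0.4942 -0.0227  0.128 ]] 0.12104405473468706
A [ 0.6272 -0.2398] yaw 17.69485766170554 [np.float64(0.0504), np.float64(0.09), np.float64(0.0506), np.float64(0.0928)]
B [ 0.4753 -0.4051] yaw -40.35978320828773 [np.float64(0.0503), np.float64(0.0917), np.float64(0.0487), np.float64(0.0943)]
C [ 0.4265 -0.1756] yaw 19.429790522395944 [np.float64(0.0509), np.float64(0.0873), np.float64(0.051), np.float64(0.0871)]
tray [[0.4038 0.3752 0.03  ]
 [0.4192 0.2673 0.03  ]
 [0.3032 0.2513 0.03  ]
 [0.2865 0.358  0.03  ]] [0.3532 0.313  0.03  ]
8.101531284991305
sup right edge [[0.6224 0.35   0.07  ]
 [0.5091 0.3255 0.07  ]] 0.11596394319042898
grip [[0.5878 0.3971 0.126 ]
 [0.5983 0.3514 0.126 ]] 0.04686961384894639
```

View pics/t_plug.png

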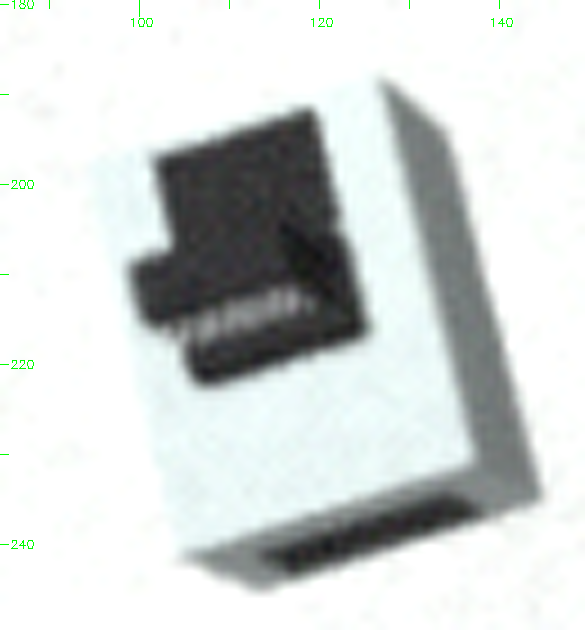

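View pics/s_plug.png

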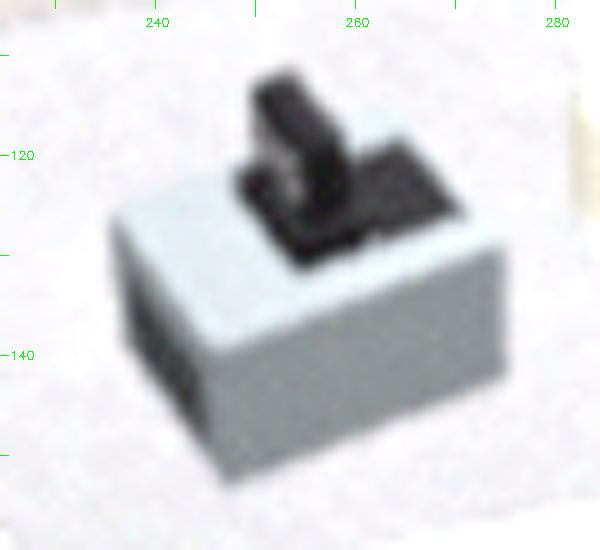

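```bash
python3 - <<'E'
from h import *
np.set_printoptions(precision=4,suppress=True)
c=cap('top')
X=unp(c,[(95,198),(127,188),(137.2,231),(104.5,241.5)],.07); print(X,X.mean(0)); e=X[0]+X[1]-X[2]-X[3];yaw=np.arctan2(e[1],e[0]);print(np.degrees(yaw))
o=X.mean(0)
def box(o,yaw,cx,lo,hi):
    R=np.array([[np.cos(yaw),-np.sin(yaw)],[np.sin(yaw),np.cos(yaw)]]); out=[]
    for z in(lo,hi):
        for sx,sy in((1,1),(1,-1),(-1,-1),(-1,1)): out.append([*(o[:2]+R@[sx*cx[0]/2,sy*cx[1]/2]),z])
    return out
pts=box(o,yaw,(.12,.09),0,.07)+box(o,yaw,(.034,.052),.07,.086)+box(o,yaw,(.02,.046),.086,.126)
im=cv2.convertScaleAbs(c['img'],alpha=2.5,beta=10); crop(dict(c,img=im),85,180,65,70,9,'t_plug2',pts=proj(c,pts))
c=cap('side'); im=cv2.convertScaleAbs(c['img'],alpha=2.5,beta=10); crop(dict(c,img=im),225,105,60,55,10,'s_plug2',pts=proj(c,pts))
a=cv2.imread('pics/t_plug2.png');b=cv2.imread('pics/s_plug2.png');b=cv2.copyMakeBorder(b,0,a.shape[0]-b.shape[0],0,0,0);
cv2.imwrite('pics/pl2.png',cv2.resize(np.hstack([a,b]),None,fx=.67,fy=.67))
E
```

```text
[[0.6036 0.4363 0.07  ]
 [0.6229 0.35   0.07  ]
 [0.5073 0.325  0.07  ]
 [0.487  0.4111 0.07  ]] [0.5552 0.3806 0.07  ]
12.191681768842221
```

View pics/pl2.png

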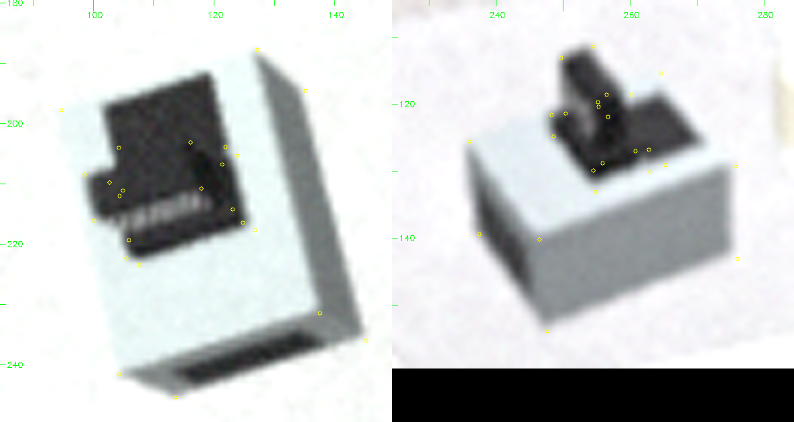

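```bash
python3 - <<'E'
from h import *
np.set_printoptions(precision=4,suppress=True)
s=bot.read_state();c=cap('wrist')
cw=-c['R'].T@c['t'];print('cam in tool',s['tcp_rot'].T@(cw-s['position']),'view dir in tool',s['tcp_rot'].T@c['R'][2])
c=cap('top'); t=unp(c,[(89.3,150.7)],.16);print('cap',t)
s2=cap('side');print(proj(s2,t), unp(s2,[(290,95)],.16))
print(s['position'],s['joint_positions'],s['tau'])
E
```

```text
cam in tool [-0.0761 -0.0922  0.0012] view dir in tool [ 0.2796  0.9601 -0.001 ]
cap [[0.6999 0.417  0.16  ]]
[[290.2944  95.0313]] [[0.6989 0.4175 0.16  ]]
[0.2829 0.5573 0.2922] [ 52.8551  30.2284  82.0926  -0.0014  67.6869 -10.2278] [ -0.0005 -43.9541 -17.6727   0.0633   0.0522  -0.0001]
```

```bash
python3 -m pendant '[[[0,0,0],[0,0.111,0],0],[[0,0,0],[0,0.111,0],0],[[0,0,0],[0,0.111,0],0],[[0,0,0],[0,0.111,0],0],[[0,0,0],[0,0.111,0],0],[[0,0,0],[0,0.111,0],0],[[0,0,0],[0,0.111,0],0],[[0,0,0],[0,0.111,0],0],[[2.55,0,2.54],[0,0,0],0],[[2.55,0,2.54],[0,0,0],0],[[2.55,0,2.54],[0,0,0],0],[[2.55,0,2.54],[0,0,0],0],[[2.55,0,2.54],[0,0,0],0],[[2.55,0,2.54],[0,0,0],0],[[2.55,0,2.54],[0,0,0],0],[[2.55,0,2.54],[0,0,0],0],[[2.55,0,2.54],[0,0,0],0],[[0,0,0],[0,0,0],0]]'
cat >> h.py <<'E'
np.set_printoptions(precision=4,suppress=True)
import json,os
def st():
    s=bot.read_state(); print('t',s['time_s'],'p',s['position'],'q',s['joint_positions'],'F',s['force'],'M',s['moment'],'op',s['opening']); print(s['tcp_rot'])
    open('log.jsonl','a').write(json.dumps([list(map(float,s['joint_positions'])),list(map(float,s['position'])),np.array(s['tcp_rot']).tolist()])+'\n')
    return s
def delta(target):
    "world target TCP -> shift along tool axes, cm"
    s=bot.read_state(); d=s['tcp_rot'].T@(np.array(target)-s['position'])*100; print('dtool cm',d); return d
def dyaw(yaw_z,tilt=None):
    s=bot.read_state(); y=np.arctan2(s['tcp_rot'][1,2],s['tcp_rot'][0,2]); print('yaw z',np.degrees(y),'turn about y rad',y-np.radians(yaw_z))
E
python3 - <<'E'
from h import *
st(); dyaw(12.2); delta([.555,.381,.165])
c=cap('wrist','w1')
E
```

```text
time_s: 2.1
position: [0.5613, 0.377, 0.2923]
tcp_rot: [[0.205, 0.006, 0.979], [-0.979, -0.001, 0.205], [0.002, -1.0, 0.005]]
force: [-0.7, -0.1, -0.1]
opening: 1.001
t 2.1 p [0.5613 0.377  0.2923] q [24.5096 34.2166 74.2577 -0.2074 71.2555 12.7272] F [-0.6679 -0.1297 -0.0838] M [-0.0659 -0.0316 -0.0667] op 1.0012711413104673
[[ 0.2053  0.0057  0.9787]
 [-0.9787 -0.0012  0.2053]
 [ 0.0023 -1.      0.0054]]
yaw z 11.848917272169992 turn about y rad -0.006127549547516764
dtool cm [-0.5488 12.7285 -0.6019]
```

View pics/w1.png

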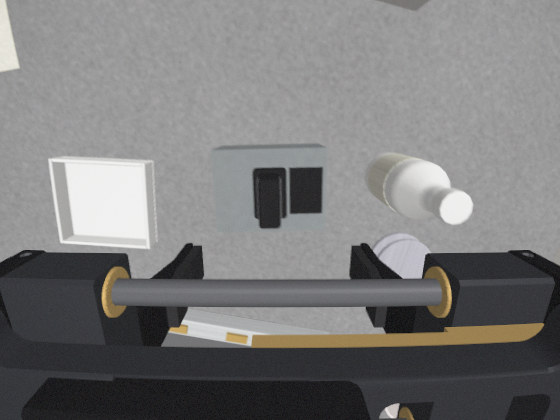

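```bash
python3 - <<'E'
from h import *
c=cap('wrist'); crop(c,200,130,160,110,5,'w1c')
o=np.array([.5552,.3806]);yaw=np.radians(12.2)
R=np.array([[np.cos(yaw),-np.sin(yaw)],[np.sin(yaw),np.cos(yaw)]])
P=[[*(o+R@[a*.01,b*.023]),.126] for a in(1,-1) for b in(1,-1)]+[[*(o+R@[a*.06,b*.045]),.07] for a in(1,-1) for b in(1,-1)]
crop(c,200,130,160,110,5,'w1c',pts=proj(c,P))
E
```

```text
(no output)
```

View pics/w1c.png

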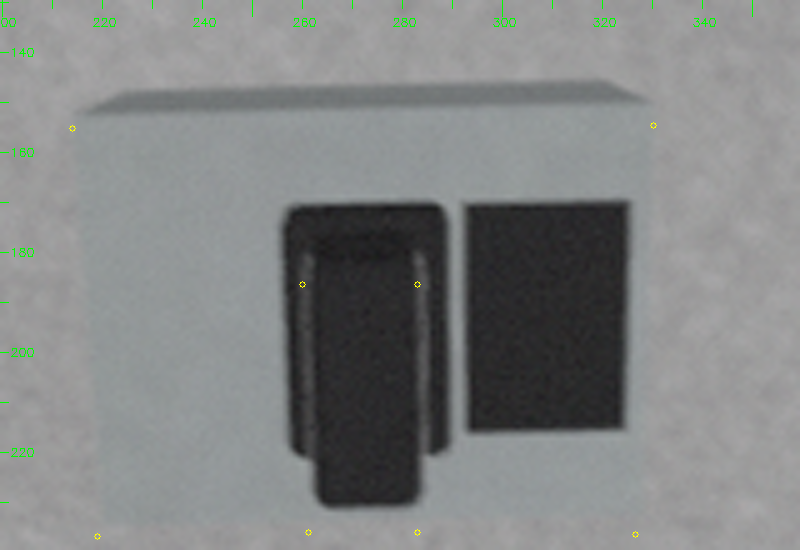

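```bash
python3 -m pendant '[[[-0.7,0,-0.6],[0,-0.006,0],0.3],[[0,3,0],[0,0,0],0.3],[[0,3,0],[0,0,0],0.3],[[0,3,0],[0,0,0],0.3],[[0,2.2,0],[0,0,0],0.3],[[0,1.5,0],[0,0,0],0.3],[[0,0,0],[0,0,0],0.3],[[0,0,0],[0,0,0],1],[[0,0,0],[0,0,0],1],[[0,0,0],[0,0,0],1],[[0,0,0],[0,0,0],1],[[0,0,0],[0,0,0],1],[[0,0,0],[0,0,0],1],[[0,0,0],[0,0,0],1],[[0,0,0],[0,0,0],1],[[0,0,0],[0,0,0],1]]'; python3 -c "
from h import *
st()"
```

```text
time_s: 3.53
position: [0.5493, 0.3872, 0.166]
tcp_rot: [[0.217, 0.004, 0.976], [-0.976, 0.002, 0.217], [-0.001, -1.0, 0.005]]
force: [4.5, 0.3, -0.2]
opening: 0.233
t 3.5333 p [0.5493 0.3872 0.166 ] q [25.683  42.1539 80.7106 -0.0297 56.8635 13.1655] F [ 4.5383  0.2897 -0.228 ] M [ 0.0789 -0.7603  0.0209] op 0.2325984318291743
[[ 0.217   0.0045  0.9762]
 [-0.9762  0.0017  0.217 ]
 [-0.0007 -1.      0.0047]]
```

```bash
python3 -m pendant '[[[0,0,0.4],[0,0,0],1],[[0,-0.5,0],[0,0,0],1],[[0,-0.5,0],[0,0,0],1],[[0,-0.5,0],[0,0,0],1],[[0,-1,0],[0,0,0],1],[[0,-1,0],[0,0,0],1],[[0,-2,0],[0,0,0],1],[[0,-2,0],[0,0,0],1],[[0,0,0],[0,0,0],1],[[0,0,0],[0,0,0],1],[[0,0,0],[0,0,0],1]]'; python3 -c "
from h import *
st(); delta([.3532,.313,.245]);cap('wrist','w2');cap('side','s2')"
```

```text
time_s: 4.45
position: [0.5505, 0.3875, 0.2401]
tcp_rot: [[0.217, -0.002, 0.976], [-0.976, -0.001, 0.217], [0.0, -1.0, -0.002]]
force: [-1.2, -0.3, -1.8]
opening: 0.229
t 4.45 p [0.5505 0.3875 0.2401] q [25.6495 37.2075 77.362   0.0082 65.5259 13.0893] F [-1.1878 -0.2605 -1.8024] M [-0.0849  0.0796 -0.0212] op 0.22856922001173804
[[ 0.2174 -0.0016  0.9761]
 [-0.9761 -0.0006  0.2174]
 [ 0.0003 -1.     -0.0017]]
dtool cm [  2.9827  -0.4533 -20.8761]
```

View pics/w2.png

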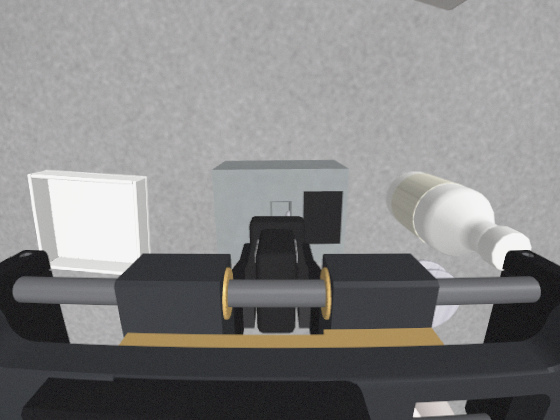

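View pics/s2.png

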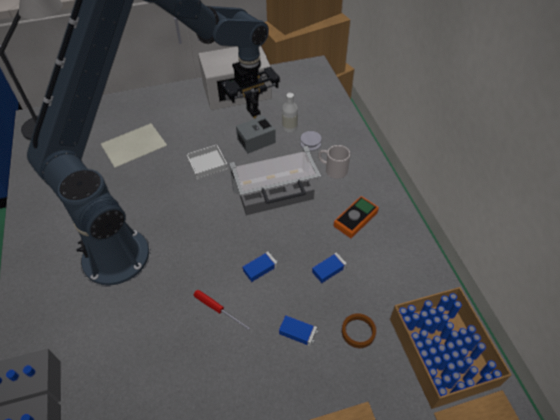

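```bash
python3 -m pendant '[[[0.4,0,-2.6],[0,0,0],1],[[0.4,0,-2.6],[0,0,0],1],[[0.4,0,-2.6],[0,0,0],1],[[0.4,0,-2.6],[0,0,0],1],[[0.4,0,-2.6],[0,0,0],1],[[0.4,0,-2.6],[0,0,0],1],[[0.3,0,-2.6],[0,0,0],1],[[0.3,0,-2.6],[0,0,0],1],[[0,2.5,0],[0,0,0],1],[[0,2.5,0],[0,0,0],1],[[0,2.5,0],[0,0,0],1],[[0,1.5,0],[0,0,0],1],[[0,0,0],[0,0,0],1],[[0,0,0],[0,0,0],1],[[0,0,0],[0,0,0],1],[[0,0,0],[0,0,0],1]]'; python3 -c "
from h import *
st(); delta([.3532,.313,.1255]);cap('side','s3')
c=cap('wrist','w3')"
```

```text
time_s: 5.88
position: [0.3554, 0.3136, 0.1511]
tcp_rot: [[0.217, 0.002, 0.976], [-0.976, 0.001, 0.217], [-0.0, -1.0, 0.002]]
force: [0.4, -0.6, 0.1]
opening: 0.229
t 5.8833 p [0.3554 0.3136 0.1511] q [ 27.8762  32.6976 110.5821   0.0003  36.6175  15.326 ] F [ 0.3545 -0.559   0.104 ] M [-0.0735  0.0104 -0.0194] op 0.22873986506093041
[[ 0.2173  0.0016  0.9761]
 [-0.9761  0.0008  0.2173]
 [-0.0005 -1.      0.0017]]
dtool cm [ 0.0089  2.5562 -0.235 ]
```

View pics/w3.png

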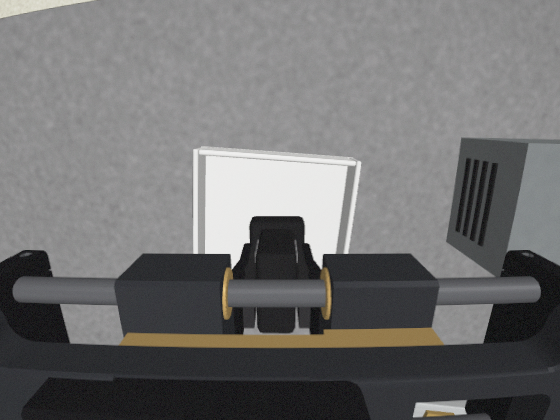

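```bash
python3 -m pendant '[[[0,1,0],[0,0,0],1],[[0,0.6,0],[0,0,0],1],[[0,0.5,0],[0,0,0],1],[[0,0.3,0],[0,0,0],1],[[0,0,0],[0,0,0],1],[[0,0,0],[0,0,0],1]]'; python3 -c "
from h import *
st()"
```

```text
time_s: 6.48
position: [0.3549, 0.3132, 0.1261]
tcp_rot: [[0.217, -0.0, 0.976], [-0.976, -0.0, 0.217], [0.0, -1.0, -0.0]]
force: [-0.0, -0.0, -1.0]
opening: 0.227
t 6.4833 p [0.3549 0.3132 0.1261] q [ 27.873   35.5805 111.3523   0.0007  33.0906  15.3261] F [-0.0079 -0.049  -1.0221] M [-0.0867  0.0028 -0.034 ] op 0.2274586858627155
[[ 0.2172 -0.0004  0.9761]
 [-0.9761 -0.0002  0.2172]
 [ 0.0001 -1.     -0.0004]]
```

```bash
python3 -m pendant '[[[0,0.2,0],[0,0,0],1],[[0,0,0],[0,0,0],0.6],[[0,0,0],[0,0,0],0.4],[[0,0,0],[0,0,0],0.3],[[0,0,0],[0,0,0],0.3],[[0,0,0],[0,0,0],0.3],[[0,-1.5,0],[0,0,0],0.3],[[0,-2.5,0],[0,0,0],0.3],[[0,-3.5,0],[0,0,0],0.3],[[0,-3.5,0],[0,0,0],0.3],[[0,-2,0],[0,0,0],0.3],[[0,0,0],[0,0,0],0.3],[[0,0,0],[0,0,0],0.3]]'; python3 -c "
from h import *
st();c=cap('side');crop(c,160,80,200,150,4,'s4')
c=cap('wrist','w4')"
```

```text
time_s: 7.57
position: [0.3552, 0.3135, 0.2554]
tcp_rot: [[0.217, 0.003, 0.976], [-0.976, 0.002, 0.217], [-0.001, -1.0, 0.003]]
force: [-0.6, 0.5, -1.0]
opening: 0.701
t 7.5667 p [0.3552 0.3135 0.2554] q [ 27.8803  21.8103 105.6783  -0.0014  52.3206  15.324 ] F [-0.5769  0.4805 -0.9947] M [-0.0772  0.0405 -0.0446] op 0.7011944709399114
[[ 0.2174  0.003   0.9761]
 [-0.9761  0.0015  0.2174]
 [-0.0009 -1.      0.0032]]
```

View pics/w4.png

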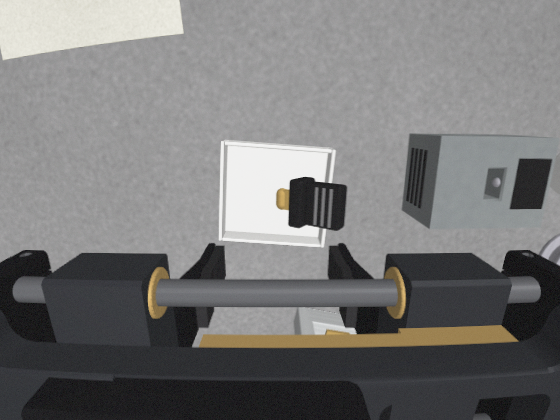

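View pics/s4.png

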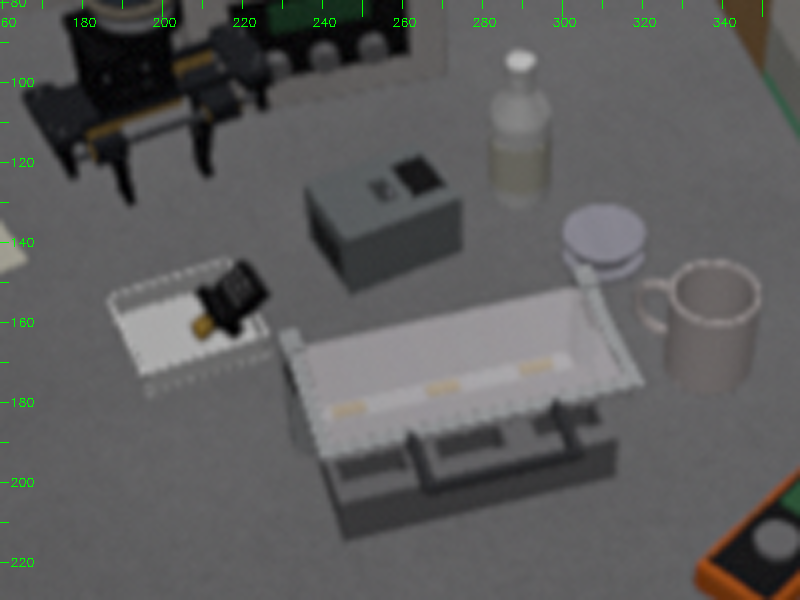

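```bash
python3 -m pendant '[[[0,-1,0],[0,0.119,0],0.3],[[0,-1,0],[0,0.119,0],0.3],[[0,-1,0],[0,0.119,0],0.3],[[0,-1,0],[0,0.119,0],0.3],[[0,0,0],[0,0.119,0],0.4],[[0,0,0],[0,0.119,0],0.5],[[0,0,0],[0,0.119,0],0.5],[[0,0,0],[0,0.119,0],0.5],[[0,0,0],[0,0.119,0],0.5],[[0,0,0],[0,0.119,0],0.5],[[0,0,0],[0,0.119,0],0.5],[[0,0,0],[0,0.119,0],0.5],[[0,0,0],[0,0.119,0],0.5],[[0,0,0],[0,0.119,0],0.5],[[0,0,0],[0,0.119,0],0.5],[[0,0,0],[0,0,0],0.5],[[0,0,0],[0,0,0],0.5]]'; python3 -c "
from h import *
st();dyaw(-89.5);delta([.5547,-.0225,.295])"
```

```text
time_s: 9.08
position: [0.3543, 0.3129, 0.2928]
tcp_rot: [[-1.0, -0.003, 0.008], [-0.008, -0.002, -1.0], [0.003, -1.0, 0.002]]
force: [0.3, 0.0, -1.1]
opening: 0.499
t 9.0833 p [0.3543 0.3129 0.2928] q [ 27.8671  18.5641 103.1694   0.0012  58.4651 117.4244] F [ 0.2626  0.0415 -1.0658] M [ 0.0207  0.1145 -0.0131] op 0.49918451941484887
[[-1.     -0.0031  0.0077]
 [-0.0077 -0.0016 -1.    ]
 [ 0.0031 -1.      0.0016]]
yaw z -89.55781256682283 turn about y rad -0.001009019640087594
dtool cm [-19.7762  -0.2297  33.6956]
```

```bash
python3 -m pendant '[[[-1.65,0,2.8],[0,0,0],0.5],[[-1.65,0,2.8],[0,0,0],0.5],[[-1.65,0,2.8],[0,0,0],0.5],[[-1.65,0,2.8],[0,0,0],0.5],[[-1.65,0,2.8],[0,0,0],0.5],[[-1.65,0,2.8],[0,0,0],0.5],[[-1.65,0,2.8],[0,0,0],0.5],[[-1.65,0,2.8],[0,0,0],0.5],[[-1.65,0,2.8],[0,0,0],0.5],[[-1.65,0,2.8],[0,0,0],0.5],[[-1.65,0,2.8],[0,0,0],0.5],[[-1.65,0,2.9],[0,0,0],0.5],[[0,0,0],[0,0,0],0.5],[[0,0,0],[0,0,0],0.5],[[0,0,0],[0,0,0],0.5]]'; python3 -c "
from h import *
st();dyaw(-89.5);delta([.5547,-.0225,.179])
c=cap('wrist','w5')"
```

```text
time_s: 10.33
position: [0.5537, -0.0225, 0.2932]
tcp_rot: [[-1.0, -0.003, 0.006], [-0.006, 0.001, -1.0], [0.003, -1.0, -0.001]]
force: [-0.2, -0.8, -0.5]
opening: 0.5
t 10.3333 p [ 0.5537 -0.0225  0.2932] q [-13.8978  24.7436  92.2046   0.0275  63.2224  75.7665] F [-0.1837 -0.8419 -0.5475] M [-0.0703  0.1731  0.0088] op 0.4995342732963728
[[-1.     -0.0028  0.0056]
 [-0.0056  0.0011 -1.    ]
 [ 0.0028 -1.     -0.0011]]
yaw z -89.67676369261251 turn about y rad -0.003085108434071282
dtool cm [-0.1354 11.4228  0.0094]
```

View pics/w5.png

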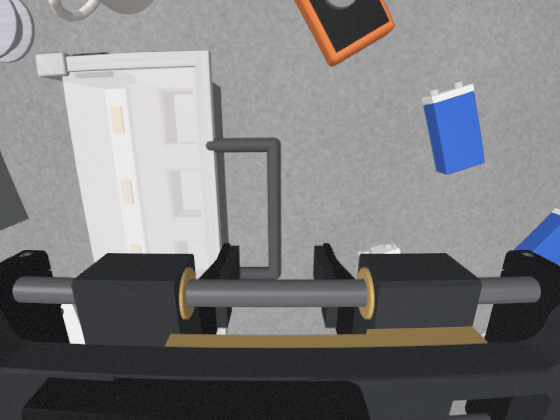

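```bash
python3 -m pendant '[[[0,3,0],[0,0,0],0.5],[[0,3,0],[0,0,0],0.5],[[0,3,0],[0,0,0],0.5],[[0,1.7,0],[0,0,0],0.5],[[0,1,0],[0,0,0],0.5],[[0,0,0],[0,0,0],0.5],[[0,0,0],[0,0,0],0.8],[[0,0,0],[0,0,0],1],[[0,0,0],[0,0,0],1],[[0,0,0],[0,0,0],1],[[0,0,0],[0,0,0],1],[[0,0,0],[0,0,0],1],[[0,0,0],[0,0,0],1],[[0,0,0],[0,0,0],1],[[0,0,0],[0,0,0],1]]'; python3 -c "
from h import *
st()
c=cap('side');crop(c,160,80,200,150,4,'s6')"
```

```text
time_s: 11.63
position: [0.5549, -0.0208, 0.1781]
tcp_rot: [[-1.0, 0.002, 0.003], [-0.003, 0.004, -1.0], [-0.002, -1.0, -0.004]]
force: [1.8, 8.3, 3.3]
opening: 0.125
t 11.6333 p [ 0.5549 -0.0208  0.1781] q [-13.776   34.0902  98.0133   0.3099  47.8527  75.831 ] F [1.839  8.3079 3.3345] M [1.3091 0.022  0.0095] op 0.1246093125134622
[[-1.      0.0017  0.0032]
 [-0.0032  0.0037 -1.    ]
 [-0.0017 -1.     -0.0037]]
```

View pics/s6.png

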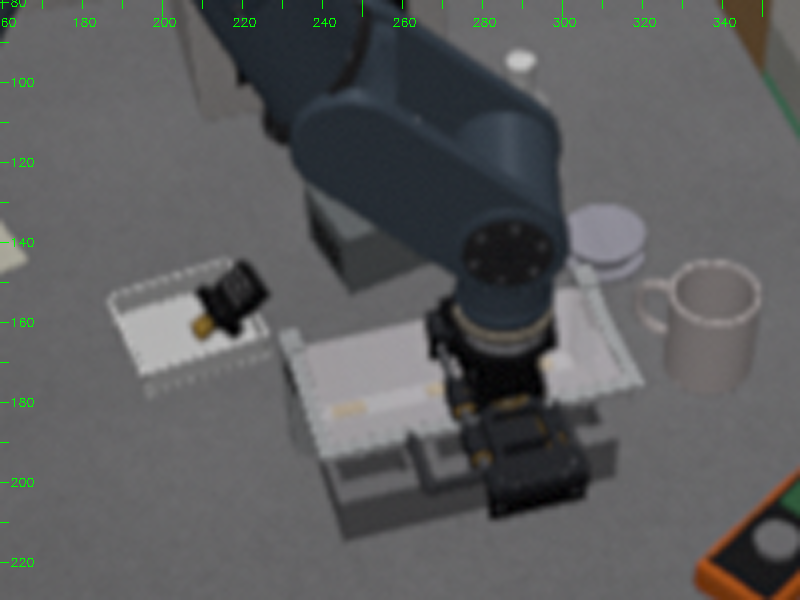

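```bash
python3 - <<'E'
import numpy as np
a=np.arange(21)*.087
y=18*(1-np.cos(a));z=18*np.sin(a)
print([[round(-float(b),2),round(-float(c),2)] for b,c in zip(np.diff(z),np.diff(y))])
E
```

```text
[[-1.56, -0.07], [-1.55, -0.2], [-1.53, -0.34], [-1.49, -0.47], [-1.45, -0.6], [-1.39, -0.72], [-1.32, -0.84], [-1.24, -0.95], [-1.16, -1.06], [-1.06, -1.15], [-0.96, -1.24], [-0.85, -1.32], [-0.73, -1.39], [-0.6, -1.44], [-0.48, -1.49], [-0.35, -1.53], [-0.21, -1.55], [-0.08, -1.56], [0.06, -1.56], [0.2, -1.55]]
```

```bash
python3 -m pendant '[[[0,0.1,-0.15],[0,0,0],1],[[0,-1.56,-0.07],[0,0,0],1],[[0,-1.55,-0.2],[0,0,0],1],[[0,-1.53,-0.34],[0,0,0],1],[[0,-1.49,-0.47],[0,0,0],1],[[0,-1.45,-0.6],[0,0,0],1],[[0,-1.39,-0.72],[0,0,0],1],[[0,0,0],[0,0,0],1],[[0,0,0],[0,0,0],1]]'; python3 -c "
from h import *
st()"
```

```text
time_s: 12.43
position: [0.5546, 0.0016, 0.2667]
tcp_rot: [[-1.0, 0.002, 0.006], [-0.006, -0.003, -1.0], [-0.002, -1.0, 0.003]]
force: [-0.1, -6.3, 0.7]
opening: 0.126
t 12.4333 p [0.5546 0.0016 0.2667] q [-11.3096  26.6328  93.9167  -0.1945  59.3005  78.4367] F [-0.087  -6.2631  0.6629] M [-1.0464  0.2881 -0.0151] op 0.12643327582616884
[[-1.      0.002   0.0062]
 [-0.0062 -0.0034 -1.    ]
 [-0.002  -1.      0.0034]]
```

```bash
python3 -m pendant '[[[0,-1.32,-0.84],[0,0,0],1],[[0,-1.24,-0.95],[0,0,0],1],[[0,-1.16,-1.06],[0,0,0],1],[[0,-1.06,-1.15],[0,0,0],1],[[0,-0.96,-1.24],[0,0,0],1],[[0,-0.85,-1.32],[0,0,0],1],[[0,-0.73,-1.39],[0,0,0],1],[[0,0,0],[0,0,0],1]]'; python3 -c "
from h import *
st()
c=cap('side');crop(c,160,60,200,150,4,'s7')"
```

```text
time_s: 13.1
position: [0.5541, 0.0807, 0.3427]
tcp_rot: [[-1.0, 0.003, 0.007], [-0.007, -0.007, -1.0], [-0.003, -1.0, 0.007]]
force: [-7.2, -9.8, 16.3]
opening: 0.123
t 13.1 p [0.5541 0.0807 0.3427] q [-2.9917 21.9123 88.0935 -0.3893 69.826  86.7503] F [-7.2441 -9.8259 16.3182] M [-1.8504  1.145   0.0283] op 0.12344595135650012
[[-1.      0.0026  0.0068]
 [-0.0068 -0.0065 -1.    ]
 [-0.0026 -1.      0.0065]]
```

View pics/s7.png

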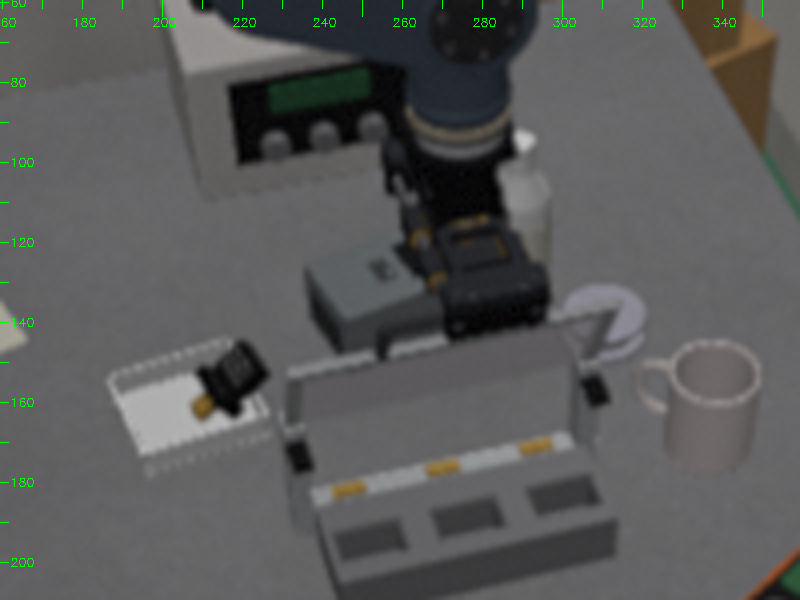

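```bash
python3 -m pendant '[[[0,-0.8,-1.35],[0,0,0],1],[[0,-0.6,-1.45],[0,0,0],1],[[0,-0.35,-1.53],[0,0,0],1],[[0,-0.21,-1.55],[0,0,0],1],[[0,0,0],[0,0,0],1]]'; python3 -c "
from h import *
st()"
```

```text
time_s: 13.57
position: [0.5537, 0.1425, 0.3595]
tcp_rot: [[-1.0, 0.001, 0.007], [-0.007, 0.001, -1.0], [-0.001, -1.0, -0.001]]
force: [-1.0, -2.1, 7.1]
opening: 0.126
t 13.5667 p [0.5537 0.1425 0.3595] q [ 3.2159 21.9494 85.1649  0.0446 72.8224 92.8152] F [-1.0113 -2.1281  7.1235] M [-0.5294  0.5187  0.0146] op 0.12572732225914363
[[-1.      0.0011  0.0068]
 [-0.0068  0.0008 -1.    ]
 [-0.0011 -1.     -0.0008]]
```

```bash
python3 -m pendant '[[[0,-0.05,-1.5],[0,0,0],1],[[0,0.06,-1.5],[0,0,0],1],[[0,0.2,-1.4],[0,0,0],1],[[0,0,0],[0,0,0],1],[[0,0,0],[0,0,0],1]]'; python3 -c "
from h import *
st()
c=cap('side');crop(c,160,60,200,150,4,'s8')"
```

```text
time_s: 13.98
position: [0.5533, 0.186, 0.3568]
tcp_rot: [[-1.0, -0.0, 0.006], [-0.006, 0.002, -1.0], [0.0, -1.0, -0.002]]
force: [-2.2, -0.2, 7.6]
opening: 0.125
t 13.9833 p [0.5533 0.186  0.3568] q [ 7.5688 23.1236 83.667   0.1259 73.2136 97.1859] F [-2.2152 -0.1927  7.6111] M [0.0346 0.4379 0.0659] op 0.1253754205271908
[[-1.     -0.0003  0.006 ]
 [-0.006   0.0021 -1.    ]
 [ 0.0003 -1.     -0.0021]]
```

View pics/s8.png

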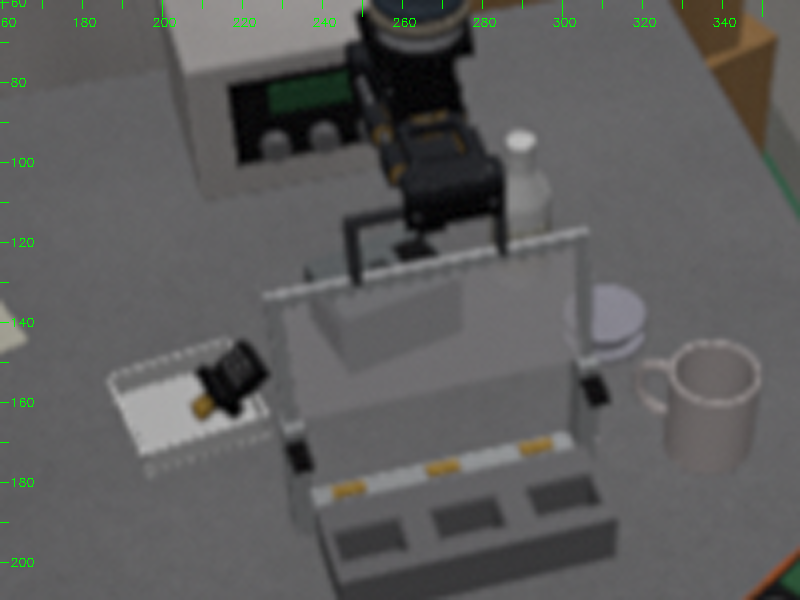

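```bash
python3 -m pendant '[[[0,0.1,-0.4],[0,0,0],1],[[0,0,0],[0,0,0],1],[[0,0,0],[0,0,0],1],[[0,0,0],[0,0,0],1],[[0,0,0],[0,0,0],0.8],[[0,0,0],[0,0,0],0.6],[[0,0,0],[0,0,0],0.5],[[0,0,0],[0,0,0],0.5],[[0,0,0],[0,0,0],0.5],[[0,-1.5,0],[0,0,0],0.5],[[0,-2.5,0],[0,0,0],0.5],[[0,-3,0],[0,0,0],0.5],[[0,-3,0],[0,0,0],0.5],[[0,0,0],[0,0,0],0.5],[[0,0,0],[0,0,0],0.5]]'; python3 -c "
from h import *
st()
c=cap('side');crop(c,160,60,200,150,4,'s9')"; cat log.jsonl | wc -l
```

```text
time_s: 15.28
position: [0.5542, 0.1891, 0.4576]
tcp_rot: [[-1.0, 0.005, 0.005], [-0.005, 0.001, -1.0], [-0.005, -1.0, -0.001]]
force: [-1.0, -0.5, -0.3]
opening: 0.501
t 15.2833 p [0.5542 0.1891 0.4576] q [ 7.9113 18.8169 74.6236  0.0066 86.2835 97.6327] F [-0.9666 -0.4649 -0.338 ] M [-0.0796  0.1767 -0.0402] op 0.5006583551987362
[[-1.      0.0048  0.0049]
 [-0.0049  0.0008 -1.    ]
 [-0.0048 -1.     -0.0008]]
14
```

View pics/s9.png

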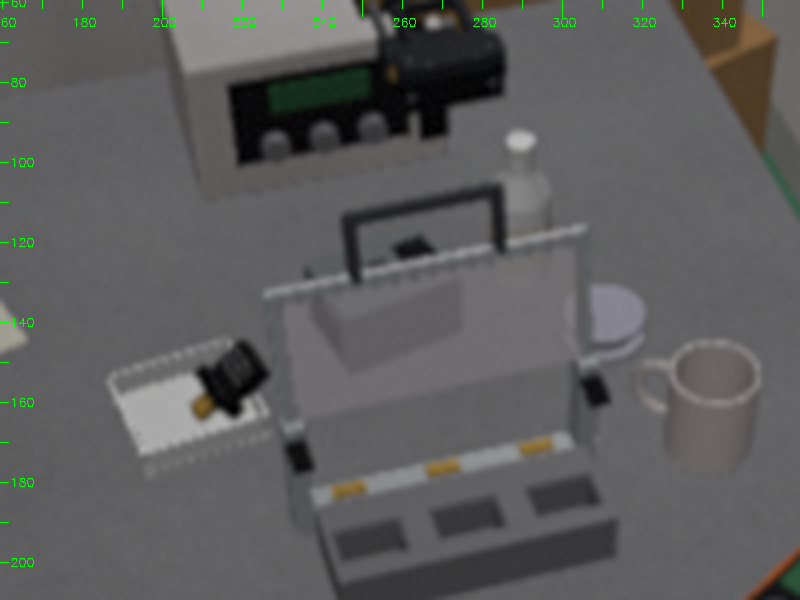

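```bash
python3 - <<'E'
import json,numpy as np
np.set_printoptions(precision=4,suppress=True)
L=[json.loads(l) for l in open('log.jsonl')]
A=[];B=[];lat=[]
for q,p,R in L:
    q=np.radians(q);c,s=np.cos(q[0]),np.sin(q[0])
    r=c*p[0]+s*p[1];lat.append(-s*p[0]+c*p[1])
    t2=q[1];t3=q[1]+q[2];t5=t3+q[4]
    # r = a + L2 sin t2 + L3 sin t3 + e cos t3 + D sin t5
    A.append([1,0,np.sin(t2),np.sin(t3),np.cos(t3)]);B.append(r)
    A.append([0,1,np.cos(t2),np.cos(t3),-np.sin(t3)]);B.append(p[2])
x,res,rk,sv=np.linalg.lstsq(np.array(A),np.array(B),rcond=None)
print(x,np.sqrt(res/len(B)),sv,'lat',np.mean(lat),np.std(lat))
E
```

```text
[-0.0001  0.0381  0.5894  0.3919  0.115 ] [0.0004] [6.4363 5.2517 0.6833 0.6481 0.3275] lat 0.11090539594144125 0.0005641091604128096
```

```bash
python3 -m pendant '[[[-0.7,0,3.3],[0,0,0],0],[[-0.7,0,3.3],[0,0,0],0],[[-0.7,0,3.3],[0,0,0],0],[[-0.7,0,3.3],[0,0,0],0],[[-0.7,0,3.3],[0,0,0],0],[[-0.7,0,3.3],[0,0,0],0],[[-0.7,0,3.3],[0,0,0],0],[[-0.7,1,3.3],[0,-0.06,0],0],[[-0.7,1.5,3.3],[0,-0.06,0],0],[[-0.7,2.0,3.3],[0,-0.06,0],0],[[-0.7,2,3.3],[0,-0.06,0],0],[[-0.7,2,3.3],[0,-0.06,0],0],[[0,2.5,0],[0,0,0],0],[[0,2.5,0],[0,0,0],0],[[0,0,0],[0,0,0],0],[[0,0,0],[0,0,0],0],[[0,0,0],[0,0,0],0]]'; python3 -c "
from h import *
st()
c=cap('wrist','w10');cap('top','t10')
c=cap('top')
print('meter',unp(c,[(263,108),(284,98),(312,138),(293,153)],.034)[:,:2]); print('tape',unp(c,[(426,164)],.02)); print('driver',unp(c,[(370,315),(409,274)],.02)[:,:2])
"
```

```text
time_s: 16.75
position: [0.6589, -0.2003, 0.3209]
tcp_rot: [[-0.954, 0.0, 0.3], [-0.3, 0.0, -0.954], [-0.0, -1.0, 0.0]]
force: [0.6, 1.4, 0.1]
opening: 0.999
t 16.75 p [ 0.6589 -0.2003  0.3209] q [-26.1868  33.8396  70.2345   0.003   75.9227  46.3273] F [0.6044 1.3738 0.0607] M [-0.056   0.1482 -0.0223] op 0.9993660370256744
[[-0.9538  0.0001  0.3005]
 [-0.3005  0.     -0.9538]
 [-0.0001 -1.      0.    ]]
meter [[ 0.8308 -0.0191]
 [ 0.8562 -0.0795]
 [ 0.7316 -0.1448]
 [ 0.6929 -0.0895]]
tape [[ 0.6385 -0.4526  0.02  ]]
driver [[ 0.2504 -0.2473]
 [ 0.3449 -0.3619]]
```

View pics/w10.png

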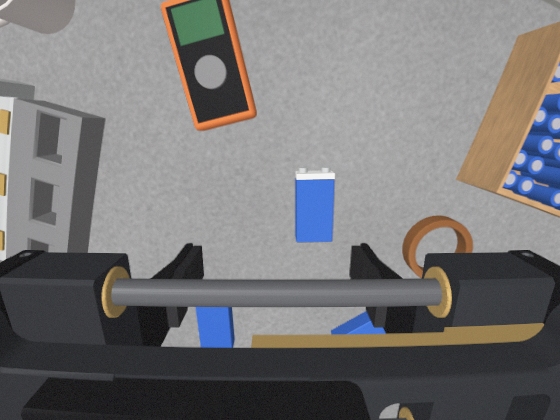

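View pics/t10.png

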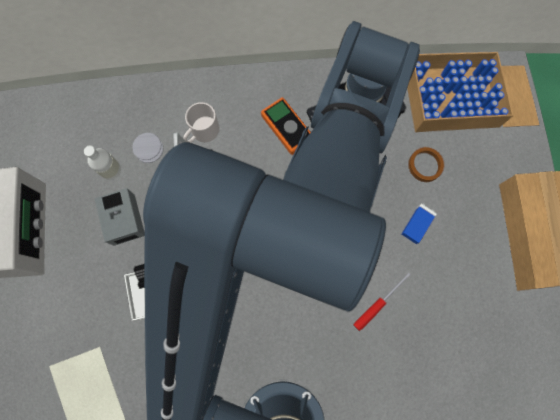

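```bash
python3 -m pendant '[[[0,0,0],[0,0,-0.105],0],[[0,0,0],[0,0,-0.105],0],[[0,0,0],[0,0,-0.105],0],[[0,0,0],[0,0,-0.105],0],[[0,0,0],[0,0,-0.104],0],[[0,0,0],[0,0,0],0],[[0,0,0],[0,0,0],0],[[0,0,0],[0,0,0],0]]'; python3 -c "
from h import *
st()
c=cap('wrist','w11')
"
```

```text
time_s: 17.57
position: [0.6587, -0.2004, 0.3216]
tcp_rot: [[-0.827, -0.474, 0.3], [-0.26, -0.15, -0.954], [0.498, -0.867, 0.001]]
force: [-0.4, -0.1, 0.6]
opening: 0.998
t 17.5667 p [ 0.6587 -0.2004  0.3216] q [-20.1847  44.1267  54.2863 -18.405  105.2085  51.226 ] F [-0.3781 -0.0863  0.5703] M [ 0.0855 -0.0853  0.0166] op 0.998490577100221
[[-0.8275 -0.4744  0.3004]
 [-0.2601 -0.1502 -0.9538]
 [ 0.4976 -0.8674  0.0009]]
```

View pics/w11.png

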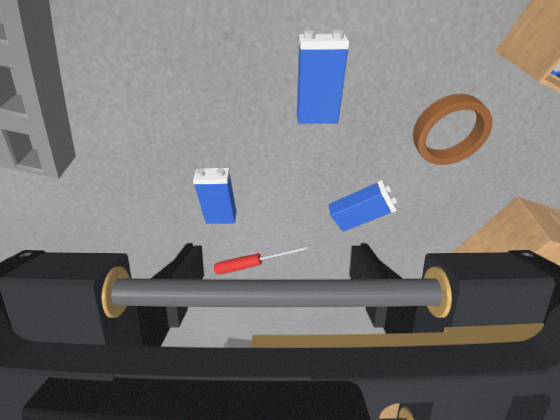

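```bash
cat > kin.py <<'E'
import json,numpy as np
from scipy.spatial.transform import Rotation as Ro
from scipy.optimize import least_squares
def rz(a): return Ro.from_euler('z',a).as_matrix()
def ry(a): return Ro.from_euler('y',a).as_matrix()
R0=np.array([[0,0,-1],[-1,0,0],[0,1,0]],float)
S4=1
def fk(q,par):
    h,L2,e,L3,b,D,w=par
    q=np.radians(q); A=rz(q[0]); B=A@ry(q[1]);C=A@ry(q[1]+q[2]);E=C@rz(S4*q[3])@ry(q[4]);F=E@rz(q[5])
    p=A@[0,0,h]+B@[0,0,L2]+C@[e,b,L3]+E@[w,0,D]
    return p,F@R0
def load(): return [json.loads(l) for l in open('log.jsonl')]
def fit():
    L=load()
    f=lambda x: np.concatenate([fk(q,x)[0]-p for q,p,R in L])
    return least_squares(f,[.2,.59,.1,.4,.11,.16,0])
E
python3 - <<'E'
import kin; from kin import *
np.set_printoptions(precision=4,suppress=True)
for s in(1,-1):
    kin.S4=s; q,p,R=load()[-1]
    print(s,np.degrees((Ro.from_matrix(fk(q,[0]*7)[1]).inv()*Ro.from_matrix(R)).magnitude()))
    r=fit();print(r.x,np.sqrt((r.fun**2).mean()), np.abs(r.fun).max(), np.linalg.svd(r.jac)[1])
E
```

```text
1 3.018386610202983e-14
[ 0.2742  0.588   0.1141  0.3917  0.111   0.2358 -0.    ] 4.330813948507907e-11 1.0098094582744466e-10 [7.7989 5.7728 4.0004 0.9308 0.854  0.3988 0.3062]
-1 36.809934482277995
[ 0.092   0.5164  0.0757  0.3951  0.106   0.0215 -0.0096] 0.014893068964546386 0.07459520711423151 [7.7989 5.7728 4.0004 0.9308 0.854  0.3988 0.3062]
```

```bash
cat >> kin.py <<'E'
PAR=np.array([0.2742,0.588,0.1141,0.3917,0.111,0.2358,0])
try: PAR=fit().x
except Exception: pass
LO=np.array([-176.69,-43.24,12.49,-82,0,-163.58]);HI=np.array([176.69,126.21,139.97,262,151.66,163.58])
def ik(p,R,q0):
    def f(q):
        a,B=fk(q,PAR); return np.r_[(a-p)*10,(B-R).ravel()]
    r=least_squares(f,np.clip(q0,LO+.1,HI-.1),bounds=(LO,HI),x_scale=50.); return r.x,np.abs(r.fun).max()
def posecell(c,cx,cz,g,phi,off=0):
    "cell centre c, axes cx,cz; grasp point g along cx, tool lean phi -> TCP p,R"
    d=-np.sin(phi)*cx-np.cos(phi)*cz; cy=np.cross(cz,cx); zt=-cy; xt=np.cross(d,zt)
    gp=np.array(c)+g*cx+off*cz
    return gp-.051*d, np.c_[xt,d,zt]
HP={0:np.array([.4684,.0791]),1:np.array([.5534,.0799]),2:np.array([.6384,.0807])}
TX=np.array([-.009,1,0]);TX/=np.linalg.norm(TX)
E
python3 - <<'E'
from kin import *
np.set_printoptions(precision=1,suppress=True)
q0=load()[-1][0]; rng=np.random.default_rng(0)
for ph in (0,15,30,45):
  for k in (0,1,2):
    for dz in(0,.11):
      # standing: cell x up; tool horizontal part along -cz => cz=-TX
      p,R=posecell([*HP[k],.0595+dz],np.array([0,0,1.]),-TX,.028,np.radians(ph))
      sols=[]
      for s in [np.array(q0),np.array([-40,60,80,-80,90,0]),np.array([-40,60,80,90,90,0.])]+[LO+(HI-LO)*rng.random(6) for _ in range(12)]:
        q,e=ik(p,R,s)
        if e<1e-4 and not any(np.abs(q-x).max()<1 for x in sols): sols.append(q)
      print(ph,k,dz,p.round(3),*sols)
E
```

```text
0 0 0 [0.5 0.  0.1] [-36.2  68.1 101.7  53.7  96.1 -81.8]
0 0 0.11 [0.5 0.  0.2] [-36.2  55.7 105.7  54.7 101.  -74.9]
0 1 0 [0.6 0.  0.1] [-31.2  68.1  90.4  60.1 101.1 -71.5]
0 1 0.11 [0.6 0.  0.2] [-31.2  56.9  94.1  61.6 104.8 -64.7]
0 2 0 [0.6 0.  0.1] [-27.3  69.6  78.1  66.  104.5 -60.8]
0 2 0.11 [0.6 0.  0.2] [-27.3  59.4  81.6  67.7 107.1 -54.4]
15 0 0 [0.5 0.  0.1] [-35.3  59.8 105.3  51.9  84.  -77.9]
15 0 0.11 [0.5 0.  0.2] [-35.3  47.2 107.1  51.5  90.7 -69.4]
15 1 0 [0.6 0.  0.1] [-30.4  60.5  93.7  56.   89.  -68.1]
15 1 0.11 [0.6 0.  0.2] [-30.4  49.3  95.4  56.2  94.3 -60.2]
15 2 0 [0.6 0.  0.1] [-26.6  62.6  81.3  59.4  92.9 -58.2]
15 2 0.11 [0.6 0.  0.2] [-26.6  52.7  82.8  60.1  97.1 -51. ]
30 0 0 [0.5 0.  0.1] [-32.6  51.8 108.4  49.7  72.  -72.6]
30 0 0.11 [0.5 0.  0.2] [-32.6  39.  108.   47.3  80.7 -62.4]
30 1 0 [0.6 0.  0.1] [-27.9  53.2  96.5  51.4  77.1 -62.9]
30 1 0.11 [0.6 0.  0.2] [-27.9  42.2  96.2  50.   84.2 -54.1]
30 2 0 [0.6 0.  0.1] [-24.3  55.9  83.9  52.6  81.5 -53.7]
30 2 0.11 [0.6 0.  0.2] [-24.3  46.4  83.5  51.9  87.6 -45.8]
45 0 0 [0.5 0.  0.1] [-27.9  44.5 110.6  45.9  60.  -64.7]
45 0 0.11 [0.5 0.  0.2] [-27.9  31.8 108.3  41.1  70.9 -53.4]
45 1 0 [0.6 0.  0.1] [-23.7  46.7  98.5  45.1  65.4 -55.2]
45 1 0.11 [0.6 0.  0.2] [-23.7  36.1  96.5  42.   74.7 -45.9]
45 2 0 [0.6 0.  0.1] [-20.6  50.2  85.7  44.3  70.7 -46.5]
45 2 0.11 [0.6 0.  0.2] [-20.6  41.   83.8  42.3  78.8 -38.7]
```

```bash
python3 -c "
from h import *
c=cap('wrist');crop(c,280,20,90,120,5,'w12');c=cap('side','s12')
crop(c,230,230,150,120,5,'s12c')
"
```

```text
(no output)
```

View pics/w12.png

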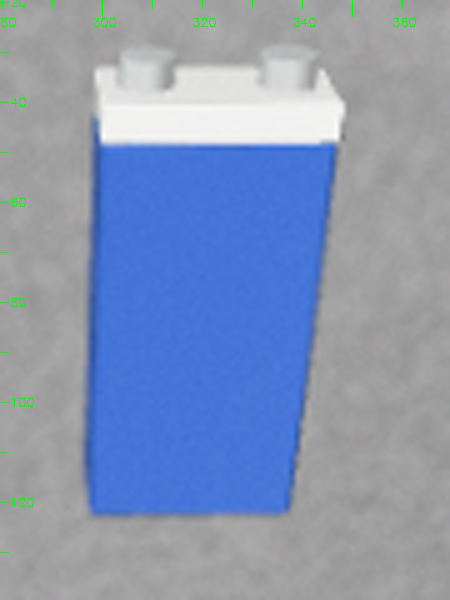

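View pics/s12.png

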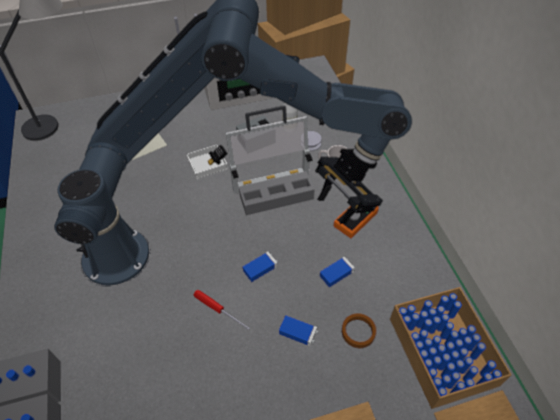

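```bash
cat >> h.py <<'E'
def cellfit(c,uv,z=.028):
    "top-face corners: terminal-left, terminal-right, tail-right, tail-left (as seen with terminals up)"
    from scipy.optimize import least_squares
    X0=unp(c,uv,z); m=X0.mean(0); e=X0[0]+X0[1]-X0[2]-X0[3]; y0=np.arctan2(e[1],e[0])
    def cor(v):
        R=np.array([[np.cos(v[2]),-np.sin(v[2])],[np.sin(v[2]),np.cos(v[2])]])
        return [[*(v[:2]+R@q),z] for q in ([.0475,.025],[.0475,-.025],[-.0475,-.025],[-.0475,.025])]
    r=least_squares(lambda v:(proj(c,cor(v))-np.array(uv)).ravel(),[m[0],m[1],y0])
    print('cell',r.x[:2],'yaw',np.degrees(r.x[2]),'res px',r.fun.round(1)); return r.x
def crp(q,s,x0,y0): return np.array(q,float)/s+[x0-.5,y0-.5]
E
python3 -c "
from h import *
c=cap('wrist')
v=cellfit(c,crp([(99,104),(343,105),(287,514),(90,513)],5,280,20))
s=cap('side')
R=np.array([[np.cos(v[2]),-np.sin(v[2])],[np.sin(v[2]),np.cos(v[2])]])
P=[[*(v[:2]+R@q),.028] for q in ([.0475,.025],[.0475,-.025],[-.0475,-.025],[-.0475,.025])]
crop(s,300,240,80,60,8,'s13',pts=proj(s,P))
"
```

```text
cell [ 0.6459 -0.257 ] yaw 18.407158258479097 res px [ 0.2 -0.2  0.1 -0.7  0.4  0.3 -0.7  1. ]
```

View pics/s13.png

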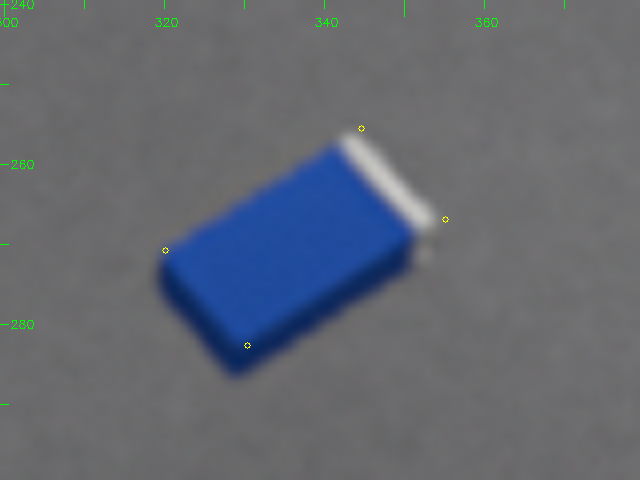

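```bash
cat >> h.py <<'E'
def plan(p,R):
    from scipy.spatial.transform import Rotation as Ro
    s=bot.read_state(); rv=(Ro.from_matrix(s['tcp_rot']).inv()*Ro.from_matrix(R)).as_rotvec()
    print('rotvec tool',rv,'mag',np.linalg.norm(rv),'| shift cm in present tool',s['tcp_rot'].T@(np.array(p)-s['position'])*100,'| shift cm after turn',R.T@(np.array(p)-s['position'])*100)
def lying(x,y,yaw,g=.028,phi=20,off=.0095,back=0):
    from kin import posecell
    a=np.radians(yaw); p,R=posecell([x,y,.014],np.array([np.cos(a),np.sin(a),0]),np.array([0,0,1.]),g,np.radians(phi),off)
    p=p-R[:,1]*back; print('target',p); return p,R
E
python3 -c "
from h import *
plan(*lying(.645,-.257,18.3,back=.1))
plan(*lying(.645,-.257,18.3))
from kin import *
p,R=lying(.645,-.257,18.3); print(ik(p,R,load()[-1][0]))
"
```

```text
target [ 0.7206 -0.232   0.1654]
rotvec tool [ 0.0057 -0.0143  0.1732] mag 0.17391082002220948 | shift cm in present tool [-12.1569  11.0533   4.8133] | shift cm after turn [-9.9981 13.005   4.9032]
target [ 0.6881 -0.2427  0.0714]
rotvec tool [ 0.0057 -0.0143  0.1732] mag 0.17391082002220948 | shift cm in present tool [-13.8808  20.9035   4.858 ] | shift cm after turn [-9.9981 23.005   4.9032]
target [ 0.6881 -0.2427  0.0714]
(array([-23.8969,  58.3135,  60.7657, -13.672 ,  76.3927,  52.8455]), np.float64(4.870748249174994e-11))
```

```bash
python3 -m pendant '[[[0,0,0],[0.003,-0.007,0.087],0],[[0,0,0],[0.003,-0.007,0.086],0],[[-2,2.6,0.98],[0,0,0],0],[[-2,2.6,0.98],[0,0,0],0],[[-2,2.6,0.98],[0,0,0],0],[[-2,2.6,0.98],[0,0,0],0],[[-2,2.6,0.98],[0,0,0],0],[[0,0,0],[0,0,0],0],[[0,0,0],[0,0,0],0],[[0,0,0],[0,0,0],0]]'; python3 -c "
from h import *
st()
plan(*lying(.645,-.257,18.3))
c=cap('wrist','w14')
"
```

```text
time_s: 18.65
position: [0.7209, -0.2318, 0.1659]
tcp_rot: [[-0.892, -0.325, 0.314], [-0.295, -0.108, -0.949], [0.343, -0.939, 0.001]]
force: [0.2, -0.7, 0.8]
opening: 0.999
t 18.65 p [ 0.7209 -0.2318  0.1659] q [-22.2399  54.4567  53.3945 -12.9201  87.6876  51.7415] F [ 0.178  -0.6944  0.8164] M [ 0.0645 -0.0741 -0.0259] op 0.9994142281368724
[[-0.8918 -0.3253  0.3143]
 [-0.295  -0.1083 -0.9493]
 [ 0.3429 -0.9394  0.0006]]
target [ 0.6881 -0.2427  0.0714]
rotvec tool [-0.0007  0.0001  0.0009] mag 0.0011723183430104465 | shift cm in present tool [ 0.0054 10.0558  0.0066] | shift cm after turn [ 0.0149 10.0558  0.0136]
```

View pics/w14.png

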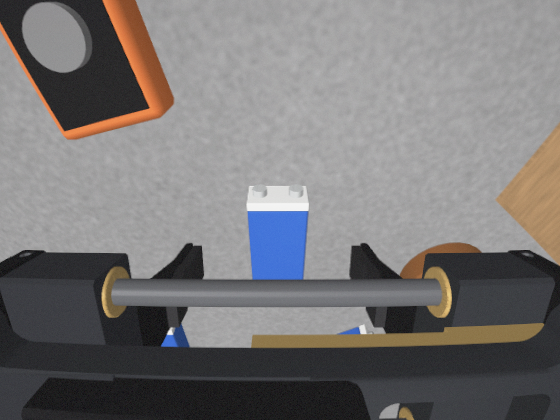

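```bash
python3 -m pendant '[[[0,2.5,0],[0,0,0],0],[[0,2.5,0],[0,0,0],0],[[0,2.5,0],[0,0,0],0],[[0,1.5,0],[0,0,0],0],[[0,1.05,0],[0,0,0],0],[[0,0,0],[0,0,0],0],[[0,0,0],[0,0,0],0],[[0,0,0],[0,0,0],1],[[0,0,0],[0,0,0],1],[[0,0,0],[0,0,0],1],[[0,0,0],[0,0,0],1],[[0,0,0],[0,0,0],1],[[0,0,0],[0,0,0],1],[[0,0,0],[0,0,0],1]]'; python3 -c "
from h import *
st()
c=cap('wrist','w15')
"
```

```text
time_s: 19.87
position: [0.6881, -0.2425, 0.0699]
tcp_rot: [[-0.891, -0.326, 0.315], [-0.296, -0.108, -0.949], [0.344, -0.939, 0.0]]
force: [-0.1, -0.8, 0.1]
opening: 0.574
t 19.8667 p [ 0.6881 -0.2425  0.0699] q [-23.8575  58.4479  60.7378 -13.7462  76.3578  52.8824] F [-0.0729 -0.8303  0.0919] M [-0.0061 -0.0528  0.0096] op 0.5744664492471537
[[-0.8914 -0.3261  0.3148]
 [-0.2956 -0.1083 -0.9492]
 [ 0.3436 -0.9391  0.0002]]
```

View pics/w15.png

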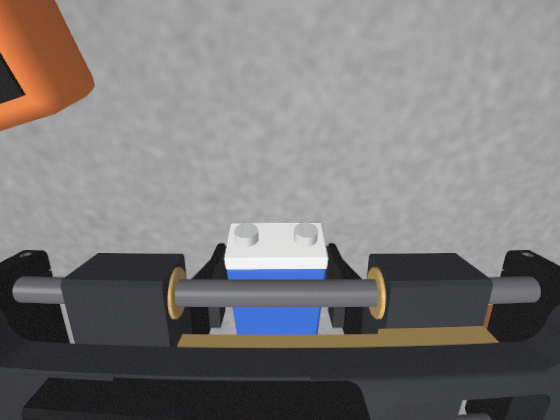

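```bash
python3 -c "
from h import *
c=cap('wrist');crop(c,210,205,140,75,5,'w15c')
s=bot.read_state();p=s['position'];R=s['tcp_rot']
gp=p+.051*R[:,1]; a=np.radians(18.35); cx=np.array([np.cos(a),np.sin(a),0]);cy=np.array([-np.sin(a),np.cos(a),0]);
print('gp',gp)
for g in(.022,.025,.028,.031):
  P=[np.r_[(gp-g*cx+.0475*cx+sy*.025*cy)[:2],.028] for sy in(1,-1)]; print(g,proj(c,P))
"
```

```text
gp [ 0.6715 -0.248   0.022 ]
0.022 [[223.3109 250.3001]
 [330.9994 250.1886]]
0.025 [[223.9877 254.9581]
 [330.3004 254.8458]]
0.028 [[224.6489 259.4971]
 [329.6174 259.3842]]
0.031 [[225.2951 263.9212]
 [328.9499 263.8078]]
```

View pics/w15c.png

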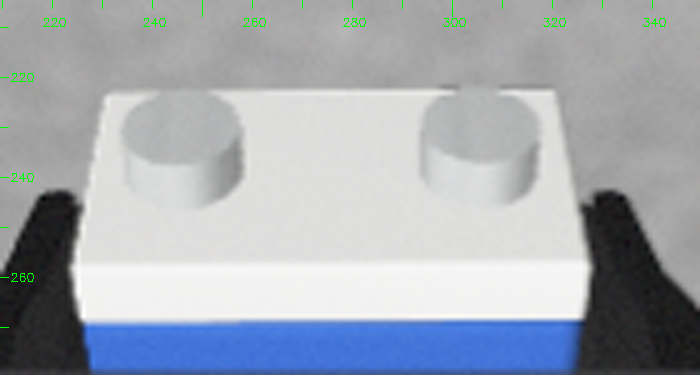

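```bash
cat >> h.py <<'E'
def standing(k,dz,g,off,phi=20):
    from kin import posecell,HP,TX
    p,R=posecell([*HP[k],.0595+dz],np.array([0,0,1.]),-TX,g,np.radians(phi),off); print('target',p); return p,R
def chk(p,R,n=12):
    "joint path for turning on the spot then going straight to p"
    from kin import ik
    from scipy.spatial.transform import Rotation as Ro
    s=bot.read_state();q=s['joint_positions'];A=Ro.from_matrix(s['tcp_rot']);rv=(A.inv()*Ro.from_matrix(R)).as_rotvec()
    mx=0
    for i in range(1,n+1):
        q2,e=ik(s['position'],(A*Ro.from_rotvec(rv*i/n)).as_matrix(),q); 
        print('rot',i,q2.round(0),'e',e.round(5)) if i%3==0 else None; q=q2
    for i in range(1,7):
        q,e=ik(s['position']+(np.array(p)-s['position'])*i/6,R,q); 
        if i%3==0: print('tr',q.round(0),e.round(5))
E
python3 -m pendant '[[[0.35,-0.95,0],[0,0,0],1],[[0.7,-1.9,0],[0,0,0],1],[[1.05,-2.82,0],[0,0,0],1],[[1.05,-2.82,0],[0,0,0],1],[[1.05,-2.82,0],[0,0,0],1],[[1.05,-2.82,0],[0,0,0],1],[[1.05,-2.82,0],[0,0,0],1],[[0,0,0],[0,0,0],1],[[0,0,0],[0,0,0],1],[[0,0,0],[0,0,0],1]]'; python3 -c "
from h import *
st()
P=standing(2,.12,.0265,.008); plan(*P); chk(*P)
"
```

```text
time_s: 20.8
position: [0.6864, -0.2421, 0.2494]
tcp_rot: [[-0.891, -0.328, 0.314], [-0.296, -0.106, -0.949], [0.345, -0.939, -0.003]]
force: [-1.1, 0.4, -3.6]
opening: 0.574
t 20.8 p [ 0.6864 -0.2421  0.2494] q [-23.9036  47.2845  56.216  -13.3067  91.7648  49.1194] F [-1.1339  0.4464 -3.6403] M [ 0.1076 -0.2673 -0.0477] op 0.5737824161218351
[[-0.8907 -0.3282  0.3145]
 [-0.296  -0.1062 -0.9493]
 [ 0.3449 -0.9386 -0.0026]]
target [0.6389 0.0248 0.2234]
rotvec tool [-0.58   -1.2546  1.3414] mag 1.9260596553302172 | shift cm in present tool [ -4.5639   1.1612 -26.8257] | shift cm after turn [-6.7051 26.0093 -4.5116]
rot 3 [-30.  44.  62.   6.  84.  24.] e 0.0
rot 6 [-36.  45.  63.  25.  88.  -2.] e 0.0
rot 9 [-40.  51.  60.  40. 100. -23.] e 0.0
rot 12 [-42.  58.  53.  52. 117. -39.] e 0.0
tr [-35.  53.  70.  53. 106. -45.] 0.0
tr [-27.  50.  83.  57.  95. -49.] 0.0
```

```bash
python3 -m pendant '[[[0,0,0],[-0.0322,-0.0697,0.0745],1],[[0,0,0],[-0.0322,-0.0697,0.0745],1],[[0,0,0],[-0.0322,-0.0697,0.0745],1],[[0,0,0],[-0.0322,-0.0697,0.0745],1],[[0,0,0],[-0.0322,-0.0697,0.0745],1],[[0,0,0],[-0.0322,-0.0697,0.0745],1],[[0,0,0],[-0.0322,-0.0697,0.0745],1],[[0,0,0],[-0.0322,-0.0697,0.0745],1],[[0,0,0],[-0.0322,-0.0697,0.0745],1],[[0,0,0],[-0.0322,-0.0697,0.0745],1],[[0,0,0],[-0.0322,-0.0697,0.0745],1],[[0,0,0],[-0.0322,-0.0697,0.0745],1],[[0,0,0],[-0.0322,-0.0697,0.0745],1],[[0,0,0],[-0.0322,-0.0697,0.0745],1],[[0,0,0],[-0.0322,-0.0697,0.0745],1],[[0,0,0],[-0.0322,-0.0697,0.0745],1],[[0,0,0],[-0.0322,-0.0697,0.0745],1],[[0,0,0],[-0.0322,-0.0697,0.0745],1],[[0,0,0],[0,0,0],1],[[0,0,0],[0,0,0],1]]'; python3 -c "
from h import *
st()
P=standing(2,.12,.0265,.008); plan(*P)
cap('side','s16');cap('wrist','w16')
"
```

```text
time_s: 22.47
position: [0.6865, -0.2425, 0.2465]
tcp_rot: [[-0.003, -0.009, 1.0], [-0.343, 0.939, 0.007], [-0.939, -0.343, -0.006]]
force: [0.3, 0.5, -2.3]
opening: 0.575
t 22.4667 p [ 0.6865 -0.2425  0.2465] q [-41.649   58.6866  53.2963  51.4664 117.1721 -39.1029] F [ 0.3407  0.4834 -2.2717] M [-1.0324  0.001  -0.006 ] op 0.5747178886806423
[[-0.0027 -0.009   1.    ]
 [-0.343   0.9393  0.0075]
 [-0.9393 -0.343  -0.0056]]
target [0.6389 0.0248 0.2234]
rotvec tool [ 0.0005 -0.0058  0.001 ] mag 0.005932025349192944 | shift cm in present tool [-6.9874 25.9344 -4.5484] | shift cm after turn [-6.9872 25.9393 -4.5209]
```

View pics/s16.png

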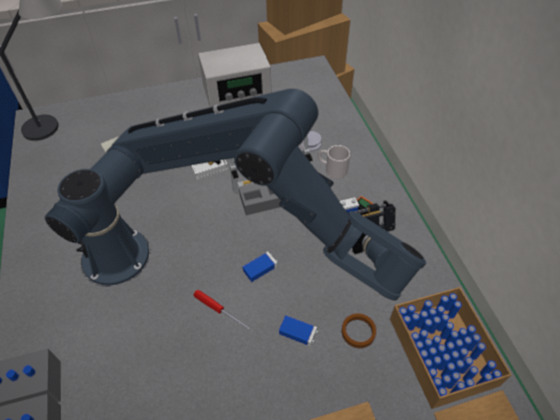

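View pics/w16.png

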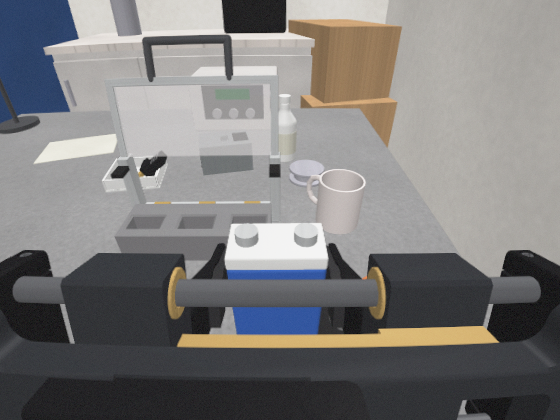

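```bash
python3 -m pendant '[[[-0.78,2.88,-0.5],[0,-0.006,0],1],[[-0.78,2.88,-0.5],[0,0,0],1],[[-0.78,2.88,-0.5],[0,0,0],1],[[-0.78,2.88,-0.5],[0,0,0],1],[[-0.78,2.88,-0.5],[0,0,0],1],[[-0.78,2.88,-0.5],[0,0,0],1],[[-0.78,2.88,-0.5],[0,0,0],1],[[-0.78,2.88,-0.5],[0,0,0],1],[[-0.78,2.88,-0.5],[0,0,0],1],[[0,0,0],[0,0,0],1],[[0,0,0],[0,0,0],1],[[0,0,0],[0,0,0],1],[[0,0,0],[0,0,0],1]]'; python3 -c "
from h import *
st()
P=standing(2,.12,.0265,.008); plan(*P)
c=cap('side');crop(c,180,60,180,150,4,'s17');c=cap('wrist','w17')
c=cap('top');crop(c,180,120,120,150,4,'t17')
"
```

```text
time_s: 23.65
position: [0.6401, 0.0232, 0.2277]
tcp_rot: [[0.012, -0.006, 1.0], [-0.346, 0.938, 0.01], [-0.938, -0.346, 0.009]]
force: [0.7, -0.6, -3.4]
opening: 0.57
t 23.65 p [0.6401 0.0232 0.2277] q [-26.6683  49.5063  82.4561  57.018   94.9183 -48.9112] F [ 0.6827 -0.5955 -3.4446] M [-1.0412  0.0462 -0.0363] op 0.5699831509220321
[[ 0.0123 -0.0059  0.9999]
 [-0.3459  0.9382  0.0098]
 [-0.9382 -0.346   0.0095]]
target [0.6389 0.0248 0.2234]
rotvec tool [-0.0025  0.0092  0.0042] mag 0.010402573696751112 | shift cm in present tool [ 0.3444  0.2955 -0.1234] | shift cm after turn [ 0.3468  0.2943 -0.1195]
```

View pics/s17.png

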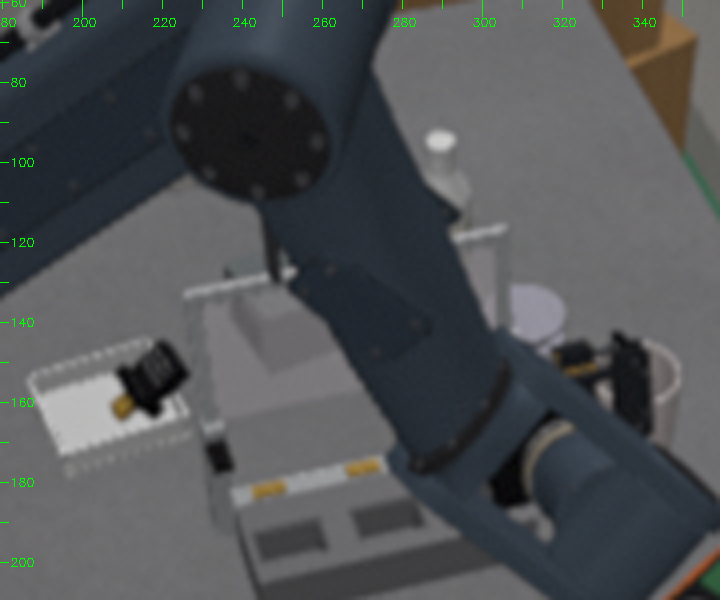

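View pics/w17.png

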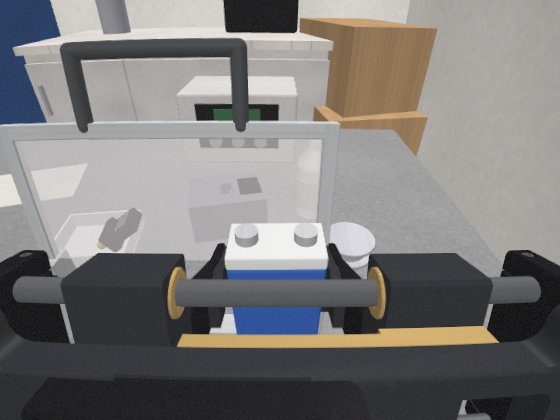

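View pics/t17.png

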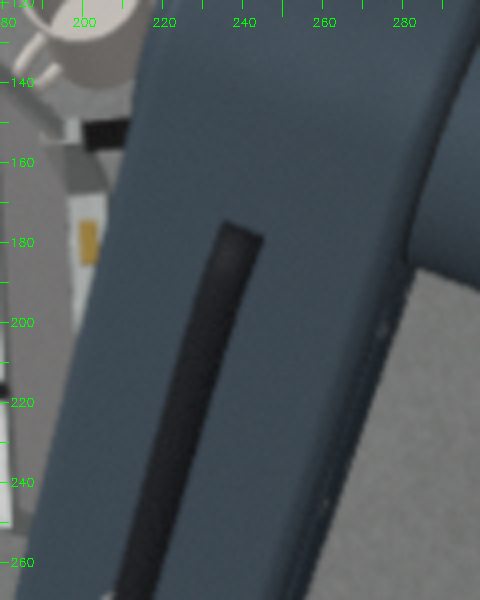

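```bash
python3 - <<'E'
from h import *
import kin
s=cap('side')
im=cv2.imread('pics/top0.png')
c=bot.capture('top')
# predicted mouth corners (33x55 at .052), block corners
from kin import HP,TX
TY=np.array([TX[1]*-1,TX[0],0]); 
def quad(o,a,b,z): return [np.r_[(np.r_[o,0]+sx*a/2*TX+sy*b/2*TY)[:2],z] for sx,sy in((1,1),(1,-1),(-1,-1),(-1,1))]
pts=sum([quad(HP[k],.033,.055,.052) for k in range(3)],[])+quad(HP[1],.075,.242,.052)
c0=dict(c,img=im[:,:,::-1]); ce=dict(c0,img=cv2.convertScaleAbs(c0['img'],alpha=1.6,beta=-60))
crop(ce,195,140,70,125,6,'t18',pts=proj(c,pts))
im9=s; ce=dict(s,img=cv2.convertScaleAbs(s['img'],alpha=2,beta=-30)); crop(ce,225,165,100,60,8,'s18',pts=proj(s,pts))
# wrist w16
w=bot.capture('wrist'); st_=bot.read_state(); Rt=st_['tcp_rot'];pt=st_['position']
Rc=w['R']@Rt; tc=w['R']@pt+w['t']   # cam from tool
q,p,R=kin.load()[-2]; R=np.array(R);p=np.array(p)
w16=dict(w,R=Rc@R.T,t=tc-Rc@R.T@p,img=cv2.imread('pics/w16.png')[:,:,::-1])
crop(w16,110,190,170,75,4.5,'w18',pts=proj(w16,pts))
E
```

```text
(no output)
```

View pics/t18.png

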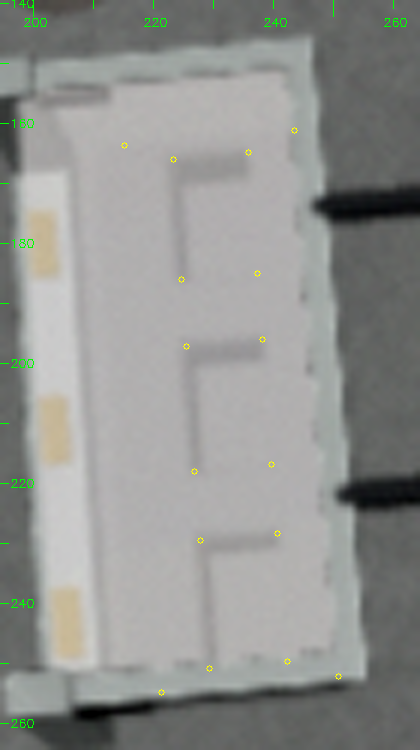

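View pics/s18.png

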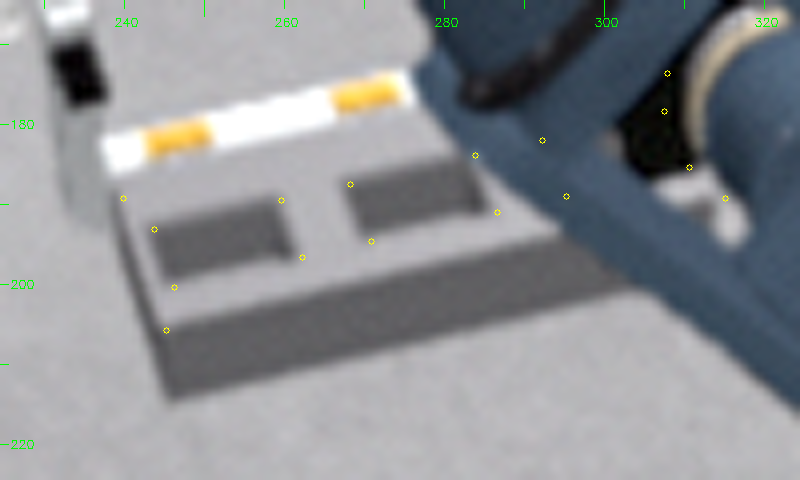

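View pics/w18.png

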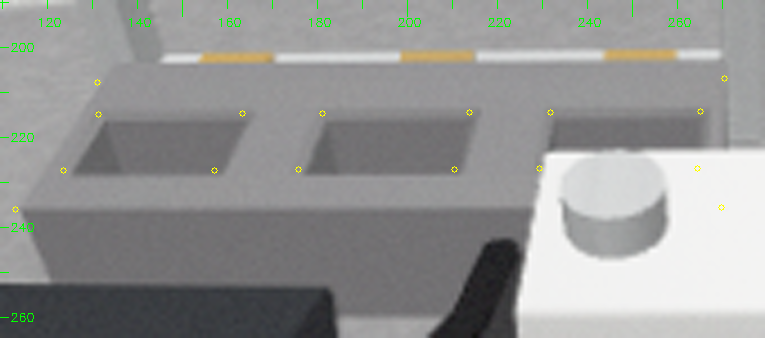

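```bash
sed -i "s/^HP=.*/HP={0:np.array([.4691,.0794]),1:np.array([.5541,.0802]),2:np.array([.6391,.081])}/" kin.py; python3 -c "
from h import *
P=standing(2,.12,.0265,.008); plan(*P)
print('up in tool',P[1].T@[0,0,1])"
```

```text
target [0.6396 0.0251 0.2234]
rotvec tool [-0.0017  0.0074  0.0024] mag 0.007927820519441336 | shift cm in present tool [0.2762 0.2682 0.0009] | shift cm after turn [0.2768 0.2675 0.0033]
up in tool [-0.9397 -0.342   0.    ]
```

```bash
python3 -m pendant '[[[0.28,0.27,0],[-0.002,0.008,0.003],1],[[1.88,0.684,0],[0,0,0],1],[[1.88,0.684,0],[0,0,0],1],[[1.88,0.684,0],[0,0,0],1],[[0.94,0.342,0],[0,0,0],1],[[0,0,0],[0,0,0],1],[[0,0,0],[0,0,0],1],[[0,0,0],[0,0,0],1],[[0,0,0],[0,0,0],1],[[0,0,0],[0,0,0],1],[[0,0,0],[0,0,0],1]]'; python3 -c "
from h import *
st();P=standing(2,.05,.0265,.008); plan(*P)
import time
c=cap('wrist','w19');c=cap('side');crop(c,270,140,80,80,7,'s19')"
```

```text
time_s: 24.87
position: [0.6396, 0.0259, 0.1544]
tcp_rot: [[0.004, -0.009, 1.0], [-0.342, 0.94, 0.01], [-0.94, -0.342, 0.001]]
force: [0.5, 0.5, -1.6]
opening: 0.574
t 24.8667 p [0.6396 0.0259 0.1544] q [-26.4746  55.9216  82.4777  56.8576  91.6171 -53.7757] F [ 0.4786  0.5075 -1.6389] M [-1.0824  0.0203 -0.0015] op 0.5738758977307726
[[ 0.0042 -0.0095  0.9999]
 [-0.3417  0.9397  0.0103]
 [-0.9398 -0.3417  0.0007]]
target [0.6396 0.0251 0.1534]
rotvec tool [ 0.001   0.0011 -0.0003] mag 0.0015120101765062825 | shift cm in present tool [ 0.1217 -0.0433 -0.0026] | shift cm after turn [ 0.1217 -0.0432 -0.0025]
```

View pics/w19.png

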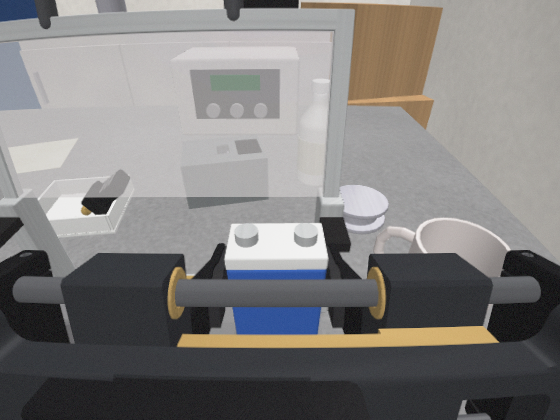

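View pics/s19.png

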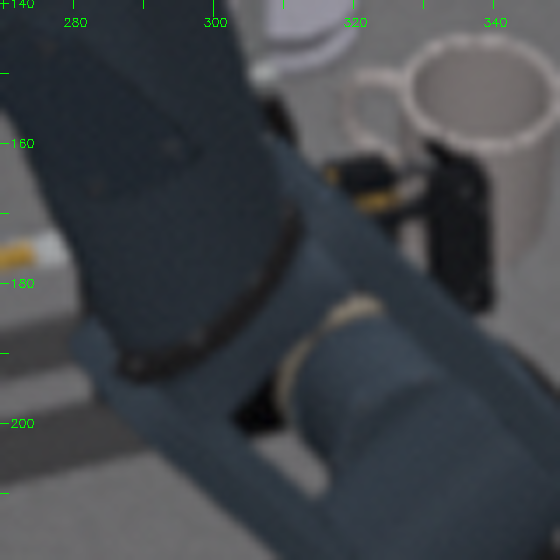

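```bash
python3 -c "
from h import *
c=cap('top');print(unp(c,[(200,118)],.09));s=cap('side');print(unp(s,[(338.5,153)],.09))"
```

```text
[[0.7907 0.148  0.09  ]]
[[0.7941 0.148  0.09  ]]
```

```bash
python3 -m pendant '[[[0.52,0.1,0],[0,0,0],1],[[0.47,0.171,0],[0,0,0],1],[[0.47,0.171,0],[0,0,0],1],[[0,0,0],[0,0,0],1],[[0,0,0],[0,0,0],1]]'; python3 -c "
from h import *
st();P=standing(2,.037,.0265,.008); plan(*P)"
```

```text
time_s: 25.48
position: [0.6391, 0.0252, 0.1375]
tcp_rot: [[0.001, -0.01, 1.0], [-0.34, 0.94, 0.01], [-0.94, -0.34, -0.002]]
force: [-0.3, 0.3, -3.6]
opening: 0.57
t 25.4833 p [0.6391 0.0252 0.1375] q [-26.5463  57.4584  82.2919  56.7832  91.0071 -54.7771] F [-0.3465  0.2777 -3.6051] M [-1.0693  0.0171 -0.0315] op 0.5699531605498154
[[ 0.0014 -0.0103  0.9999]
 [-0.3405  0.9402  0.0102]
 [-0.9402 -0.3405 -0.0021]]
target [0.6396 0.0251 0.1404]
rotvec tool [ 0.0018 -0.0016 -0.0016] mag 0.002938645086990138 | shift cm in present tool [-0.2676 -0.1145  0.0488] | shift cm after turn [-0.2673 -0.1149  0.0494]
```

```bash
python3 -m pendant '[[[0.47,0.171,0],[0,0,0],1],[[0.47,0.171,0],[0,0,0],1],[[0,0,0],[0,0,0],1],[[0,0,0],[0,0,0],1]]'; python3 -c "
from h import *
st();P=standing(2,.024,.0265,.008); plan(*P)"
```

```text
time_s: 25.82
position: [0.6392, 0.0252, 0.1278]
tcp_rot: [[0.002, -0.01, 1.0], [-0.341, 0.94, 0.01], [-0.94, -0.341, -0.002]]
force: [0.9, 0.5, -2.2]
opening: 0.575
t 25.8167 p [0.6392 0.0252 0.1278] q [-26.5429  58.3309  82.1436  56.7723  90.5915 -55.4106] F [ 0.9296  0.5377 -2.1873] M [-1.04    0.0283 -0.03  ] op 0.5753548959658878
[[ 0.002  -0.0102  0.9999]
 [-0.3408  0.9401  0.0102]
 [-0.9402 -0.3408 -0.0016]]
target [0.6396 0.0251 0.1274]
rotvec tool [ 0.0017 -0.0011 -0.0013] mag 0.0024589919303153415 | shift cm in present tool [ 0.041  -0.0027  0.0429] | shift cm after turn [ 0.041  -0.0026  0.0428]
```

Sliding in freely (no lateral force). Continuing down.

```bash
python3 -m pendant '[[[0.47,0.171,0],[0,0,0],1],[[0.47,0.171,0],[0,0,0],1],[[0.47,0.171,0],[0,0,0],1],[[0.38,0.137,0],[0,0,0],1],[[0,0,0],[0,0,0],1],[[0,0,0],[0,0,0],1]]'; python3 -c "
from h import *
st();P=standing(2,.005,.0265,.008); plan(*P)"
```

```text
time_s: 26.32
position: [0.6392, 0.0252, 0.1088]
tcp_rot: [[0.002, -0.01, 1.0], [-0.341, 0.94, 0.01], [-0.94, -0.341, -0.002]]
force: [-0.5, -0.3, -2.3]
opening: 0.574
t 26.3167 p [0.6392 0.0252 0.1088] q [-26.5447  60.0633  81.7943  56.7712  89.8388 -56.5717] F [-0.5093 -0.3317 -2.2841] M [-1.0347  0.0503 -0.0466] op 0.5736366880289013
[[ 0.002  -0.0102  0.9999]
 [-0.3407  0.9401  0.0102]
 [-0.9402 -0.3407 -0.0016]]
target [0.6396 0.0251 0.1084]
rotvec tool [ 0.0017 -0.0011 -0.0015] mag 0.002475884497576335 | shift cm in present tool [ 0.0376 -0.0022  0.0419] | shift cm after turn [ 0.0376 -0.002   0.0419]
```

```bash
python3 -m pendant '[[[0.28,0.103,0],[0,0,0],1],[[0.14,0.05,0],[0,0,0],1],[[0,0,0],[0,0,0],1],[[0,0,0],[0,0,0],1]]'; python3 -c "
from h import *
st()"
```

```text
time_s: 26.65
position: [0.6395, 0.0251, 0.1055]
tcp_rot: [[0.003, -0.009, 1.0], [-0.34, 0.94, 0.01], [-0.94, -0.34, -0.0]]
force: [0.9, -0.8, 0.9]
opening: 0.573
t 26.65 p [0.6395 0.0251 0.1055] q [-26.5524  60.3824  81.6892  56.8158  89.7291 -56.8289] F [ 0.8566 -0.752   0.9426] M [-0.5394  0.1515 -0.0057] op 0.5733129788298681
[[ 0.0033 -0.0095  0.9999]
 [-0.3401  0.9403  0.01  ]
 [-0.9404 -0.3402 -0.0001]]
```

```bash
python3 -m pendant '[[[0.14,0.05,0],[0,0,0],1],[[0,0,0],[0,0,0],1],[[0,0,0],[0,0,0],0.4],[[0,0,0],[0,0,0],0.28],[[0,0,0],[0,0,0],0.28],[[0,0,0],[0,0,0],0.28],[[0,0,0],[0,0,0],0.28],[[0,-1.5,0],[0,0,0],0.28],[[0,-3,0],[0,0,0],0.28],[[0,-3.5,0],[0,0,0],0.28],[[0,-3.5,0],[0,0,0],0.28],[[0,-3.5,0],[0,0,0],0.28],[[0,0,0],[0,0,0],0.28],[[0,0,0],[0,0,0],0.28],[[0,0,0],[0,0,0],0.28]]'; python3 -c "
from h import *
st();c=cap('wrist','w20');c=cap('side','s20')"
```

```text
time_s: 27.9
position: [0.6404, -0.1164, 0.1544]
tcp_rot: [[0.002, -0.009, 1.0], [-0.341, 0.94, 0.009], [-0.94, -0.341, -0.001]]
force: [-0.9, -0.0, -1.0]
opening: 0.721
t 27.9 p [ 0.6404 -0.1164  0.1544] q [-36.5386  58.5497  73.2562  49.8553 101.2667 -52.6045] F [-0.9285 -0.0339 -0.9567] M [-0.5812  0.051   0.026 ] op 0.7211237307228996
[[ 0.0019 -0.0093  1.    ]
 [-0.3411  0.94    0.0094]
 [-0.94   -0.3411 -0.0014]]
```

View pics/w20.png

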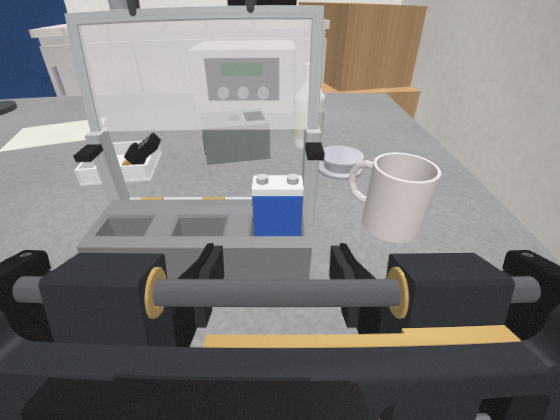

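View pics/s20.png

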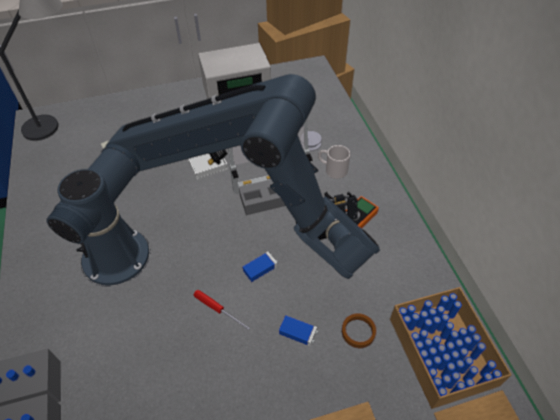

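```bash
python3 -m pendant '[[[-2.82,-1.03,0],[0,0,0],0],[[-2.82,-1.03,0],[0,0,0],0],[[-2.82,-1.03,0],[0,0,0],0],[[-1.88,-0.684,0],[0,0,0],0],[[0,0,0],[0,0,0],0],[[0,0,0],[0,0,0],0]]'; python3 -c "
from h import *
st();c=cap('side');crop(c,235,245,50,45,12,'s21');crop(c,275,310,50,40,12,'s21b')
P=lying(.4265,-.1756,19,back=.13);plan(*P);chk(*P,n=18)"
```

```text
time_s: 28.5
position: [0.6409, -0.1147, 0.2652]
tcp_rot: [[0.004, -0.011, 1.0], [-0.342, 0.939, 0.012], [-0.94, -0.342, 0.0]]
force: [-0.3, 1.1, -0.6]
opening: 0.986
t 28.5 p [ 0.6409 -0.1147  0.2652] q [-36.3726  49.8458  72.8241  51.613  106.9735 -45.3929] F [-0.273   1.0582 -0.5965] M [-0.6206  0.0146  0.0248] op 0.9859000881187885
[[ 0.0042 -0.0114  0.9999]
 [-0.3424  0.9395  0.0122]
 [-0.9396 -0.3424  0.    ]]
target [ 0.5115 -0.1463  0.1936]
rotvec tool [ 0.5825  1.2426 -1.343 ] mag 1.9201982682760894 | shift cm in present tool [  7.663   -0.4234 -12.9229] | shift cm after turn [10.0283 11.1302 -1.2067]
rot 3 [-36.  45.  76.  46.  95. -33.] e 0.0
rot 6 [-33.  40.  78.  38.  85. -18.] e 0.0
rot 9 [-30.  37.  78.  27.  78.   0.] e 0.0
rot 12 [-25.  36.  77.  14.  76.  20.] e 0.0
rot 15 [-20.  37.  73.   0.  80.  40.] e 0.0
rot 18 [-16.  40.  69. -11.  87.  57.] e 0.0
tr [-19.  38.  81. -12.  78.  57.] 0.0
tr [-22.  37.  91. -14.  68.  56.] 0.0
```

View pics/s21.png

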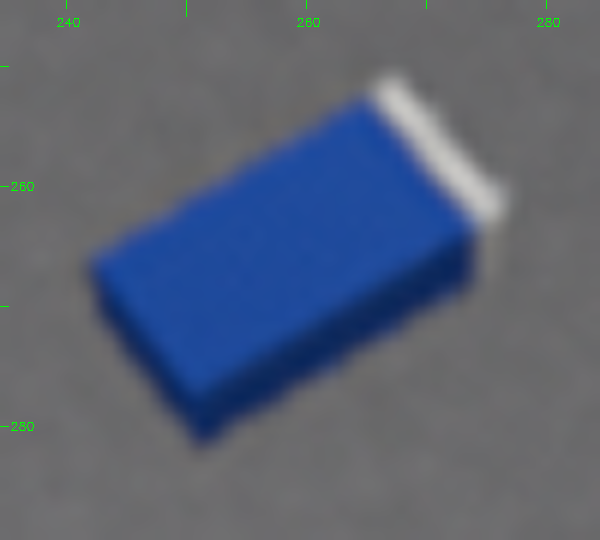

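View pics/s21b.png

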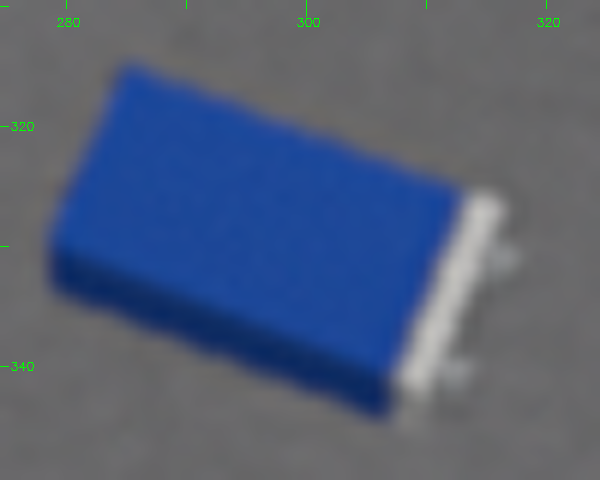

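```bash
python3 -m pendant '[[[0,0,0],[0.0324,0.069,-0.0746],0],[[0,0,0],[0.0324,0.069,-0.0746],0],[[0,0,0],[0.0324,0.069,-0.0746],0],[[0,0,0],[0.0324,0.069,-0.0746],0],[[0,0,0],[0.0324,0.069,-0.0746],0],[[0,0,0],[0.0324,0.069,-0.0746],0],[[0,0,0],[0.0324,0.069,-0.0746],0],[[0,0,0],[0.0324,0.069,-0.0746],0],[[0,0,0],[0.0324,0.069,-0.0746],0],[[0,0,0],[0.0324,0.069,-0.0746],0],[[0,0,0],[0.0324,0.069,-0.0746],0],[[0,0,0],[0.0324,0.069,-0.0746],0],[[0,0,0],[0.0324,0.069,-0.0746],0],[[0,0,0],[0.0324,0.069,-0.0746],0],[[0,0,0],[0.0324,0.069,-0.0746],0],[[0,0,0],[0.0324,0.069,-0.0746],0],[[0,0,0],[0.0324,0.069,-0.0746],0],[[0,0,0],[0.0324,0.069,-0.0746],0]]' >/dev/null; python3 -m pendant '[[[2.5,2.78,-0.3],[0,0,0],0],[[2.5,2.78,-0.3],[0,0,0],0],[[2.5,2.78,-0.3],[0,0,0],0],[[2.5,2.78,-0.3],[0,0,0],0],[[0,0,0],[0,0,0],0],[[0,0,0],[0,0,0],0],[[0,0,0],[0,0,0],0],[[0,0,0],[0,0,0],0]]'; python3 -c "
from h import *
st();c=cap('wrist','w22');crop(c,210,120,130,130,5,'w22c')
P=lying(.4265,-.1756,19,back=.13);plan(*P)"
```

```text
time_s: 30.72
position: [0.5139, -0.1476, 0.1938]
tcp_rot: [[-0.89, -0.32, 0.325], [-0.305, -0.112, -0.946], [0.339, -0.941, 0.002]]
force: [0.1, -0.3, 0.0]
opening: 1.0
t 30.7167 p [ 0.5139 -0.1476  0.1938] q [-22.2553  36.7008  91.0545 -14.0274  67.9369  55.8799] F [ 0.1208 -0.3449  0.0226] M [-0.0244 -0.0783 -0.0065] op 0.9996807739642118
[[-0.89   -0.3197  0.3251]
 [-0.3052 -0.1119 -0.9457]
 [ 0.3387 -0.9409  0.002 ]]
target [ 0.5115 -0.1463  0.1936]
rotvec tool [-0.002  -0.0012 -0.0038] mag 0.004531561733403565 | shift cm in present tool [ 0.1675  0.1061 -0.2014] | shift cm after turn [ 0.1669  0.1071 -0.2014]
```

View pics/w22.png

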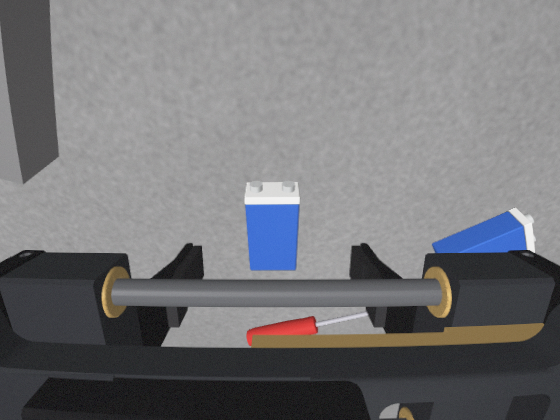

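View pics/w22c.png

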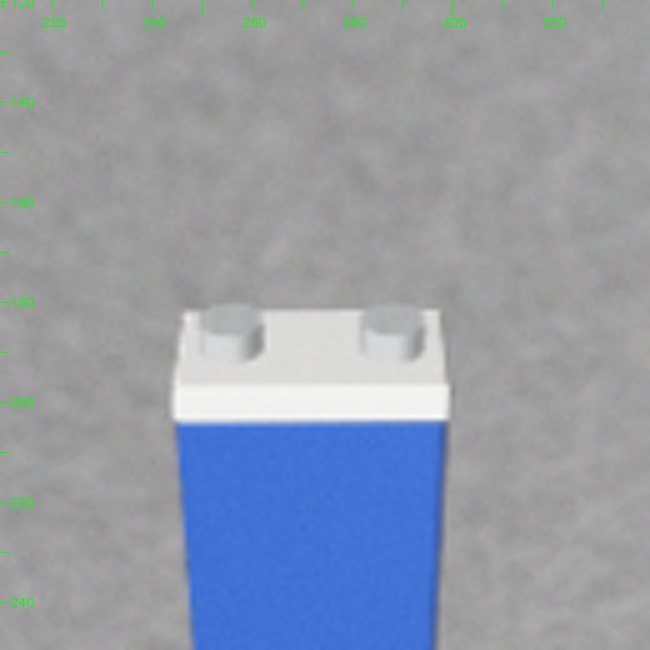

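```bash
python3 -c "
from h import *
c=cap('wrist')
a=crp([(174,386),(448,385)],5,210,120)
v=cellfit(c,[*a,(296.5,270),(251,270)])
plan(*lying(v[0],v[1],np.degrees(v[2])))"
```

```text
cell [ 0.4277 -0.1738] yaw 19.689310581321344 res px [-0.4  0.2  0.6 -0.3  0.2 -0.  -0.4  0.5]
target [ 0.4705 -0.1585  0.0714]
rotvec tool [ 0.002  -0.0126 -0.0038] mag 0.013272418846580522 | shift cm in present tool [ 0.0468 13.0581 -0.4054] | shift cm after turn [-0.0081 13.0573 -0.4318]
```

```bash
python3 -m pendant '[[[0,2.5,-0.4],[0.002,-0.012,-0.004],0],[[0,3,0],[0,0,0],0],[[0,3,0],[0,0,0],0],[[0,2.3,0],[0,0,0],0],[[0,1.2,0],[0,0,0],0],[[0,0.95,0],[0,0,0],0],[[0,0,0],[0,0,0],0],[[0,0,0],[0,0,0],0],[[0,0,0],[0,0,0],1],[[0,0,0],[0,0,0],1],[[0,0,0],[0,0,0],1],[[0,0,0],[0,0,0],1],[[0,0,0],[0,0,0],1],[[0,0,0],[0,0,0],1],[[0,0,0],[0,0,0],1]]'; python3 -c "
from h import *
st()
c=cap('wrist');crop(c,210,205,140,75,5,'w23c')
s=bot.read_state();p=s['position'];R=s['tcp_rot']
gp=p+.051*R[:,1]; a=np.radians(19.5); cx=np.array([np.cos(a),np.sin(a),0]);cy=np.array([-np.sin(a),np.cos(a),0]);
print('gp',gp)
for g in(.022,.025,.028,.031):
  P=[np.r_[(gp-g*cx+.0475*cx+sy*.025*cy)[:2],.028] for sy in(1,-1)]; print(g,proj(c,P))
"
```

```text
time_s: 32.07
position: [0.4692, -0.1585, 0.0725]
tcp_rot: [[-0.885, -0.324, 0.336], [-0.316, -0.114, -0.942], [0.344, -0.939, -0.001]]
force: [0.0, 0.4, 0.5]
opening: 0.577
t 32.0667 p [ 0.4692 -0.1585  0.0725] q [-24.959   46.1164  99.6095 -18.1934  50.3693  59.0567] F [0.0167 0.4212 0.4556] M [-0.0343 -0.1074  0.0813] op 0.5767887576633073
[[-0.8845 -0.324   0.3356]
 [-0.3155 -0.1145 -0.942 ]
 [ 0.3436 -0.9391 -0.001 ]]
gp [ 0.4527 -0.1643  0.0246]
0.022 [[224.1225 246.3284]
 [330.2249 246.4498]]
0.025 [[224.7651 250.9699]
 [329.5342 251.0868]]
0.028 [[225.3932 255.4948]
 [328.8591 255.6075]]
0.031 [[226.0074 259.9071]
 [328.1991 260.0158]]
```

View pics/w23c.png

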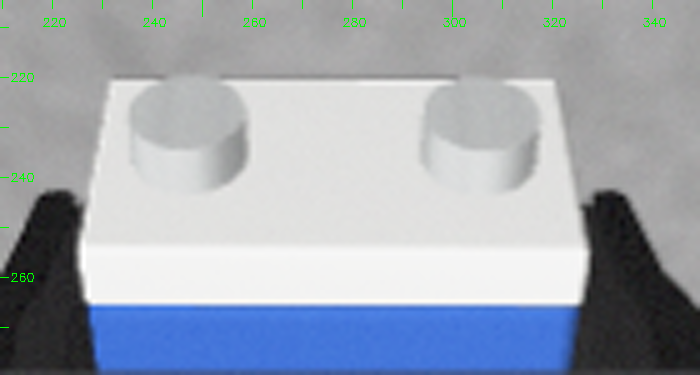

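```bash
python3 -m pendant '[[[0.35,-0.95,0],[0,0,0],1],[[0.7,-1.9,0],[0,0,0],1],[[1.05,-2.82,0],[0,0,0],1],[[1.05,-2.82,0],[0,0,0],1],[[1.05,-2.82,0],[0,0,0],1],[[1.05,-2.82,0],[0,0,0],1],[[1.05,-2.82,0],[0,0,0],1],[[0,0,0],[0,0,0],1],[[0,0,0],[0,0,0],1],[[0,0,0],[0,0,0],1]]'; python3 -c "
from h import *
st()
P=standing(1,.12,.027,.0106); plan(*P); chk(*P)
"
```

```text
time_s: 32.95
position: [0.4676, -0.1584, 0.2524]
tcp_rot: [[-0.884, -0.325, 0.335], [-0.316, -0.113, -0.942], [0.344, -0.939, -0.003]]
force: [-0.1, 0.7, -4.5]
opening: 0.57
t 32.95 p [ 0.4676 -0.1584  0.2524] q [-25.0442  29.2787  94.6536 -14.6706  71.3868  51.9213] F [-0.1196  0.7407 -4.5366] M [ 0.1478 -0.3403  0.0537] op 0.5703109330002771
[[-0.8842 -0.3253  0.3352]
 [-0.3157 -0.1129 -0.9421]
 [ 0.3444 -0.9388 -0.0029]]
target [0.5546 0.0217 0.2239]
rotvec tool [-0.5702 -1.2331  1.3489] mag 1.9144549406161773 | shift cm in present tool [-14.3641  -2.1926 -14.0387] | shift cm after turn [-3.4559 17.8216  8.8694]
rot 3 [-34.  26.  98.   5.  65.  18.] e 0.0
rot 6 [-43.  29.  99.  24.  72. -16.] e 0.0
rot 9 [-48.  35.  97.  34.  87. -42.] e 0.0
rot 12 [-50.  44.  93.  38. 104. -63.] e 0.0
tr [-40.  45.  95.  46.  98. -61.] 0.0
tr [-31.  46.  95.  54.  92. -58.] 0.0
```

```bash
python3 -m pendant '[[[0,0,0],[-0.0317,-0.0685,0.0749],1],[[0,0,0],[-0.0317,-0.0685,0.0749],1],[[0,0,0],[-0.0317,-0.0685,0.0749],1],[[0,0,0],[-0.0317,-0.0685,0.0749],1],[[0,0,0],[-0.0317,-0.0685,0.0749],1],[[0,0,0],[-0.0317,-0.0685,0.0749],1],[[0,0,0],[-0.0317,-0.0685,0.0749],1],[[0,0,0],[-0.0317,-0.0685,0.0749],1],[[0,0,0],[-0.0317,-0.0685,0.0749],1],[[0,0,0],[-0.0317,-0.0685,0.0749],1],[[0,0,0],[-0.0317,-0.0685,0.0749],1],[[0,0,0],[-0.0317,-0.0685,0.0749],1],[[0,0,0],[-0.0317,-0.0685,0.0749],1],[[0,0,0],[-0.0317,-0.0685,0.0749],1],[[0,0,0],[-0.0317,-0.0685,0.0749],1],[[0,0,0],[-0.0317,-0.0685,0.0749],1],[[0,0,0],[-0.0317,-0.0685,0.0749],1],[[0,0,0],[-0.0317,-0.0685,0.0749],1],[[0,0,0],[0,0,0],1],[[0,0,0],[0,0,0],1]]' > /dev/null; python3 -c "
from h import *
st()
P=standing(1,.12,.027,.0106); plan(*P)
"
```

```text
t 34.6167 p [ 0.468  -0.1589  0.2507] q [-49.5415  44.221   92.6625  38.3577 103.9981 -62.8588] F [ 0.1038  0.7479 -2.7735] M [-1.1558  0.0565 -0.0063] op 0.5746197584921876
[[-0.0016 -0.0095  1.    ]
 [-0.3435  0.9391  0.0084]
 [-0.9392 -0.3435 -0.0048]]
target [0.5546 0.0217 0.2239]
rotvec tool [ 0.0011 -0.0047  0.0015] mag 0.005086508367938759 | shift cm in present tool [-3.7045 17.7968  8.8273] | shift cm after turn [-3.6353 17.812   8.8256]
```

```bash
python3 -m pendant '[[[-0.6,2.97,1.47],[0.001,-0.005,0.001],1],[[-0.6,2.97,1.47],[0,0,0],1],[[-0.6,2.97,1.47],[0,0,0],1],[[-0.6,2.97,1.47],[0,0,0],1],[[-0.6,2.97,1.47],[0,0,0],1],[[-0.6,2.97,1.47],[0,0,0],1],[[0,0,0],[0,0,0],1],[[0,0,0],[0,0,0],1],[[0,0,0],[0,0,0],1],[[0,0,0],[0,0,0],1]]' > /dev/null; python3 -c "
from h import *
st()
P=standing(1,.05,.027,.0106); plan(*P);cap('wrist','w24')
"
```

```text
t 35.45 p [0.5547 0.0209 0.2264] q [-30.6387  45.9019  95.0011  53.6173  92.2089 -57.5784] F [ 0.0503 -0.5025 -3.7808] M [-1.18    0.0241 -0.0245] op 0.5760433757445262
[[ 0.0078 -0.0067  0.9999]
 [-0.3438  0.939   0.009 ]
 [-0.939  -0.3439  0.0051]]
target [0.5546 0.0217 0.1539]
rotvec tool [-0.0017  0.0048  0.002 ] mag 0.00543535978314692 | shift cm in present tool [ 6.774   2.5613 -0.0383] | shift cm after turn [ 6.7792  2.5478 -0.0017]
```

View pics/w24.png

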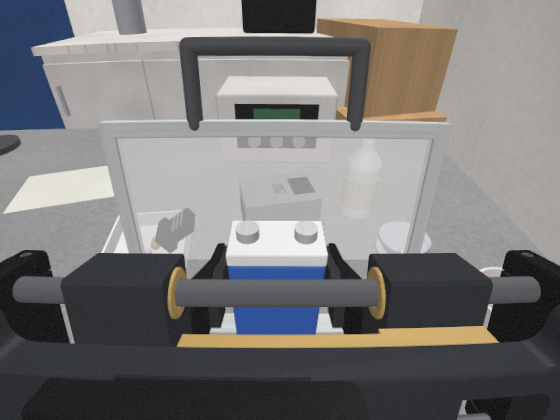

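```bash
python3 -m pendant '[[[1.7,0.64,0],[-0.002,0.005,0.002],1],[[1.7,0.64,0],[0,0,0],1],[[1.7,0.64,0],[0,0,0],1],[[1.68,0.63,0],[0,0,0],1],[[0,0,0],[0,0,0],1],[[0,0,0],[0,0,0],1],[[0,0,0],[0,0,0],1],[[0,0,0],[0,0,0],1],[[0,0,0],[0,0,0],1]]' > /dev/null; python3 -c "
from h import *
st()
P=standing(1,.05,.027,.0106); plan(*P)
"
```

```text
t 36.25 p [0.5552 0.0222 0.1549] q [-30.4996  53.0336  94.8514  53.6889  88.1984 -62.9913] F [ 0.6693 -1.4743 -3.4205] M [-1.1662  0.0378  0.0417] op 0.5734347227025534
[[ 0.005  -0.0088  0.9999]
 [-0.3412  0.9399  0.01  ]
 [-0.94   -0.3413  0.0017]]
target [0.5546 0.0217 0.1539]
rotvec tool [ 0.0003  0.0019 -0.0008] mag 0.002112822340785641 | shift cm in present tool [ 0.107  -0.0117 -0.0601] | shift cm after turn [ 0.1071 -0.0117 -0.0599]
```

```bash
python3 -m pendant '[[[0.52,0.15,-0.04],[0,0.002,0],1],[[0.47,0.171,0],[0,0,0],1],[[0.47,0.171,0],[0,0,0],1],[[0,0,0],[0,0,0],1],[[0,0,0],[0,0,0],1]]' > /dev/null; python3 -c "
from h import *
st()
P=standing(1,.035,.027,.0106); plan(*P)
"
```

```text
t 36.6667 p [0.5544 0.0223 0.138 ] q [-30.5207  54.7559  94.722   53.6827  87.3692 -64.0361] F [ 0.2911 -0.7087 -3.4531] M [-1.1231  0.0438 -0.0258] op 0.5702648588586419
[[ 0.0007 -0.0102  0.9999]
 [-0.34    0.9404  0.0098]
 [-0.9404 -0.34   -0.0028]]
target [0.5546 0.0217 0.1389]
rotvec tool [ 0.0017 -0.0023 -0.0021] mag 0.003602748785077841 | shift cm in present tool [-0.0685 -0.0946  0.0266] | shift cm after turn [-0.0682 -0.0947  0.0269]
```

```bash
python3 -m pendant '[[[0.47,0.12,0],[0,0,0],1],[[0.47,0.171,0],[0,0,0],1],[[0,0,0],[0,0,0],1]]'; python3 -m pendant '[[[0.47,0.171,0],[0,0,0],1],[[0.47,0.171,0],[0,0,0],1],[[0.47,0.171,0],[0,0,0],1],[[0,0,0],[0,0,0],1],[[0,0,0],[0,0,0],1]]'; python3 -c "
from h import *
P=standing(1,.004,.027,.0106); plan(*P)
"
```

```text
time_s: 36.92
position: [0.5543, 0.0217, 0.1276]
tcp_rot: [[0.001, -0.01, 1.0], [-0.341, 0.94, 0.01], [-0.94, -0.341, -0.003]]
force: [-0.4, -0.2, -4.5]
opening: 0.573
time_s: 37.33
position: [0.5543, 0.0218, 0.1132]
tcp_rot: [[0.001, -0.01, 1.0], [-0.34, 0.94, 0.01], [-0.94, -0.34, -0.003]]
force: [-0.1, 0.1, -3.4]
opening: 0.573
target [0.5546 0.0217 0.1079]
rotvec tool [ 0.0015 -0.0022 -0.0021] mag 0.003446011361842644 | shift cm in present tool [0.502  0.1676 0.0309] | shift cm after turn [0.5017 0.1687 0.0295]
```

```bash
python3 -m pendant '[[[0.47,0.171,0],[0,0,0],1],[[0.19,0.068,0],[0,0,0],1],[[0,0,0],[0,0,0],1],[[0,0,0],[0,0,0],1]]'; python3 -m pendant '[[[0.19,0.068,0],[0,0,0],1],[[0,0,0],[0,0,0],1],[[0,0,0],[0,0,0],1]]'
```

```text
time_s: 37.67
position: [0.5544, 0.0217, 0.1065]
tcp_rot: [[0.001, -0.01, 1.0], [-0.341, 0.94, 0.01], [-0.94, -0.341, -0.002]]
force: [-0.2, -0.4, -3.8]
opening: 0.572
time_s: 37.92
position: [0.5544, 0.0218, 0.1057]
tcp_rot: [[0.002, -0.01, 1.0], [-0.338, 0.941, 0.01], [-0.941, -0.338, -0.001]]
force: [-1.6, -0.6, 4.6]
opening: 0.573
```

Floor contact (Fz −3.8 → +4.6). Press a hair more, release, retreat.

```bash
python3 -m pendant '[[[0.09,0.03,0],[0,0,0],1],[[0,0,0],[0,0,0],1],[[0,0,0],[0,0,0],0.4],[[0,0,0],[0,0,0],0.28],[[0,0,0],[0,0,0],0.28],[[0,0,0],[0,0,0],0.28],[[0,0,0],[0,0,0],0.28],[[0,-1.5,0],[0,0,0],0.28],[[0,-3,0],[0,0,0],0.28],[[0,-3.5,0],[0,0,0],0.28],[[0,-3.5,0],[0,0,0],0.28],[[0,-3.5,0],[0,0,0],0.28],[[-2.82,-1.03,0],[0,0,0],0],[[-2.82,-1.03,0],[0,0,0],0],[[-2.82,-1.03,0],[0,0,0],0],[[0,0,0],[0,0,0],0],[[0,0,0],[0,0,0],0],[[0,0,0],[0,0,0],0]]'; python3 -c "
from h import *
st();c=cap('wrist','w25');c=cap('side','s25')
P=lying(.4753,-.4051,-40.4,back=.13);plan(*P);chk(*P,n=18)
"
```

```text
time_s: 39.42
position: [0.5558, -0.1201, 0.2446]
tcp_rot: [[0.001, -0.01, 1.0], [-0.342, 0.94, 0.009], [-0.94, -0.342, -0.002]]
force: [-0.0, 0.4, -0.4]
opening: 0.984
t 39.4167 p [ 0.5558 -0.1201  0.2446] q [-41.2445  47.2726  85.0377  46.0791 103.5064 -55.3391] F [-0.0134  0.4264 -0.4102] M [-0.5726  0.0231 -0.0081] op 0.9838446849749928
[[ 0.0011 -0.0095  1.    ]
 [-0.3416  0.9398  0.0093]
 [-0.9399 -0.3416 -0.0022]]
target [ 0.5438 -0.4634  0.1936]
rotvec tool [ 1.0281  2.1926 -0.779 ] mag 2.5438599452847557 | shift cm in present tool [ 16.3959 -30.6156  -1.4953] | shift cm after turn [-21.8023  -2.5984  26.9496]
rot 3 [-42.  43.  90.  47.  91. -35.] e 0.0
rot 6 [-41.  38.  94.  45.  80. -12.] e 0.0
rot 9 [-38.  34.  95.  38.  71.  15.] e 0.0
rot 12 [-34.  32.  93.  27.  67.  45.] e 0.0
rot 15 [-29.  33.  89.  14.  71.  76.] e 0.0
rot 18 [-26.  36.  83.   5.  81. 103.] e 0.0
tr [-38.  42.  74.   1.  84.  92.] 0.0
tr [-48.  50.  58.  -3.  91.  82.] 0.0
```

View pics/w25.png

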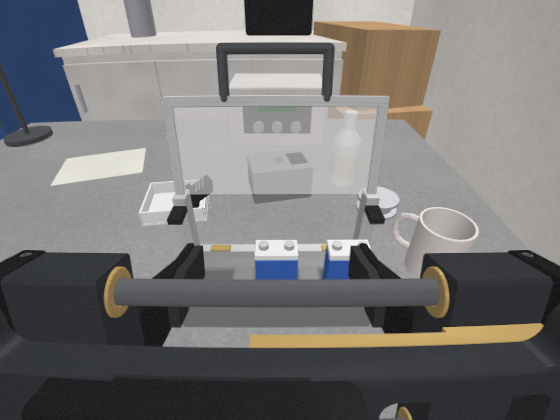

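View pics/s25.png

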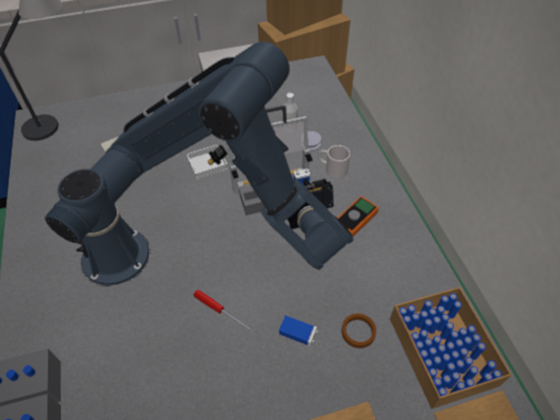

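```bash
python3 -m pendant '[[[0,0,0],[0.0428,0.0914,-0.0325],0],[[0,0,0],[0.0428,0.0914,-0.0325],0],[[0,0,0],[0.0428,0.0914,-0.0325],0],[[0,0,0],[0.0428,0.0914,-0.0325],0],[[0,0,0],[0.0428,0.0914,-0.0325],0],[[0,0,0],[0.0428,0.0914,-0.0325],0],[[0,0,0],[0.0428,0.0914,-0.0325],0],[[0,0,0],[0.0428,0.0914,-0.0325],0],[[0,0,0],[0.0428,0.0914,-0.0325],0],[[0,0,0],[0.0428,0.0914,-0.0325],0],[[0,0,0],[0.0428,0.0914,-0.0325],0],[[0,0,0],[0.0428,0.0914,-0.0325],0]]' >/dev/null;  python3 -m pendant '[[[0,0,0],[0.0428,0.0914,-0.0325],0],[[0,0,0],[0.0428,0.0914,-0.0325],0],[[0,0,0],[0.0428,0.0914,-0.0325],0],[[0,0,0],[0.0428,0.0914,-0.0325],0],[[0,0,0],[0.0428,0.0914,-0.0325],0],[[0,0,0],[0.0428,0.0914,-0.0325],0],[[0,0,0],[0.0428,0.0914,-0.0325],0],[[0,0,0],[0.0428,0.0914,-0.0325],0],[[0,0,0],[0.0428,0.0914,-0.0325],0],[[0,0,0],[0.0428,0.0914,-0.0325],0],[[0,0,0],[0.0428,0.0914,-0.0325],0],[[0,0,0],[0.0428,0.0914,-0.0325],0],[[0,0,0],[0,0,0],0],[[0,0,0],[0,0,0],0]]' >/dev/null; python3 -c "
from h import *
st()
P=lying(.4753,-.4051,-40.4,back=.13);plan(*P)
"
```

```text
t 41.6833 p [ 0.556  -0.1191  0.2432] q [-25.4914  35.5754  83.0421   5.1276  80.871  103.0473] F [ 0.018  -0.7339 -0.3043] M [-0.1839  0.0351 -0.0213] op 1.0000457860787417
[[-0.7173 -0.2615 -0.6459]
 [ 0.6064  0.2224 -0.7634]
 [ 0.3433 -0.9392 -0.001 ]]
target [ 0.5438 -0.4634  0.1936]
rotvec tool [-0.0001  0.0031  0.0013] mag 0.0033533702967547636 | shift cm in present tool [-21.7089  -2.6752  27.0781] | shift cm after turn [-21.7958  -2.6484  27.0108]
```

```bash
python3 -m pendant '[[[-2.18,-0.27,2.7],[0,0.003,0],0],[[-2.18,-0.27,2.7],[0,0,0],0],[[-2.18,-0.27,2.7],[0,0,0],0],[[-2.18,-0.27,2.7],[0,0,0],0],[[-2.18,-0.27,2.7],[0,0,0],0],[[-2.18,-0.27,2.7],[0,0,0],0],[[-2.18,-0.27,2.7],[0,0,0],0],[[-2.18,-0.27,2.7],[0,0,0],0],[[-2.18,-0.27,2.7],[0,0,0],0],[[-2.18,-0.27,2.7],[0,0,0],0],[[0,0,0],[0,0,0],0],[[0,0,0],[0,0,0],0],[[0,0,0],[0,0,0],0],[[0,0,0],[0,0,0],0]]' >/dev/null; python3 -c "
from h import *
st();c=cap('wrist','w26');crop(c,210,150,140,130,5,'w26c')
P=lying(.4753,-.4051,-40.4,back=.13);plan(*P)
"
```

```text
t 42.85 p [ 0.5432 -0.4625  0.1959] q [-48.4564  50.1897  58.4459  -2.7121  91.2179  82.4242] F [0.2869 0.5744 0.5282] M [-0.0842 -0.0286 -0.005 ] op 1.0011238674590608
[[-0.7148 -0.2604 -0.649 ]
 [ 0.6097  0.2225 -0.7608]
 [ 0.3425 -0.9395 -0.0003]]
target [ 0.5438 -0.4634  0.1936]
rotvec tool [ 0.0002 -0.0007 -0.0001] mag 0.0007640324356674063 | shift cm in present tool [-0.1706  0.2206  0.0626] | shift cm after turn [-0.1705  0.2206  0.0627]
```

View pics/w26.png

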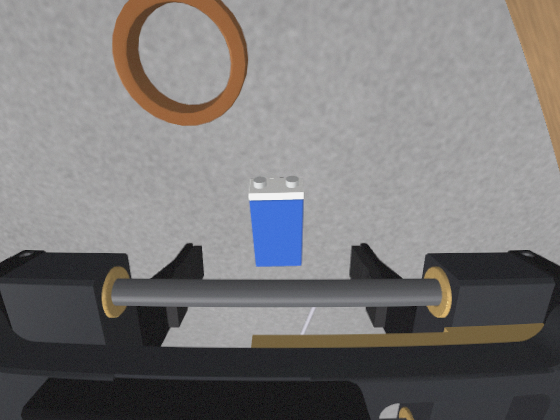

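View pics/w26c.png

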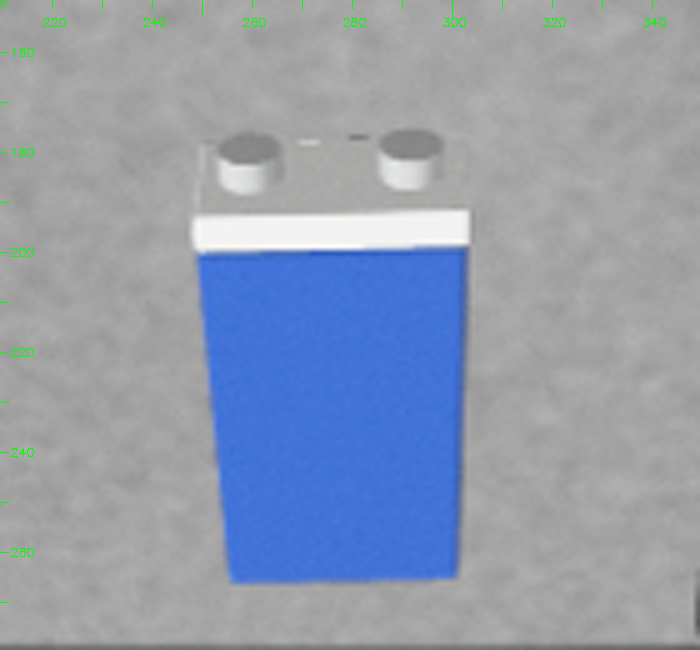

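```bash
python3 -c "
from h import *
c=cap('wrist')
v=cellfit(c,crp([(193,214),(469,211),(457,578),(231,583)],5,210,150))
plan(*lying(v[0],v[1],np.degrees(v[2])))"
```

```text
cell [ 0.4768 -0.4052] yaw -38.88042965027194 res px [-0.3  0.   0.4 -0.7  0.4  0.6 -0.6  0.5]
target [ 0.5122 -0.4337  0.0714]
rotvec tool [ 0.009  -0.0256 -0.0006] mag 0.027152202769480833 | shift cm in present tool [-0.2684 13.2025 -0.1411] | shift cm after turn [-0.2807 13.2006 -0.2529]
```

```bash
python3 -m pendant '[[[0,0,0],[0.009,-0.026,0],0],[[-0.28,2.5,-0.25],[0,0,0],0],[[0,3,0],[0,0,0],0],[[0,3,0],[0,0,0],0],[[0,2.3,0],[0,0,0],0],[[0,1.3,0],[0,0,0],0],[[0,0.95,0],[0,0,0],0],[[0,0,0],[0,0,0],0],[[0,0,0],[0,0,0],0],[[0,0,0],[0,0,0],1],[[0,0,0],[0,0,0],1],[[0,0,0],[0,0,0],1],[[0,0,0],[0,0,0],1],[[0,0,0],[0,0,0],1],[[0,0,0],[0,0,0],1],[[0,0,0],[0,0,0],1]]' >/dev/null; python3 -c "
from h import *
s=st()
c=cap('wrist');crop(c,210,205,140,75,5,'w27c')
p=s['position'];R=s['tcp_rot']
gp=p+.051*R[:,1]; a=np.radians(-38.9); cx=np.array([np.cos(a),np.sin(a),0]);cy=np.array([-np.sin(a),np.cos(a),0]);
print('gp',gp)
for g in(.022,.025,.028,.031):
  P=[np.r_[(gp-g*cx+.0475*cx+sy*.025*cy)[:2],.028] for sy in(1,-1)]; print(g,proj(c,P))
"
```

```text
t 44.2833 p [ 0.5123 -0.4358  0.0726] q [-48.7067  55.4044  68.6434  -3.4338  75.6401  81.7118] F [ 0.7469 -0.2887 -0.1715] M [-0.111  -0.0636  0.0257] op 0.5746755595022122
[[-0.7307 -0.2653 -0.6291]
 [ 0.5916  0.2141 -0.7773]
 [ 0.3409 -0.9401  0.0005]]
gp [ 0.4988 -0.4249  0.0246]
0.022 [[225.4082 245.0884]
 [331.929  244.8627]]
0.025 [[226.0547 249.7807]
 [331.2396 249.5559]]
0.028 [[226.6866 254.3554]
 [330.5657 254.1316]]
0.031 [[227.3044 258.8166]
 [329.9066 258.5938]]
```

View pics/w27c.png

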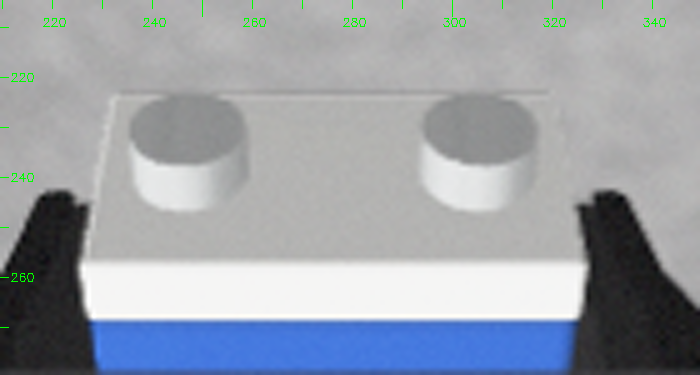

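```bash
python3 -m pendant '[[[0.35,-0.95,0],[0,0,0],1],[[0.7,-1.9,0],[0,0,0],1],[[1.05,-2.82,0],[0,0,0],1],[[1.05,-2.82,0],[0,0,0],1],[[1.05,-2.82,0],[0,0,0],1],[[1.05,-2.82,0],[0,0,0],1],[[1.05,-2.82,0],[0,0,0],1],[[0,0,0],[0,0,0],1],[[0,0,0],[0,0,0],1],[[0,0,0],[0,0,0],1]]' >/dev/null; python3 -c "
from h import *
st()
P=standing(0,.12,.030,.0106); plan(*P); chk(*P,n=18)
"
```

```text
t 45.1667 p [ 0.5108 -0.4342  0.2523] q [-48.7136  43.4275  64.2203  -3.3308  92.1182  80.7256] F [ 0.0894  0.489  -3.4757] M [-0.3417 -0.2098  0.0149] op 0.5758974186332618
[[-0.7303 -0.2664 -0.6291]
 [ 0.591   0.2154 -0.7774]
 [ 0.3426 -0.9395  0.0001]]
target [0.4696 0.0209 0.2269]
rotvec tool [-1.0132 -2.1745  0.8005] mag 2.529050686410727 | shift cm in present tool [ 29.0328  13.2777 -32.7876] | shift cm after turn [-13.1973  43.6616  -3.7044]
rot 3 [-52.  42.  68.   7.  87.  56.] e 0.0
rot 6 [-56.  42.  69.  18.  88.  31.] e 0.0
rot 9 [-59.  44.  68.  27.  94.   7.] e 0.0
rot 12 [-61.  49.  65.  33. 105. -14.] e 0.0
rot 15 [-61.  54.  59.  37. 117. -34.] e 0.0
rot 18 [-60.  59.  53.  37. 129. -53.] e 0.0
tr [-51.  48.  85.  38. 108. -61.] 0.0
tr [-36.  43. 107.  49.  89. -66.] 0.0
```

24 rows of (−.0422, −.0906, .0333), then translate.

```bash
python3 -m pendant '[[[0,0,0],[-0.0422,-0.0906,0.0333],1],[[0,0,0],[-0.0422,-0.0906,0.0333],1],[[0,0,0],[-0.0422,-0.0906,0.0333],1],[[0,0,0],[-0.0422,-0.0906,0.0333],1],[[0,0,0],[-0.0422,-0.0906,0.0333],1],[[0,0,0],[-0.0422,-0.0906,0.0333],1],[[0,0,0],[-0.0422,-0.0906,0.0333],1],[[0,0,0],[-0.0422,-0.0906,0.0333],1],[[0,0,0],[-0.0422,-0.0906,0.0333],1],[[0,0,0],[-0.0422,-0.0906,0.0333],1],[[0,0,0],[-0.0422,-0.0906,0.0333],1],[[0,0,0],[-0.0422,-0.0906,0.0333],1]]' >/dev/null;  python3 -m pendant '[[[0,0,0],[-0.0422,-0.0906,0.0333],1],[[0,0,0],[-0.0422,-0.0906,0.0333],1],[[0,0,0],[-0.0422,-0.0906,0.0333],1],[[0,0,0],[-0.0422,-0.0906,0.0333],1],[[0,0,0],[-0.0422,-0.0906,0.0333],1],[[0,0,0],[-0.0422,-0.0906,0.0333],1],[[0,0,0],[-0.0422,-0.0906,0.0333],1],[[0,0,0],[-0.0422,-0.0906,0.0333],1],[[0,0,0],[-0.0422,-0.0906,0.0333],1],[[0,0,0],[-0.0422,-0.0906,0.0333],1],[[0,0,0],[-0.0422,-0.0906,0.0333],1],[[0,0,0],[-0.0422,-0.0906,0.0333],1],[[0,0,0],[0,0,0],1],[[0,0,0],[0,0,0],1]]' >/dev/null; python3 -c "
from h import *
st()
P=standing(0,.12,.030,.0106); plan(*P)
"
```

```text
t 47.3333 p [ 0.5112 -0.4342  0.2501] q [-59.6058  58.6762  52.7291  37.2273 129.3622 -52.8692] F [ 0.5674  0.6722 -1.9534] M [-1.0461  0.0584 -0.012 ] op 0.5764067620880894
[[-0.0021 -0.009   1.    ]
 [-0.3417  0.9398  0.0077]
 [-0.9398 -0.3417 -0.0051]]
target [0.4696 0.0209 0.2269]
rotvec tool [ 0.0005 -0.0052 -0.0004] mag 0.005258181637237054 | shift cm in present tool [-13.3608  43.5952  -3.7959] | shift cm after turn [-13.396   43.5885  -3.7482]
```

```bash
python3 -m pendant '[[[-0.95,3.11,-0.27],[0,-0.005,0],1],[[-0.95,3.11,-0.27],[0,0,0],1],[[-0.95,3.11,-0.27],[0,0,0],1],[[-0.95,3.11,-0.27],[0,0,0],1],[[-0.95,3.11,-0.27],[0,0,0],1],[[-0.95,3.11,-0.27],[0,0,0],1],[[-0.95,3.11,-0.27],[0,0,0],1],[[-0.95,3.11,-0.27],[0,0,0],1],[[-0.95,3.11,-0.27],[0,0,0],1],[[-0.95,3.11,-0.27],[0,0,0],1],[[-0.95,3.11,-0.27],[0,0,0],1],[[-0.95,3.11,-0.27],[0,0,0],1],[[-0.95,3.11,-0.27],[0,0,0],1],[[-0.95,3.11,-0.27],[0,0,0],1],[[0,0,0],[0,0,0],1],[[0,0,0],[0,0,0],1],[[0,0,0],[0,0,0],1],[[0,0,0],[0,0,0],1]]' >/dev/null; python3 -c "
from h import *
st()
P=standing(0,.05,.030,.0106); plan(*P);cap('wrist','w28');cap('side','s28')
"
```

```text
t 48.8333 p [0.4694 0.018  0.2281] q [-35.8344  42.8842 106.6004  49.1975  89.0503 -66.1739] F [ 0.3209  0.093  -2.6095] M [-1.0043  0.0256 -0.0406] op 0.5739842279986075
[[ 0.0086 -0.0064  0.9999]
 [-0.346   0.9382  0.009 ]
 [-0.9382 -0.346   0.0059]]
target [0.4696 0.0209 0.1569]
rotvec tool [-0.002   0.0055  0.0043] mag 0.0072662853697391455 | shift cm in present tool [ 6.5755  2.7293 -0.0199] | shift cm after turn [6.5871 2.7011 0.0219]
```

View pics/w28.png

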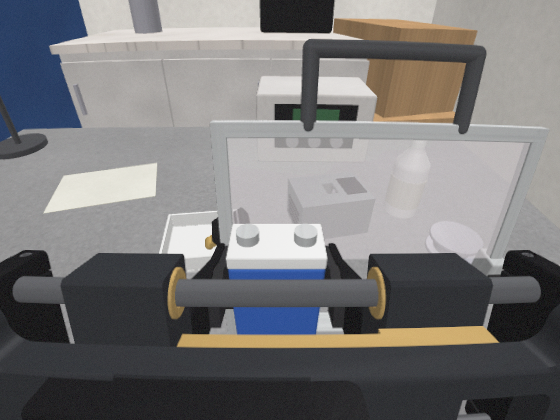

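View pics/s28.png

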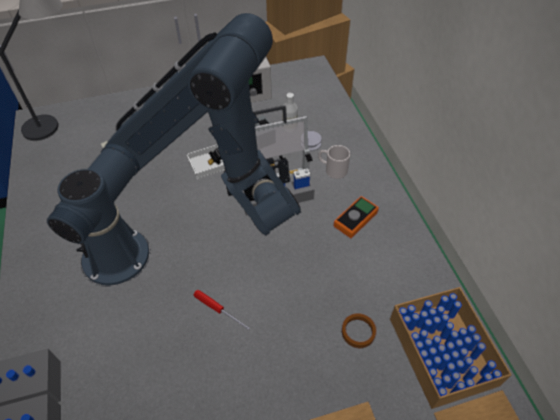

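```bash
python3 -m pendant '[[[1.65,0.68,0],[-0.002,0.005,0.004],1],[[1.65,0.68,0],[0,0,0],1],[[1.65,0.68,0],[0,0,0],1],[[1.6,0.65,0],[0,0,0],1],[[0,0,0],[0,0,0],1],[[0,0,0],[0,0,0],1],[[0,0,0],[0,0,0],1],[[0,0,0],[0,0,0],1],[[0,0,0],[0,0,0],1]]' > /dev/null; python3 -c "
from h import *
st()
P=standing(0,.05,.030,.0106); plan(*P)
"
```

```text
t 49.6833 p [0.4689 0.0221 0.1583] q [-35.4806  50.9846 106.7667  49.8244  83.924  -72.1256] F [ 0.3065 -0.3879 -2.4394] M [-1.0607  0.0407 -0.0388] op 0.5694101495493041
[[ 0.0044 -0.0099  0.9999]
 [-0.3408  0.9401  0.0108]
 [-0.9401 -0.3409  0.0008]]
target [0.4696 0.0209 0.1569]
rotvec tool [ 0.0014  0.0013 -0.0012] mag 0.0023041211396084885 | shift cm in present tool [ 0.1646 -0.0667  0.0709] | shift cm after turn [ 0.1646 -0.0664  0.0712]
```

```bash
python3 -m pendant '[[[0.55,0.1,0.05],[0,0.001,0],1],[[0.5,0.171,0],[0,0,0],1],[[0.5,0.171,0],[0,0,0],1],[[0,0,0],[0,0,0],1],[[0,0,0],[0,0,0],1]]'; python3 -c "
from h import *
P=standing(0,.035,.030,.0106); plan(*P)
"
```

```text
time_s: 50.1
position: [0.4691, 0.0213, 0.141]
tcp_rot: [[0.001, -0.011, 1.0], [-0.339, 0.941, 0.011], [-0.941, -0.339, -0.002]]
force: [0.3, -0.4, -2.8]
opening: 0.572
target [0.4696 0.0209 0.1419]
rotvec tool [ 0.0024 -0.0017 -0.0027] mag 0.004013558886704386 | shift cm in present tool [-0.077  -0.0723  0.056 ] | shift cm after turn [-0.0767 -0.0724  0.0564]
```

```bash
python3 -m pendant '[[[0.47,0.15,0],[0,0,0],1],[[0.47,0.171,0],[0,0,0],1],[[0,0,0],[0,0,0],1]]'; python3 -m pendant '[[[0.47,0.171,0],[0,0,0],1],[[0.47,0.171,0],[0,0,0],1],[[0.47,0.171,0],[0,0,0],1],[[0,0,0],[0,0,0],1],[[0,0,0],[0,0,0],1]]'; python3 -m pendant '[[[0.28,0.103,0],[0,0,0],1],[[0.28,0.103,0],[0,0,0],1],[[0,0,0],[0,0,0],1],[[0,0,0],[0,0,0],1]]'
```

```text
time_s: 50.35
position: [0.4691, 0.021, 0.1305]
tcp_rot: [[0.001, -0.011, 1.0], [-0.34, 0.94, 0.011], [-0.94, -0.34, -0.002]]
force: [-0.5, -1.1, -3.4]
opening: 0.573
time_s: 50.77
position: [0.469, 0.0211, 0.1161]
tcp_rot: [[0.001, -0.011, 1.0], [-0.34, 0.941, 0.011], [-0.941, -0.34, -0.002]]
force: [0.2, -0.2, -2.5]
opening: 0.573
time_s: 51.1
position: [0.4691, 0.0211, 0.1104]
tcp_rot: [[0.002, -0.011, 1.0], [-0.34, 0.94, 0.011], [-0.94, -0.34, -0.002]]
force: [-0.2, 1.0, -2.8]
opening: 0.573
```

```bash
python3 -m pendant '[[[0.14,0.05,0],[0,0,0],1],[[0.14,0.05,0],[0,0,0],1],[[0,0,0],[0,0,0],1],[[0,0,0],[0,0,0],1]]'; python3 -m pendant '[[[0.09,0.03,0],[0,0,0],1],[[0,0,0],[0,0,0],1],[[0,0,0],[0,0,0],1]]'
```

```text
time_s: 51.43
position: [0.4691, 0.0212, 0.1079]
tcp_rot: [[0.002, -0.01, 1.0], [-0.339, 0.941, 0.011], [-0.941, -0.339, -0.001]]
force: [-0.8, -0.1, -0.7]
opening: 0.573
time_s: 51.68
position: [0.469, 0.0212, 0.1077]
tcp_rot: [[0.002, -0.01, 1.0], [-0.337, 0.941, 0.01], [-0.941, -0.337, -0.001]]
force: [0.2, -2.6, 5.5]
opening: 0.57
```

```bash
python3 -m pendant '[[[0.05,0.02,0],[0,0,0],1],[[0,0,0],[0,0,0],1],[[0,0,0],[0,0,0],0.4],[[0,0,0],[0,0,0],0.28],[[0,0,0],[0,0,0],0.28],[[0,0,0],[0,0,0],0.28],[[0,0,0],[0,0,0],0.28],[[0,-1.5,0],[0,0,0],0.28],[[0,-3,0],[0,0,0],0.28],[[0,-3.5,0],[0,0,0],0.28],[[0,-3.5,0],[0,0,0],0.28],[[0,-3.5,0],[0,0,0],0.28],[[-2.82,-1.03,1],[0,0,0],0.5],[[-2.82,-1.03,2],[0,0,0],0.5],[[-2.82,-1.03,3],[0,0,0],0.5],[[-2.82,-1.03,3],[0,0,0],0.5],[[0,-2.03,3],[0,0,0],0.5],[[0,0,0],[0,0,0],0.5],[[0,0,0],[0,0,0],0.5],[[0,0,0],[0,0,0],0.5]]'; python3 -c "
from h import *
st();c=cap('wrist','w29');c=cap('side');crop(c,220,90,120,120,5,'s29')
c=cap('top','t29')
"
```

```text
time_s: 53.35
position: [0.589, -0.1384, 0.2823]
tcp_rot: [[0.0, -0.011, 1.0], [-0.34, 0.94, 0.011], [-0.941, -0.34, -0.004]]
force: [-0.9, 0.5, -0.5]
opening: 0.501
t 53.35 p [ 0.589  -0.1384  0.2823] q [-40.5505  46.4901  78.1729  48.2058 108.4698 -49.0773] F [-0.9044  0.4772 -0.4684] M [-0.5739  0.0263 -0.0014] op 0.5006032264044717
[[ 0.0001 -0.0114  0.9999]
 [-0.3398  0.9404  0.0108]
 [-0.9405 -0.3397 -0.0038]]
```

View pics/w29.png

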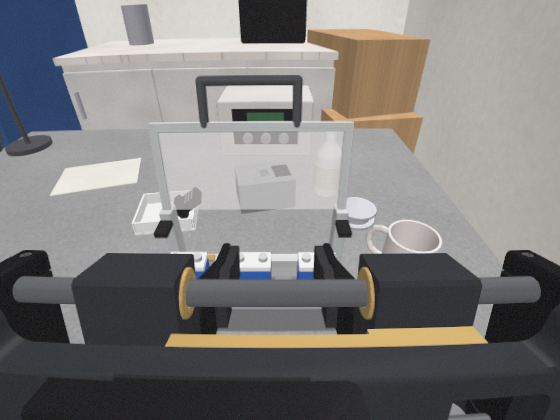

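View pics/s29.png

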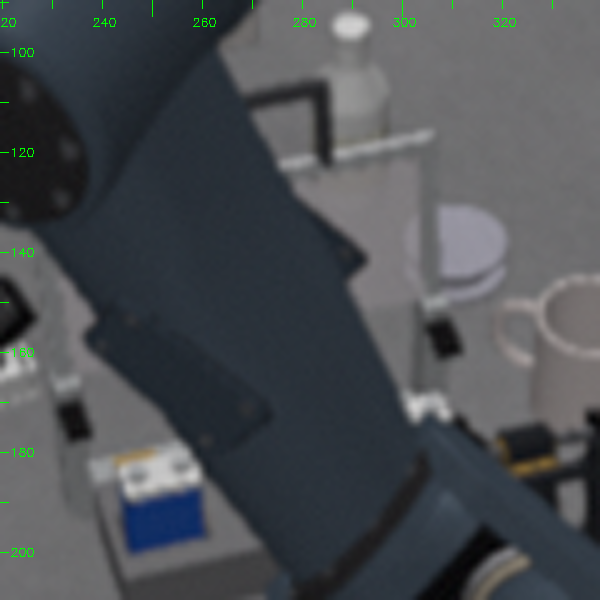

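View pics/t29.png

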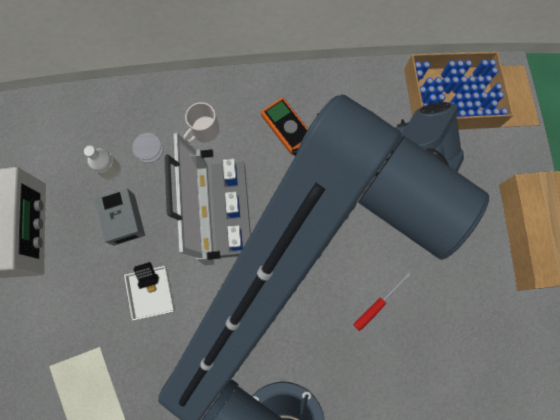

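```bash
python3 -m pendant '[[[-2.82,-1.03,0],[0,0,0],0.5],[[-2.82,-1.03,0],[0,0,0],0.5],[[-2.82,-1.03,0],[0,0,0],0.5],[[-2.82,-1.03,0],[0,0,0],0.5],[[-2.82,-1.03,0],[0,0,0],0.5],[[-2.82,-1.03,0],[0,0,0],0.5],[[0,0,0],[0,0,0],0.5],[[0,0,0],[0,0,0],0.5]]' >/dev/null; python3 -c "
from h import *
st()
for y in(-89.5,90.5):
  a=np.radians(y);z=np.array([np.cos(a),np.sin(a),0]);d=np.array([0,0,-1.]);R=np.c_[np.cross(d,z),d,z]
  print(y);plan([.555,.189,.46],R);chk([.555,.189,.46],R)
"
```

```text
t 54.1667 p [ 0.5897 -0.1386  0.4641] q [-40.533   34.8077  70.308   55.2324 120.5006 -32.4486] F [-0.1998 -0.7369  0.6082] M [-0.6327  0.0628 -0.0406] op 0.49936366485156963
[[ 0.0037 -0.0098  0.9999]
 [-0.342   0.9397  0.0105]
 [-0.9397 -0.342   0.0001]]
-89.5
rotvec tool [ 0.9493  1.3559 -0.9478] mag 1.9073375272895956 | shift cm in present tool [-10.8351  30.9608  -3.1288] | shift cm after turn [  3.1858   0.4067 -32.794 ]
rot 3 [-41.  27.  75.  48. 105. -14.] e 0.0
rot 6 [-38.  21.  77.  36.  91.   9.] e 0.0
rot 9 [-31.  19.  76.  19.  85.  37.] e 0.0
rot 12 [-24.  21.  71.   0.  88.  66.] e 0.0
tr [-9. 18. 76.  0. 87. 81.] 0.0
tr [ 8. 19. 74.  0. 87. 97.] 0.0
90.5
rotvec tool [-0.9474 -1.3528 -0.9489] mag 1.9047579888829305 | shift cm in present tool [-10.8351  30.9608  -3.1288] | shift cm after turn [-3.1858  0.4067 32.794 ]
rot 3 [-36.  34.  63.  39. 124. -53.] e 0.0
rot 6 [-31.  32.  60.  23. 119. -76.] e 0.0
rot 9 [-27.  27.  63.   9. 107. -97.] e 0.0
rot 12 [ -24.   21.   71.   -0.   88. -114.] e 0.0
tr [ -9.  18.  76.   0.  87. -99.] 0.0
tr [  8.  19.  74.   0.  87. -83.] 0.0
```

Go with −89.5° as before: 18 rows of (.0527,.0753,−.0527).

```bash
python3 -m pendant '[[[0,0,0],[0.0527,0.0753,-0.0527],0.5],[[0,0,0],[0.0527,0.0753,-0.0527],0.5],[[0,0,0],[0.0527,0.0753,-0.0527],0.5],[[0,0,0],[0.0527,0.0753,-0.0527],0.5],[[0,0,0],[0.0527,0.0753,-0.0527],0.5],[[0,0,0],[0.0527,0.0753,-0.0527],0.5],[[0,0,0],[0.0527,0.0753,-0.0527],0.5],[[0,0,0],[0.0527,0.0753,-0.0527],0.5],[[0,0,0],[0.0527,0.0753,-0.0527],0.5],[[0,0,0],[0.0527,0.0753,-0.0527],0.5],[[0,0,0],[0.0527,0.0753,-0.0527],0.5],[[0,0,0],[0.0527,0.0753,-0.0527],0.5],[[0,0,0],[0.0527,0.0753,-0.0527],0.5],[[0,0,0],[0.0527,0.0753,-0.0527],0.5],[[0,0,0],[0.0527,0.0753,-0.0527],0.5],[[0,0,0],[0.0527,0.0753,-0.0527],0.5],[[0,0,0],[0.0527,0.0753,-0.0527],0.5],[[0,0,0],[0.0527,0.0753,-0.0527],0.5],[[0,0,0],[0,0,0],0.5],[[0,0,0],[0,0,0],0.5]]' >/dev/null; python3 -c "
from h import *
st()
a=np.radians(-89.5);z=np.array([np.cos(a),np.sin(a),0]);d=np.array([0,0,-1.]);R=np.c_[np.cross(d,z),d,z]
plan([.555,.1895,.46],R)
c=cap('top');crop(c,150,120,120,150,4,'t30')
"
```

```text
t 55.8333 p [ 0.59   -0.138   0.4606] q [-23.76    20.88    71.0543   0.1075  88.4629  65.4712] F [ 0.1388 -0.7016  0.1938] M [0.0092 0.1588 0.0034] op 0.5018658947345328
[[-0.9999 -0.0056  0.0133]
 [-0.0134  0.0045 -0.9999]
 [ 0.0055 -1.     -0.0046]]
rotvec tool [0.0046 0.0046 0.0055] mag 0.008547905761831938 | shift cm in present tool [  3.0597   0.2245 -32.7891] | shift cm after turn [  3.2124   0.0573 -32.7752]
```

View pics/t30.png

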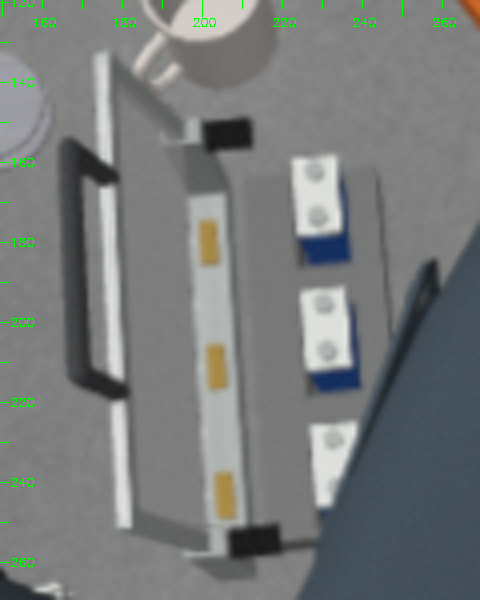

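```bash
python3 -c "
from h import *
c=cap('top');print(unp(c,[(228.7,168.3),(231.5,202)],.107))"
python3 -m pendant '[[[0.32,0,-3.28],[0.005,0.005,0.005],0.5],[[0.32,0,-3.28],[0,0,0],0.5],[[0.32,0,-3.28],[0,0,0],0.5],[[0.32,0,-3.28],[0,0,0],0.5],[[0.32,0,-3.28],[0,0,0],0.5],[[0.32,0,-3.28],[0,0,0],0.5],[[0.32,0,-3.28],[0,0,0],0.5],[[0.32,0,-3.28],[0,0,0],0.5],[[0.32,0,-3.28],[0,0,0],0.5],[[0.32,0,-3.28],[0,0,0],0.5],[[0,0,0],[0,0,0],0.5],[[0,0,0],[0,0,0],0.5],[[0,0,0],[0,0,0],0.5],[[0,0,0],[0,0,0],0.5]]' >/dev/null;python3 -c "
from h import *
st();dyaw(-89.5);delta([.555,.1895,.357]);c=cap('wrist','w31')
s=cap('side');print(proj(s,[[.555,.1895,.302]]));crop(s,200,80,120,80,6,'s31')"
```

```text
[[0.6404 0.0793 0.107 ]
 [0.5532 0.0776 0.107 ]]
t 57.1 p [0.5567 0.1876 0.4617] q [ 7.819  18.9449 73.8245 -0.2161 87.1221 97.6428] F [ 0.0586  0.3332 -0.0441] M [-0.0431  0.1594  0.0033] op 0.4993851127530316
[[-1.      0.0024  0.0033]
 [-0.0033 -0.0035 -1.    ]
 [-0.0024 -1.      0.0035]]
yaw z -89.81334188758333 turn about y rad -0.005468847622742912
dtool cm [ 0.1973 10.4684 -0.2274]
[[267.0864 110.9364]]
```

View pics/w31.png

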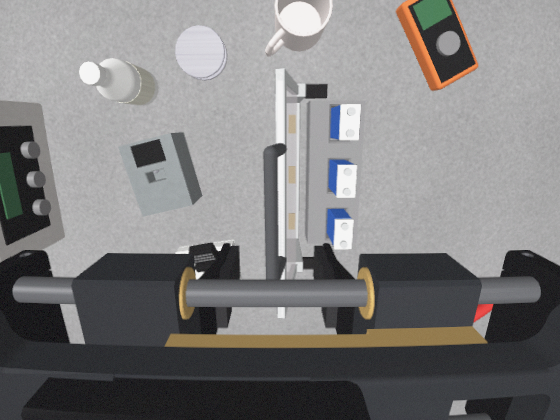

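View pics/s31.png

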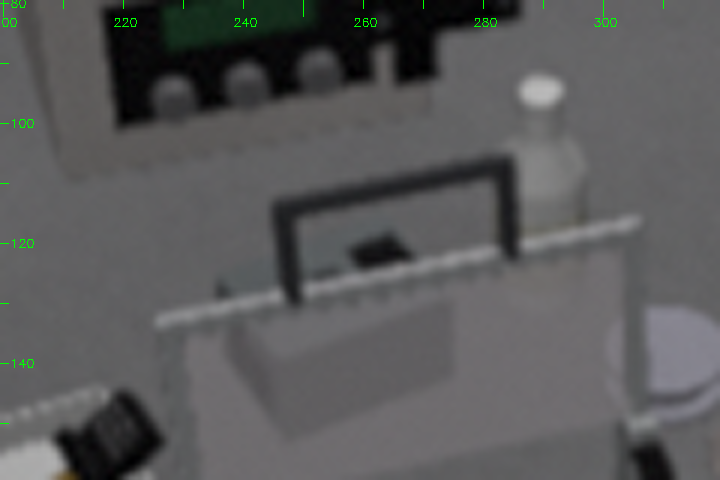

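```bash
python3 -m pendant '[[[0.15,2.5,-0.3],[0,-0.005,0],0.5],[[0,3,0],[0,0,0],0.5],[[0,3,0],[0,0,0],0.5],[[0,1.4,0],[0,0,0],0.5],[[0,0.5,0],[0,0,0],0.5],[[0,0,0],[0,0,0],0.5],[[0,0,0],[0,0,0],0.5],[[0,0,0],[0,0,0],0.8],[[0,0,0],[0,0,0],1],[[0,0,0],[0,0,0],1],[[0,0,0],[0,0,0],1],[[0,0,0],[0,0,0],1],[[0,0,0],[0,0,0],1],[[0,0,0],[0,0,0],1]]' >/dev/null;python3 -c "
from h import *
st()
s=cap('side');crop(s,200,60,120,100,6,'s32')"
```

```text
t 58.3667 p [0.5553 0.1918 0.3582] q [ 8.2501 23.3404 83.0711 -0.2202 73.4331 97.7416] F [-0.1446  0.0407  1.4522] M [-0.0849  0.2021  0.0227] op 0.12414050125309288
[[-0.9999  0.0032  0.01  ]
 [-0.01   -0.0033 -0.9999]
 [-0.0032 -1.      0.0033]]
```

View pics/s32.png

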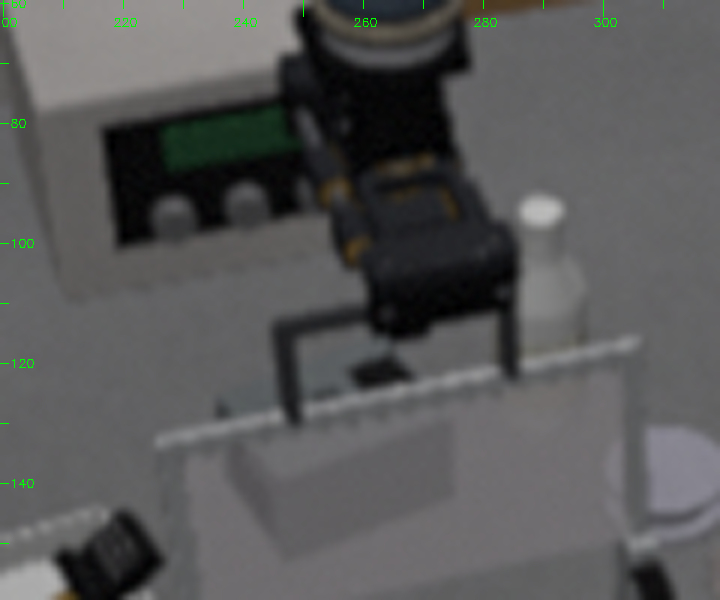

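```bash
python3 - <<'E'
import numpy as np
a=np.r_[np.linspace(1.75,.5,17),np.linspace(.5,0,11)[1:]]
Y=-18*np.cos(a);Z=18*np.sin(a)
r=[[0,round(-float(z),2),round(-float(y),2)] for y,z in zip(np.diff(Y),np.diff(Z))]
print(a.round(2));print(r[:8]);print(r[8:16]);print(r[16:])
E
```

```text
[1.75 1.67 1.59 1.52 1.44 1.36 1.28 1.2  1.12 1.05 0.97 0.89 0.81 0.73
 0.66 0.58 0.5  0.45 0.4  0.35 0.3  0.25 0.2  0.15 0.1  0.05 0.  ]
[[0, -0.2, 1.39], [0, -0.09, 1.4], [0, 0.02, 1.41], [0, 0.13, 1.4], [0, 0.24, 1.39], [0, 0.35, 1.36], [0, 0.45, 1.33], [0, 0.56, 1.29]]
[[0, 0.66, 1.24], [0, 0.75, 1.19], [0, 0.84, 1.13], [0, 0.93, 1.06], [0, 1.01, 0.98], [0, 1.08, 0.9], [0, 1.15, 0.81], [0, 1.21, 0.72]]
[[0, 0.8, 0.41], [0, 0.82, 0.37], [0, 0.84, 0.33], [0, 0.85, 0.29], [0, 0.87, 0.24], [0, 0.88, 0.2], [0, 0.89, 0.16], [0, 0.89, 0.11], [0, 0.9, 0.07], [0, 0.9, 0.02]]
```

```bash
python3 -m pendant '[[[0,-0.2,1.39],[0,0,0],1],[[0,-0.09,1.4],[0,0,0],1],[[0,0.02,1.41],[0,0,0],1],[[0,0.13,1.4],[0,0,0],1],[[0,0.24,1.39],[0,0,0],1],[[0,0.35,1.36],[0,0,0],1],[[0,0.45,1.33],[0,0,0],1],[[0,0.56,1.29],[0,0,0],1],[[0,0,0],[0,0,0],1]]';python3 -c "
from h import *
st()
s=cap('side');crop(s,200,60,140,140,5,'s33')"
```

```text
time_s: 59.17
position: [0.5562, 0.0786, 0.3422]
tcp_rot: [[-1.0, 0.001, 0.007], [-0.007, -0.006, -1.0], [-0.001, -1.0, 0.006]]
force: [-1.8, -1.2, 1.3]
opening: 0.128
t 59.1667 p [0.5562 0.0786 0.3422] q [-3.2058 22.1273 87.8253 -0.3716 69.9964 86.5006] F [-1.8086 -1.1707  1.3457] M [-0.1531  0.3275  0.0406] op 0.1280121126822585
[[-1.      0.0006  0.0073]
 [-0.0073 -0.0061 -1.    ]
 [-0.0005 -1.      0.0061]]
```

View pics/s33.png

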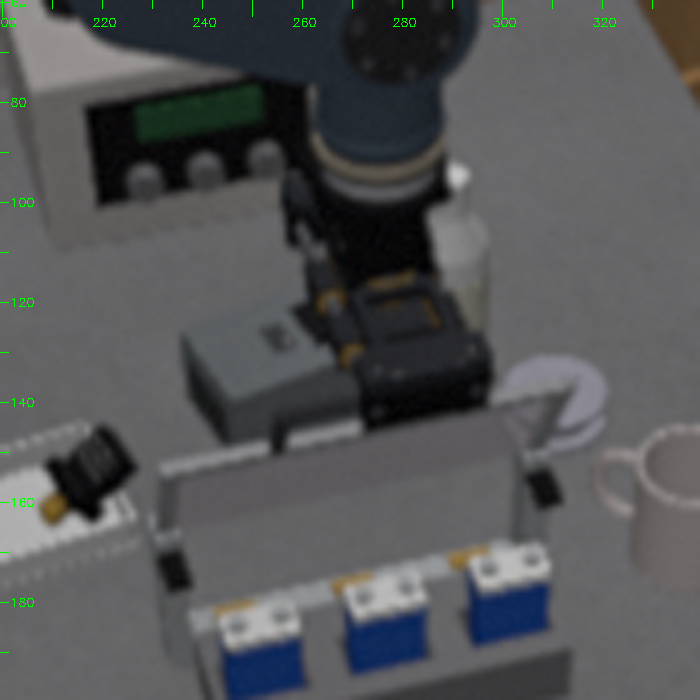

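The cover follows smoothly with low force; the three cells stand level. Continuing.

```bash
python3 -m pendant '[[[0,0.66,1.24],[0,0,0],1],[[0,0.75,1.19],[0,0,0],1],[[0,0.84,1.13],[0,0,0],1],[[0,0.93,1.06],[0,0,0],1],[[0,1.01,0.98],[0,0,0],1],[[0,1.08,0.9],[0,0,0],1],[[0,1.15,0.81],[0,0,0],1],[[0,1.0,0.6],[0,0,0],1],[[0,0,0],[0,0,0],1],[[0,0,0],[0,0,0],1]]';python3 -c "
from h import *
st()"
```

```text
time_s: 60.05
position: [0.5569, 0.002, 0.2685]
tcp_rot: [[-1.0, -0.0, 0.009], [-0.009, -0.004, -1.0], [0.0, -1.0, 0.004]]
force: [-2.1, -1.4, -0.6]
opening: 0.125
t 60.05 p [0.5569 0.002  0.2685] q [-11.2098  26.696   93.4206  -0.2305  59.8558  78.3734] F [-2.0515 -1.4424 -0.5854] M [-0.0501  0.5624 -0.0276] op 0.12544720532087802
[[-1.     -0.0002  0.0093]
 [-0.0093 -0.0035 -1.    ]
 [ 0.0002 -1.      0.0035]]
```

```bash
python3 -m pendant '[[[0,0.2,0.12],[0,0,0],1],[[0,0.7,0.36],[0,0,0],1],[[0,0.82,0.37],[0,0,0],1],[[0,0.84,0.33],[0,0,0],1],[[0,0.85,0.29],[0,0,0],1],[[0,0.87,0.24],[0,0,0],1],[[0,0.88,0.2],[0,0,0],1],[[0,0.85,0.16],[0,0,0],1],[[0,0.7,0.09],[0,0,0],1],[[0,0,0],[0,0,0],1],[[0,0,0],[0,0,0],1]]';python3 -c "
from h import *
st()"
```

```text
time_s: 60.97
position: [0.5572, -0.019, 0.2018]
tcp_rot: [[-1.0, 0.0, 0.01], [-0.01, -0.003, -1.0], [-0.0, -1.0, 0.003]]
force: [-6.0, 0.1, -0.6]
opening: 0.125
t 60.9667 p [ 0.5572 -0.019   0.2018] q [-13.3759  32.1331  96.7087  -0.1922  51.1     76.1744] F [-6.007   0.1383 -0.625 ] M [ 0.1509  1.1427 -0.0262] op 0.12457780382804477
[[-1.      0.0004  0.01  ]
 [-0.01   -0.0028 -0.9999]
 [-0.0004 -1.      0.0028]]
```

```bash
python3 -m pendant '[[[0.1,0.5,0.04],[0,0,0],1],[[0,0.5,0.03],[0,0,0],1],[[0,0.5,0.02],[0,0,0],1],[[0,0.3,0],[0,0,0],1],[[0,0,0],[0,0,0],1],[[0,0,0],[0,0,0],1]]'; python3 -m pendant '[[[0,0.2,0],[0,0,0],1],[[0,0,0],[0,0,0],1],[[0,0,0],[0,0,0],1]]'
```

```text
time_s: 61.47
position: [0.5571, -0.0202, 0.1846]
tcp_rot: [[-1.0, 0.003, 0.01], [-0.01, -0.003, -1.0], [-0.003, -1.0, 0.003]]
force: [-3.9, -1.0, -1.1]
opening: 0.123
time_s: 61.72
position: [0.5571, -0.0203, 0.1828]
tcp_rot: [[-1.0, 0.003, 0.01], [-0.01, -0.004, -1.0], [-0.003, -1.0, 0.004]]
force: [-4.1, -2.5, -1.2]
opening: 0.125
```

```bash
python3 -m pendant '[[[0,0.2,0],[0,0,0],1],[[0,0,0],[0,0,0],1],[[0,0,0],[0,0,0],1]]'; python3 -m pendant '[[[0,0.2,0],[0,0,0],1],[[0,0,0],[0,0,0],1],[[0,0,0],[0,0,0],1]]';  python3 -m pendant '[[[0,0.2,0],[0,0,0],1],[[0,0,0],[0,0,0],1],[[0,0,0],[0,0,0],1]]'
```

```text
time_s: 61.97
position: [0.5571, -0.0202, 0.1807]
tcp_rot: [[-1.0, 0.003, 0.01], [-0.01, -0.003, -1.0], [-0.003, -1.0, 0.004]]
force: [-3.9, -2.0, -1.5]
opening: 0.125
time_s: 62.22
position: [0.5571, -0.0202, 0.18]
tcp_rot: [[-1.0, 0.004, 0.01], [-0.01, -0.004, -1.0], [-0.004, -1.0, 0.004]]
force: [-6.0, -0.9, 7.1]
opening: 0.126
time_s: 62.47
position: [0.5571, -0.0202, 0.1798]
tcp_rot: [[-1.0, 0.005, 0.01], [-0.01, -0.004, -1.0], [-0.005, -1.0, 0.004]]
force: [-9.2, -0.6, 19.3]
opening: 0.128
```

```bash
python3 -m pendant '[[[0,-0.2,0],[0,0,0],1],[[0,0,0],[0,0,0],0.8],[[0,0,0],[0,0,0],0.6],[[0,0,0],[0,0,0],0.55],[[0,0,0],[0,0,0],0.55],[[0,0,0],[0,0,0],0.55],[[0,0,0],[0,0,0],0.55],[[0,-1,0],[0,0,0],0.55],[[0,-2,0],[0,0,0],0.55],[[0,-3,0],[0,0,0],0.55],[[0,-3,2],[0,0,0],0.55],[[0,-3,3],[0,0,0],0.5],[[0,-2,3],[0,0,0],0.5],[[0,-1,3],[0,0,0],0.5],[[0,0,3],[0,0,0],0.5],[[0,0,3],[0,0,0],0.5],[[0,0,3],[0,0,0],0.5],[[0,0,0],[0,0,0],0.5],[[0,0,0],[0,0,0],0.5],[[0,0,0],[0,0,0],0.5]]';python3 -c "
from h import *
st()
s=cap('side');crop(s,180,80,180,140,4,'s34');crop(cap('top'),80,90,240,240,3,'t34')"
```

```text
time_s: 64.13
position: [0.5581, -0.2186, 0.3289]
tcp_rot: [[-1.0, 0.003, 0.009], [-0.009, -0.002, -1.0], [-0.002, -1.0, 0.002]]
force: [0.0, 0.3, -0.9]
opening: 0.495
t 64.1333 p [ 0.5581 -0.2186  0.3289] q [-32.0479  25.931   83.5677  -0.0342  70.3108  57.4271] F [ 0.0198  0.2776 -0.9126] M [-0.0526  0.1641  0.0205] op 0.49490612353198044
[[-1.      0.0025  0.0094]
 [-0.0094 -0.0022 -1.    ]
 [-0.0025 -1.      0.0023]]
```

View pics/s34.png

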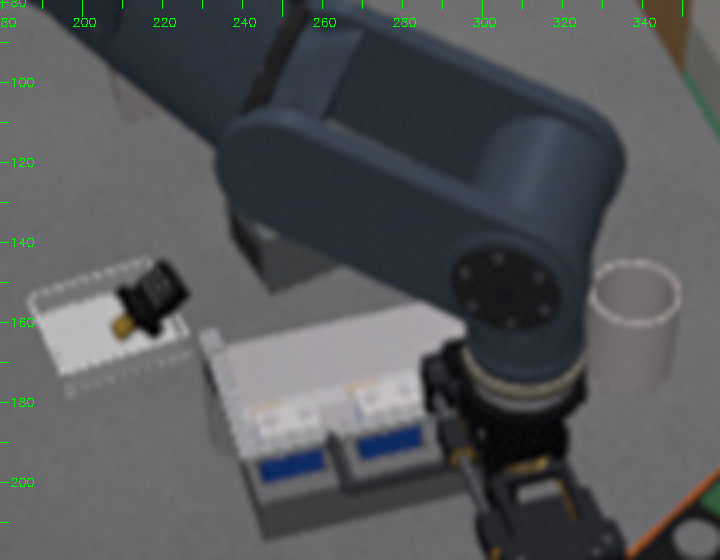

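View pics/t34.png

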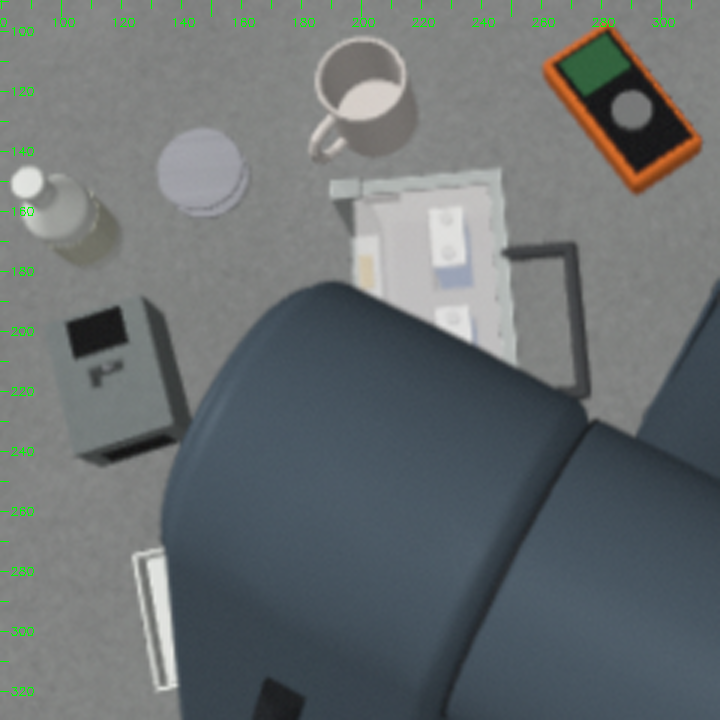

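```bash
python3 -c "
from h import *
s=cap('side');a=cv2.imread('pics/side0.png');b=np.ascontiguousarray(s['img'][:,:,::-1])
x,y,w,h=225,155,60,50
A=cv2.resize(a[y:y+h,x:x+w],None,fx=6,fy=6);B=cv2.resize(b[y:y+h,x:x+w],None,fx=6,fy=6)
cv2.imwrite('pics/cmp35.png',np.hstack([A,B]))
t=bot.capture('top')['img'][:,:,::-1];a=cv2.imread('pics/top0.png')
x,y,w,h=240,150,45,70
cv2.imwrite('pics/cmp36.png',np.hstack([cv2.resize(i[y:y+h,x:x+w],None,fx=8,fy=8) for i in(a,t)]))
def edge(im):
    g=cv2.cvtColor(np.ascontiguousarray(im),cv2.COLOR_BGR2GRAY).astype(float); out=[]
    for r in range(180,205,4):
        v=255-g[r-1:r+2,262:282].mean(0); v=np.clip(v-v.min()-.4*(v.max()-v.min()),0,None); out.append((v*np.arange(262,282)).sum()/v.sum())
    return np.round(out,2)
print(edge(a),edge(t))
"
```

```text
[270.52 270.97 271.3  271.82 272.18 272.42 272.93] [270.51 270.98 271.3  271.76 272.19 272.43 272.95]
```

View pics/cmp35.png

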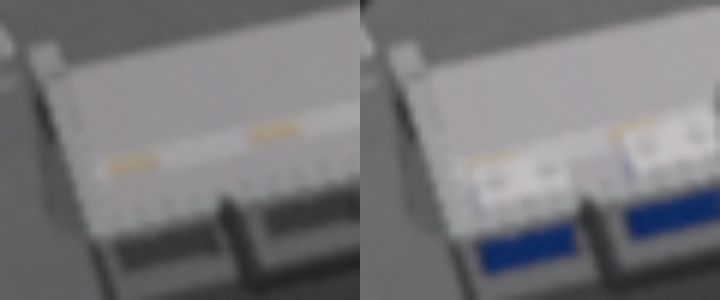

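View pics/cmp36.png

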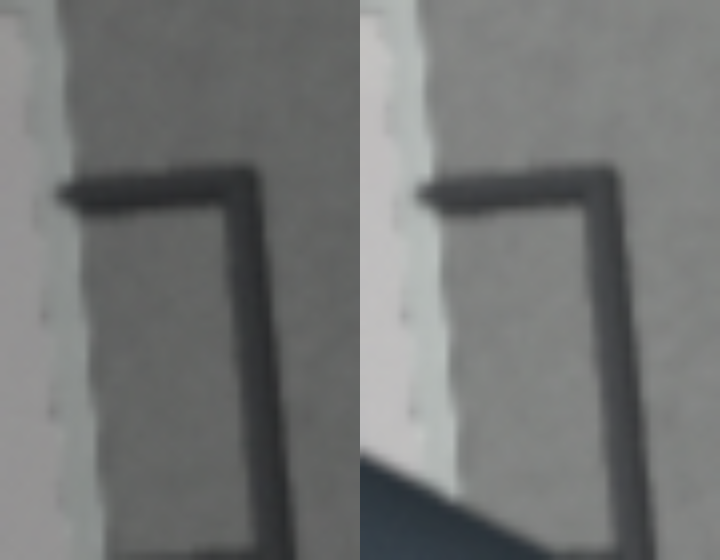

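The bar sits at the same place as at the start, to within 0.06 px, so the cover is fully shut. The robot is clear of everything, so I'm handing in.

```bash
python3 -c "
from rig import bot
print(bot.hand_in(), bot.read_state()['force'])"
```

```text
the job is handed in; nothing more can be done
the job is handed in; nothing more can be done
```

The job is done and handed in at about 64 s; no verdict was reported.

- **Plug:** I pulled it out of the supply box and put it in the tray while the cover was still shut. It tipped onto its side and its grip leans on the tray's far wall. By eye, its origin is about 20 mm from the tray's middle and below the 45 mm limit; I did not measure it more closely.
- **Cover opening:** I swung it open by its bar. It stayed open after I let go, as the side view showed.
- **Cells:** All three went into the pockets upright, terminals up, and each touched the pocket floor with a clear force rise. One had been knocked a couple of centimetres aside before I reached it, so I measured it again. With the cover open, the top view put cells in two of the pockets within about 3 mm of their middles. The third (nearest the robot) was partly hidden by the arm and I only judged it by eye.
- **Cover closing:** I lowered it by the bar in small steps until the vertical force rose to 19 N on the stop, then let go and moved away. In the top view the bar is within 0.06 px of where it was at the start.
- **Other things on the table:** The bystanders look where they were in the pictures; I did not measure this at the end.

My two estimates of the tester's position, from the wrist and side cameras, disagreed by 2–3 mm. The cells still slid in without noticeable side force.

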